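# Change the sample batch in a light-tight sample store

### The job

Change the batch in the sample store: pull its sample tray out to the stop, lift out the black-lidded old jars and stand them in the white dish. Then take the straightedge and slide all the white-lidded jars together off the loading deck into the tray, up against its far rail; the samples have settled, so never lift these jars or handle them with the gripper. Finally put the straightedge back on its blue mat and push the tray fully home with every jar upright; leave the memory stick and the hex key alone.

Things in the scene. Friction and masses are not known exactly. Their poses are not given: they have to be found in the camera images.
- store: Light-tight sample store: grey metal housing fixed to the bench, 190 deep (x) x 152 wide (y) x 75 mm high. Origin on the bench under the middle of its front face; x points into the housing (away from the robot), y to the left, z up. A sample tray slides out of the front, towards -x. Left of the pulled-out tray a fixed loading deck belongs to the store (see deck_mid)
- deck_mid (a point): Middle of the fixed loading deck (dark grey plate, aluminium rims), on its top, 14 mm above the bench; at x -83, y +150 mm in the store's frame, same axes. The deck runs 86 mm either way in y; its -y end meets the pulled-out tray, both ends are open. Rims along its front and rear edges rise 14 mm above it, inner faces at x = +-75 mm
- tray (a joint): How far the sample tray is out, m: 0 = fully home (front panel against the housing), 0.155 = pulled out to its stop. It slides stiffly (friction under 2 N, plus 6 N per m/s) and stays where it is left
- tray_floor (a point): Middle of the sample tray's floor, upper face, 13.5 mm above the bench (deck 0.5 mm higher, 2 mm gap). Axes as the store's; moves with the tray. Inside it is 155 mm long (x +-77.5 mm). Right: the far rail, inner face at y = -60 mm, 25 mm high. Left: open, floor ends at y = +62 mm. Rear wall 26 mm high. Front: grey panel 10 mm thick, top 69 mm above the bench
- tray_handle (a point): Middle of the tray's handle: a round steel bar lying along y, 90 mm long, 11 mm thick, 48 mm above the bench, its centre line 35 mm in front of the front panel; free to pinch from above (fingers before and behind the bar)
- straightedge (a point): Straightedge: aluminium angle 130 long (x) x 50 mm deep, 0.2 to 0.33 kg, standing on its flat 6 mm foot, with a 22 mm high upright working edge on its -y side and a black grip on top. This point is in the grip, 45 mm above the underside; grip 60 long (x) x 14 thick (y), from 6 to 64 mm above the underside. Working face 35 mm from this point towards -y; foot ends 15 mm behind it (+y)
- mat: Blue bench mat, fixed, 180 (x) x 100 (y) x 3 mm, on which the straightedge is kept; origin at the centre of its underside
- dish: White plastic return dish, fixed, 130 (x) x 110 (y) x 16 mm outside, open on top, walls and floor 3 mm; origin at the centre of its underside
- white1_mid (a point): White-lidded squat amber glass jar (new sample), 28 mm diameter, 26 mm high, 30 g, standing upright on the loading deck; this point is its middle, 13 mm above its foot. Three to five of these are present
- white2_mid (a point): White-lidded squat amber glass jar (new sample), 28 mm diameter, 26 mm high, 30 g, standing upright on the loading deck; this point is its middle, 13 mm above its foot. Three to five of these are present
- white3_mid (a point): White-lidded squat amber glass jar (new sample), 28 mm diameter, 26 mm high, 30 g, standing upright on the loading deck; this point is its middle, 13 mm above its foot. Three to five of these are present
- white4_mid (a point): White-lidded squat amber glass jar (new sample), 28 mm diameter, 26 mm high, 30 g, standing upright on the loading deck; this point is its middle, 13 mm above its foot. Three to five of these are present
- white5_mid (a point): White-lidded squat amber glass jar (new sample), 28 mm diameter, 26 mm high, 30 g, standing upright on the loading deck; this point is its middle, 13 mm above its foot. Three to five of these are present
- black1_mid (a point): Black-lidded squat amber glass jar (old sample), 28 mm diameter, 26 mm high, 30 g, standing upright in the sample tray, inside the store at the start; this point is its middle, 13 mm above its foot. Two or three of these are present
- black2_mid (a point): Black-lidded squat amber glass jar (old sample), 28 mm diameter, 26 mm high, 30 g, standing upright in the sample tray, inside the store at the start; this point is its middle, 13 mm above its foot. Two or three of these are present
- black3_mid (a point): Black-lidded squat amber glass jar (old sample), 28 mm diameter, 26 mm high, 30 g, standing upright in the sample tray, inside the store at the start; this point is its middle, 13 mm above its foot. Two or three of these are present
- usb: Bystander: pale memory stick lying flat, 16 x 52 x 8 mm
- hexkey: Bystander: black hex key lying flat, 88 mm long

How it is judged:
By the outcome, as a careful person would: the job done as asked, in the order asked, and still so for the second after the job is handed in, with the robot touching nothing.
Of white1, white2, white3, white4, white5 only 3 to 5 are there at a start; the rules pass over those that are not, and their reading is None.
Of black1, black2, black3 only 2 to 3 are there at a start; the rules pass over those that are not, and their reading is None.
At some moment in a run one of edge, white1, white2, white3, white4, white5 may be knocked a few centimetres aside while the robot is not near it.
It also fails if it takes over 210 s, if anything falls off the work surface, if the arm or the gripper's body presses on something with over 40 N, if the wrist force passes 120 N, or if a joint passes its speed limit or range.

### The arm

A 6-joint arm with a two-finger parallel gripper is mounted at the origin on a cart in front of the work surface, level with it; the furniture and walls round the work are solid. World frame = base frame: x ahead of the robot, y to its left, z up, the work surface at z = 0. Lengths are in mm, angles in rad, forces in N, time in s.
With the tool pointing down it reaches from about 350 to 975 mm from the base axis. Payload 7.1 kg.
Tool frame: the origin (TCP) lies midway between the tips of the shut fingers; the grasp point (between the pads) lies 19 mm behind it (ctrl.hold_point_z is the distance from the TCP to the grasp point, in mm); z points along the fingers, y is the direction in which the jaws open and shut (so a half turn about z gives the same grasp; the last joint's range is limited). The gripper opens to 88 mm and grips with 3 to 60 N. Pads are 20 mm wide; open, the fingers measure 115 mm over their backs; the gripper's body (75 mm by 178 mm) begins 61 mm behind the grasp point.
Start: joints at [-1.224, 0.423, 1.63, -0, 1.089, -0.019], TCP at [223.577, -583.625, 183.975] pointing down, gripper open.
Joint ranges: [-3, 3], [-0.9, 2.11], [0.09, 2.58], [-1.31, 4.45], [0.11, 2.69], [-2.54, 2.54]. Speed limits (rad/s): [2.39, 2.39, 3.01, 3.14, 3.14, 3.14].

### API

Orientations are given as a rotation vector (axis times angle).
In Python, from workcell import ctrl, eyes gives the robot as it stands.
- The arm moves only by the tool move_arm, never from a script. Its argument "deltas" is a list of rows, each a list of 6 numbers: the shift along the tool's x, y, z in mm, then the turn, a rotation vector about the tool's x, y, z in rad. A call has 1 to 5 rows; each row shifts and turns the pose as measured when the row begins, along the tool's axes as they then stand; what a row does not reach is not made up. A row lasts 1/12 s, in which the tool goes at most 41.7 mm and 7.16 degrees, less where a joint would pass 70% of its speed; a pose out of reach is approached as far as the arm can. A call is refused whole if a number of a shift passes 41.7 or a number of a turn 0.125, either way. A call with a gripper value outside its range is refused whole. "hand" is the closure, from -1 (fully open) to 1 (shut), set as the call begins (left out, the last holds). The fingers move at their own pace and stop on an object; the grip force is fixed at half the most. Time passes only in rows, so rows that do not move let the fingers close. It gives the time, the measured TCP pose, the force and the opening at its end, in the units of the state.
- ctrl.get_obs(): the state, without advancing time (a new reading comes with each control period).
- eyes.get_image(name): name is "scene" or "top"; returns a dict with "frame" (420x560x3 uint8, red, green, blue), "range_z" (420x560 float32, mm along the optical axis (not along the pixel's ray), 0 where there is no reading), "fx", "fy", "cx", "cy" (pixels), "cam_to_world" (4x4, takes a point from camera to world coordinates). Camera axes: x right, y down, z forward; pixel columns grow to the right and rows downward; lengths in mm; the calibration is good to about 2 mm. A picture is of the moment at which its call begins.
- ctrl.close_job(): hands the job in, once; it reports no verdict.
The state is a dict: "t": time; "qpos": joint angles; "qvel": joint speeds; "joint_torque": joint torques, N m; "ee_pos": TCP position; "orientation": TCP orientation; "ft_force": force on the tool from outside, world axes, zero at the start; "moment": the same for the moment, N m; "width": finger opening in mm.
Only numpy, scipy, OpenCV 4.12 (cv2) and the standard library are available. Lean on these libraries where they do the work, as an engineer would, in place of code of your own. Each camera call takes 0.05 s, during which the arm holds its last target.

## Working session

There is one attempt and no reset: what is moved stays moved. The work goes in short steps, Python scripts to look and compute and a tool call to move; the robot and the scene stay as the last step left them, time stands still between calls to the robot, and variables do not carry over. Pictures are saved under pics/ and viewed, and the job is handed in when it is done.

Besides the shell and the picture viewer there is one more tool, called after "Request:" by a JSON object that holds its "fn" and its "kwargs", one argument or row to a line. move_arm: Moves the arm, as the interface text tells. Its arguments: {"type":"object","properties":{"deltas":{"type":"array"},"hand":{"type":"number"}},"required":["deltas"]}

```bash
ls; mkdir -p pics; python3 - <<'E'
from workcell import ctrl, eyes
import cv2, numpy as np
print(ctrl.get_obs())
for n in ("scene","top"):
    im=eyes.get_image(n)
    cv2.imwrite(f"pics/{n}0.png",cv2.cvtColor(im["frame"],cv2.COLOR_RGB2BGR))
    print(n,im["fx"],im["fy"],im["cx"],im["cy"]);print(np.round(im["cam_to_world"],3))
E
```

```text
pics
{'t': 0.0, 'qpos': array([-1.22398562e+00,  4.23781315e-01,  1.63067108e+00, -8.61111376e-06,
        1.08856892e+00, -1.90190484e-02]), 'qvel': array([ 5.22374045e-04,  7.06217178e-05,  3.10050221e-04,  1.30636898e-03,
       -1.36124289e-04, -2.25170241e-04]), 'joint_torque': array([-8.19563229e-04, -5.44625759e+01, -2.73667306e+01,  6.42346242e-02,
        2.26948113e-02, -1.37462407e-04]), 'ee_pos': array([ 223.3880115 , -583.08447854,  183.24631973]), 'orientation': array([-3.08779761e+00, -5.71195003e-01,  3.77809975e-04]), 'ft_force': array([-0.50105991, -0.25727167,  0.07213866]), 'moment': array([ 0.05261173, -0.00756784,  0.0025043 ]), 'width': 87.6579998178082}
scene 406.71815750366903 406.71815750366903 276.00314310275894 214.32992830967848
[[-5.95000e-01 -5.19000e-01  6.13000e-01  3.48080e+01]
 [-8.04000e-01  3.99000e-01 -4.42000e-01  3.62764e+02]
 [-1.60000e-02 -7.56000e-01 -6.55000e-01  6.25727e+02]
 [ 0.00000e+00  0.00000e+00  0.00000e+00  1.00000e+00]]
top 515.3182425244385 515.3182425244385 277.7466042188043 212.8141992316173
[[ 3.000000e-02 -9.890000e-01  1.440000e-01  3.712020e+02]
 [-1.000000e+00 -2.900000e-02  1.000000e-02 -7.573000e+00]
 [-5.000000e-03 -1.450000e-01 -9.890000e-01  1.390537e+03]
 [ 0.000000e+00  0.000000e+00  0.000000e+00  1.000000e+00]]
```

View pics/scene0.png

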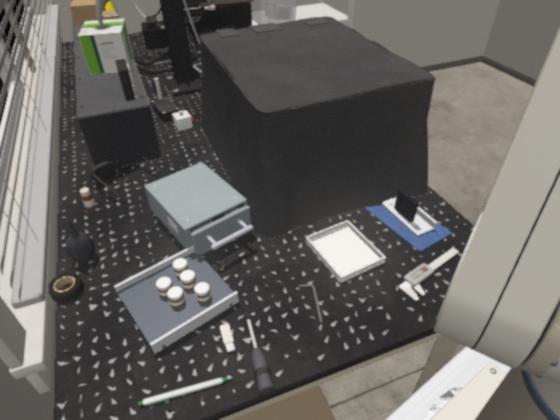

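View pics/top0.png

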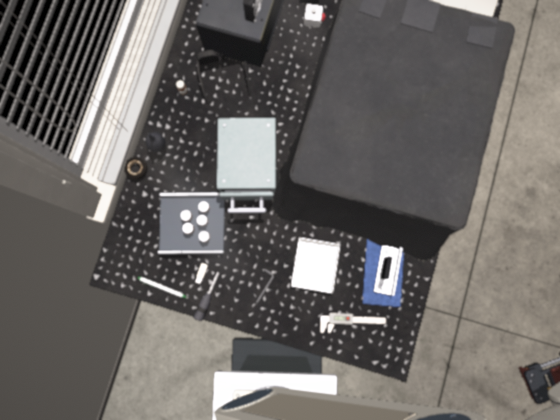

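Five white jars are on the deck (top view, around px 195,222). The store is at (246,155), the dish at (316,265), and the mat with the straightedge at (385,272). A tall black box stands to the right of the store. Next I'll measure these.

```bash
cat > h.py <<'E'
from workcell import ctrl, eyes
import cv2, numpy as np
def img(n): return eyes.get_image(n)
def cast(im,u,v,z):
    T=im["cam_to_world"]; d=np.array([(u-im["cx"])/im["fx"],(v-im["cy"])/im["fy"],1.0])
    w=T[:3,:3]@d; o=T[:3,3]; return o+w*(z-o[2])/w[2]
def proj(im,p):
    T=im["cam_to_world"]; c=T[:3,:3].T@(np.asarray(p,float)-T[:3,3])
    return np.array([c[0]/c[2]*im["fx"]+im["cx"],c[1]/c[2]*im["fy"]+im["cy"]])
def cloud(im):
    z=im["range_z"].astype(float); v,u=np.indices(z.shape)
    p=np.stack([(u-im["cx"])/im["fx"]*z,(v-im["cy"])/im["fy"]*z,z],-1)
    T=im["cam_to_world"]; w=p@T[:3,:3].T+T[:3,3]; w[z<=0]=np.nan; return w
def crop(im,name,u0,v0,u1,v1,s):
    a=cv2.cvtColor(im["frame"],cv2.COLOR_RGB2BGR)[v0:v1,u0:u1]
    cv2.imwrite("pics/"+name,cv2.resize(a,None,fx=s,fy=s,interpolation=cv2.INTER_CUBIC))
E
python3 - <<'E'
from h import *
t=img("top"); s=img("scene")
crop(t,"t1.png",140,105,420,315,2.8); crop(s,"s1.png",100,150,300,350,2.9); crop(s,"s2.png",290,170,470,310,4)
for n,im in (("top",t),("scene",s)):
    W=cloud(im); Z=W[...,2]
    print(n,np.nanmin(Z),)
    # store top
    m=(Z>70)&(Z<80); num,lab,st,ce=cv2.connectedComponentsWithStats(m.astype(np.uint8))
    for i in range(1,num):
        if st[i,4]>300:
            P=W[lab==i]; r=cv2.minAreaRect(P[:,:2].astype(np.float32)); print("z75 comp",st[i],r,P[:,2].mean())
    f=im["frame"].astype(int); R,G,B=f[...,0],f[...,1],f[...,2]
    blue=(B>R+40)&(B>G+20); num,lab,st,ce=cv2.connectedComponentsWithStats(blue.astype(np.uint8))
    for i in range(1,num):
        if st[i,4]>100: print("blue",st[i],ce[i])
E
```

```text
top -829.9087138490595
z75 comp [  97    0   82  185 2784] ((890.9821166992188, 386.9468688964844), (49.42593765258789, 539.8307495117188), 75.05410766601562) 74.99702732401869
z75 comp [ 217  118   58   72 3772] ((719.5753173828125, 95.25741577148438), (192.94483947753906, 151.00851440429688), 1.7822974920272827) 75.59621610724561
blue [ 363  239   41   68 1221] [378.47583948 278.85176085]
scene -819.9901690647328
z75 comp [  11    3   48  303 5672] ((1645.630126953125, 182.7044219970703), (51.80690383911133, 2105.55908203125), 74.91282653808594) 75.05833579324725
z75 comp [ 145  163  102   69 3784] ((718.7789916992188, 91.08715057373047), (196.2133026123047, 152.19834899902344), 2.0195376873016357) 76.01167614067947
z75 comp [239 163 190  46 801] ((543.467529296875, -182.4742889404297), (451.758056640625, 118.7352294921875), 58.89350128173828) 74.93386157554488
blue [ 366  205   85   46 1080] [408.88703704 228.94722222]
```

```bash
echo
```

```text
(no output)
```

View pics/t1.png

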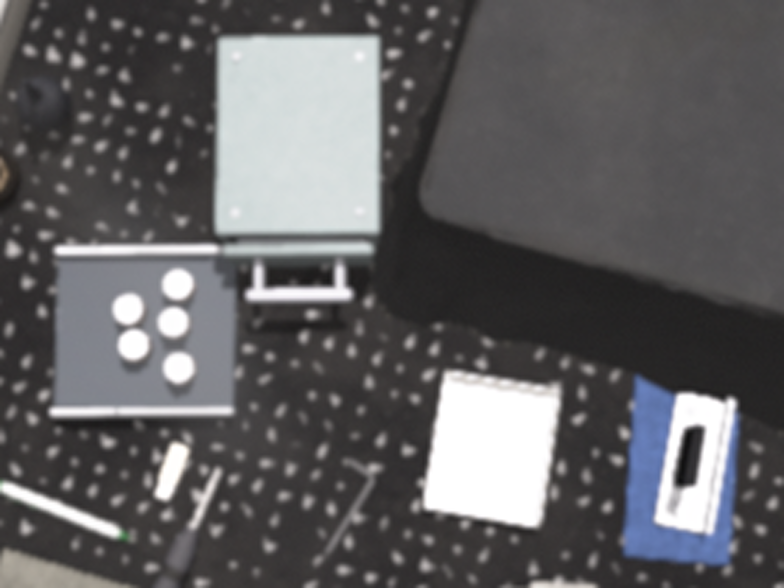

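View pics/s1.png

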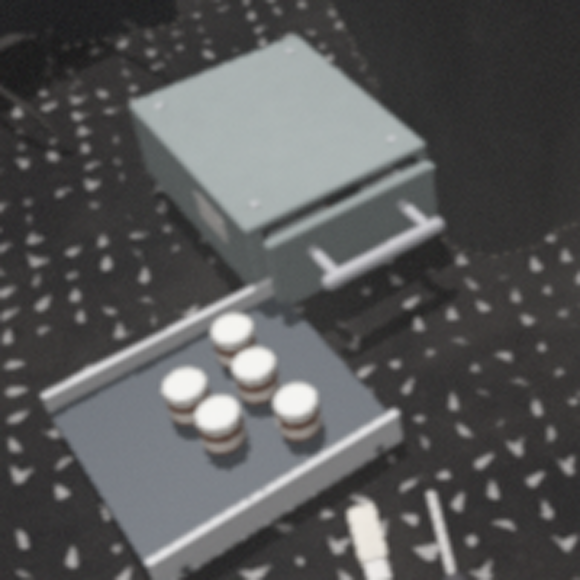

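View pics/s2.png

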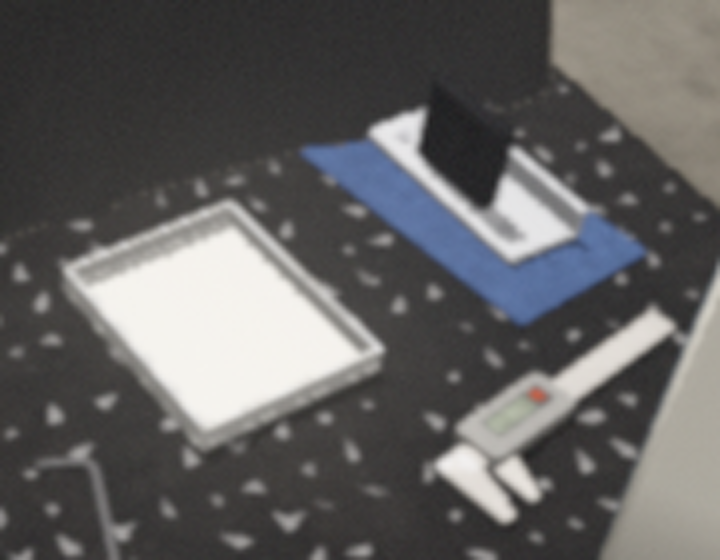

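```bash
python3 - <<'E'
from h import *
from scipy.spatial.transform import Rotation as Rn
o=ctrl.get_obs(); print(np.round(Rn.from_rotvec(o["orientation"]).as_matrix(),3))
# jar lids, grip etc. by height in store frame
a=np.deg2rad(1.9); ex=np.array([np.cos(a),np.sin(a)]); ey=np.array([-ex[1],ex[0]])
for n in ("top","scene"):
    im=img(n); W=cloud(im); Z=W[...,2]; f=im["frame"].astype(int); mn=f.min(-1)
    print(n)
    m=(Z>33)&(Z<48)&(W[...,0]>440)&(W[...,0]<630)&(W[...,1]>140)&(W[...,1]<330)
    num,lab,st,ce=cv2.connectedComponentsWithStats(m.astype(np.uint8))
    for i in range(1,num):
        if st[i,4]>15: print("jar",st[i],np.round(np.nanmean(W[lab==i],0),1), np.round(cast(im,*ce[i],40),1))
    for nm,lo,hi,box in (("grip",58,80,(250,750,-420,-150)),("foot",4.5,20,(250,650,-420,-150)),("handle",45,56,(550,610,40,140)),("dish",12,20,(330,560,-260,-30)),("deckrim",24,31,(430,640,130,340))):
        m=(Z>lo)&(Z<hi)&(W[...,0]>box[0])&(W[...,0]<box[1])&(W[...,1]>box[2])&(W[...,1]<box[3])
        num,lab,st,ce=cv2.connectedComponentsWithStats(m.astype(np.uint8))
        for i in range(1,num):
            if st[i,4]>12:
                P=W[lab==i]; r=cv2.minAreaRect(P[:,:2].astype(np.float32)); print(nm,st[i],np.round(r[0],1),np.round(r[1],1),round(r[2],1),"z",np.round(np.nanmedian(P[:,2]),1))
E
```

```text
[[ 0.934  0.358 -0.   ]
 [ 0.358 -0.934  0.001]
 [ 0.    -0.001 -1.   ]]
top
jar [198 201  11  11  85] [580.5 204.4  40.6] [580.6 204.5  40. ]
jar [181 210  10  11  83] [555.8 249.9  40.4] [555.8 250.   40. ]
jar [197 215  10  10  83] [544.4 206.4  40.7] [544.5 206.6  40. ]
jar [182 223  11  10  85] [521.6 242.9  40.6] [521.7 243.   40. ]
jar [199 231  10  10  82] [501.8 199.3  40.8] [501.9 199.4  40. ]
grip [338 220  96  35 337] [ 511.5 -272.9] [256.6  12.8] 71.4 z 68.7
grip [383 256   9  23 138] [ 432.8 -279.6] [15.4 58.4] 81.9 z 66.4
foot [ 336  227   66   81 1054] [ 452.2 -260.9] [239.  138.1] 22.1 z 9.0
foot [335 244   5  26  44] [ 459.1 -155.4] [10.4 67.1] 89.9 z 14.0
foot [365 248  11   7  25] [ 477.2 -244.8] [27.8 14.2] 83.7 z 6.1
foot [400 249  36  13  85] [ 468.3 -370.1] [95.5 21.8] 82.6 z 12.4
foot [366 254  12  10  36] [ 456.8 -249. ] [24.  29.6] 0.9 z 6.3
foot [398 267   4   8  14] [ 427.4 -322.8] [ 9.1 18.8] 86.9 z 6.9
foot [394 287   7  11  28] [ 370.3 -316.2] [13.3 27.9] 81.4 z 6.9
foot [394 296   8  10  25] [ 348.5 -318.7] [14.7 28.3] 41.6 z 6.1
foot [363 300   9   5
[... 1840 characters left out ...]
 137.1] 2.2 z 9.5
handle [201 217  52  33 464] [587.   89.5] [44.8 99.7] 1.0 z 52.1
dish [283 200  93  32 296] [ 532.6 -146. ] [236.2  15.2] 76.7 z 16.1
dish [306 221  80  58 461] [ 434.9 -100. ] [112.  131.7] 81.5 z 15.9
deckrim [115 242  93  47 330] [622.9 226.1] [192.8  33.4] 88.0 z 27.9
deckrim [175 271   9   4  17] [571.9 211.1] [16.8  4. ] 43.9 z 27.9
deckrim [182 279  15   8  41] [536.  206.1] [27.5 13.6] 78.6 z 27.2
deckrim [158 289  11   6  26] [547.5 256.3] [19.6  5.4] 44.2 z 27.9
deckrim [151 291  87  56 367] [460.1 232.8] [  6.9 171. ] 1.9 z 28.1
deckrim [196 292  15   8  39] [492.8 200.5] [26.1 11. ] 70.5 z 27.5
deckrim [169 295  16  10  46] [513.4 242.3] [27.3 13.5] 79.4 z 28.1
```

```bash
python3 - <<'E'
from h import *
for n in ("top","scene"):
    im=img(n); W=cloud(im); Z=W[...,2]
    m=(Z>48)&(Z<57)&(W[...,0]>555)&(W[...,0]<592)&(W[...,1]>35)&(W[...,1]<145)
    P=W[m]; print(n,len(P))
    for x in range(560,592,4):
        q=P[(P[:,0]>=x)&(P[:,0]<x+4)]
        if len(q): print(x,len(q),np.round(q[:,1].min()),np.round(q[:,1].max()),np.round(np.median(q[:,2]),1))
    q=P[P[:,0]<588]; r=cv2.minAreaRect(q[:,:2].astype(np.float32)); print(r)
    # black box
    m=(Z>100)&(W[...,0]>450)&(W[...,1]<60)&(W[...,0]<1100)
    q=W[m]; print("box z",np.nanpercentile(q[:,2],[5,50,95]))
    for z in (100,150,200,300):
        q=W[(abs(Z-z)<8)&(W[...,0]>400)&(W[...,1]<60)&(W[...,0]<900)]
        if len(q): print(z,len(q),np.round(q.min(0)),np.round(q.max(0)))
E
```

```text
top 156
564 5 104.0 136.0 55.1
568 49 42.0 139.0 52.9
572 49 39.0 136.0 54.3
576 27 42.0 129.0 52.6
580 9 48.0 129.0 50.4
584 6 50.0 129.0 51.3
588 11 48.0 129.0 53.3
((577.9628295898438, 89.25126647949219), (19.562236785888672, 99.87181854248047), 1.6735291481018066)
box z [168.91676348 276.90284826 283.39103448]
100 432 [ 477. -401.   92.] [841.  -4. 108.]
150 414 [ 490. -406.  142.] [764. -11. 158.]
200 348 [ 504. -396.  192.] [723. -16. 208.]
scene 274
564 79 41.0 135.0 51.2
568 113 37.0 136.0 53.4
572 38 38.0 133.0 53.9
576 10 47.0 128.0 52.9
580 11 46.0 128.0 51.7
584 12 47.0 128.0 52.2
588 11 46.0 129.0 52.3
((576.5552978515625, 86.68556213378906), (23.22685432434082, 98.46751403808594), 0.5560508370399475)
box z [116.32346658 256.86723075 281.7318647 ]
100 1413 [ 476. -404.   92.] [899.  -4. 108.]
150 1422 [ 488. -396.  142.] [900. -12. 158.]
200 1442 [ 502. -402.  192.] [900. -18. 208.]
```

```bash
cat >> h.py <<'E'
from scipy.spatial.transform import Rotation as Rn
def plan(x,y,z,yaw,step=40,turn=0.12,n=10):
    """rows (tool axes) toward world target, yaw=deg of tool x axis, tool pointing down"""
    o=ctrl.get_obs(); p=np.array(o["ee_pos"]); R=Rn.from_rotvec(o["orientation"])
    a=np.deg2rad(yaw); Rt=Rn.from_matrix(np.array([[np.cos(a),np.sin(a),0],[np.sin(a),-np.cos(a),0],[0,0,-1]]))
    T=np.array([x,y,z],float); k=0
    X=R.as_matrix()[:,0]
    print("t %.1f pos %s yaw %.2f tilt %.3f w %.1f F %s"%(o["t"],np.round(p,1),np.degrees(np.arctan2(X[1],X[0])),np.hypot(*R.as_matrix()[:2,2]),o["width"],np.round(o["ft_force"],1)))
    print("world delta",np.round(T-p,1))
    rows=[]
    while k<n:
        d=T-p; L=np.linalg.norm(d); rv=(R.inv()*Rt).as_rotvec(); A=np.linalg.norm(rv)
        if L<.3 and A<.004: break
        s=d*min(1,step/max(L,1e-9)); r=rv*min(1,turn/max(A,1e-9))
        rows.append([float(v) for v in list(np.round(R.inv().apply(s),1))+list(np.round(r,3))])
        p=p+s; R=R*Rn.from_rotvec(r); k+=1
    for i in range(0,len(rows),5): print(rows[i:i+5])
E
python3 -c "
from h import *
plan(400,-80,180,91.9,n=20)"
```

```text
t 0.4 pos [ 223.5 -583.5  183.8] yaw 20.96 tilt 0.000 w 87.7 F [-0.4  0.1 -0.8]
world delta [176.5 503.5  -3.8]
[[25.9, -30.5, 0.3, -0.0, -0.0, -0.12], [29.3, -27.2, 0.3, -0.0, -0.0, -0.12], [32.4, -23.5, 0.3, -0.0, -0.0, -0.12], [34.9, -19.5, 0.3, -0.0, -0.0, -0.12], [37.0, -15.1, 0.3, -0.0, -0.0, -0.12]]
[[38.6, -10.6, 0.3, -0.0, -0.0, -0.12], [39.6, -5.9, 0.3, -0.0, -0.0, -0.12], [40.0, -1.1, 0.3, -0.0, -0.0, -0.12], [39.8, 3.7, 0.3, -0.0, -0.0, -0.12], [39.1, 8.4, 0.3, -0.0, -0.0, -0.12]]
[[37.8, 13.0, 0.3, -0.0, -0.0, -0.038], [37.3, 14.5, 0.3, -0.0, -0.0, 0.0], [37.3, 14.5, 0.3, -0.0, -0.0, 0.0], [12.7, 4.9, 0.1, -0.0, -0.0, 0.0]]
```

Request:
{"fn": "move_arm", "kwargs": {
  "deltas": [
    [26,-30,0,0,0,-0.12],
    [29,-27,0,0,0,-0.12],
    [32,-23,0,0,0,-0.12],
    [35,-19,0,0,0,-0.12],
    [37,-15,0,0,0,-0.12]
  ]
}}

```text
t: 0.82
ee_pos: [289.2, -397.7, 182.9]
orientation: [2.767, 1.476, -0.002]
ft_force: [1.8, 0.5, 0.5]
width: 87.8
```

Request:
{"fn": "move_arm", "kwargs": {
  "deltas": [
    [38,-10,0,0,0,-0.12],
    [39,-6,0,0,0,-0.12],
    [40,-1,0,0,0,-0.12],
    [40,4,0,0,0,-0.12],
    [39,8,0,0,0,-0.12]
  ]
}}

```text
t: 1.23
ee_pos: [351.6, -200.3, 182.8]
orientation: [2.177, 2.254, -0.003]
ft_force: [0.3, 1.0, -0.5]
width: 87.7
```

```bash
python3 -c "
from h import *
plan(571.5,88.5,130,91.9,n=20)"
```

```text
t 1.2 pos [ 351.6 -200.3  182.8] yaw 91.98 tilt 0.008 w 87.7 F [ 0.3  1.  -0.5]
world delta [219.9 288.8 -52.8]
[[30.7, 25.0, 5.6, 0.004, 0.007, 0.001], [30.7, 25.0, 5.8, 0.0, 0.0, 0.0], [30.7, 25.0, 5.8, 0.0, 0.0, 0.0], [30.7, 25.0, 5.8, 0.0, 0.0, 0.0], [30.7, 25.0, 5.8, 0.0, 0.0, 0.0]]
[[30.7, 25.0, 5.8, 0.0, 0.0, 0.0], [30.7, 25.0, 5.8, 0.0, 0.0, 0.0], [30.7, 25.0, 5.8, 0.0, 0.0, 0.0], [30.7, 25.0, 5.8, 0.0, 0.0, 0.0], [5.2, 4.3, 1.0, 0.0, 0.0, 0.0]]
```

Request:
{"fn": "move_arm", "kwargs": {
  "deltas": [
    [40,5,0,0,0,0],
    [40,5,0,0,0,0],
    [40,6,0,0,0,0],
    [40,6,0,0,0,0],
    [40,6,0,0,0,0]
  ]
}}

```text
t: 1.65
ee_pos: [372.6, 7.2, 183.3]
orientation: [2.166, 2.256, 0.002]
ft_force: [1.1, 0.2, 0.0]
width: 87.7
```

Request:
{"fn": "move_arm", "kwargs": {
  "deltas": [
    [40,12,0,0,0,0],
    [35,30,0,0,0,0],
    [15,40,0,0,0,0],
    [0,35,5,0,0,0]
  ]
}}

```text
t: 1.98
ee_pos: [479.4, 107.2, 180.4]
orientation: [2.157, 2.265, 0.006]
ft_force: [1.3, 0.2, 0.1]
width: 87.8
```

```bash
python3 -c "
from h import *
plan(571.5,88.5,130,91.9,n=20)"
```

```text
t 2.0 pos [479.4 107.2 180.4] yaw 92.81 tilt 0.014 w 87.8 F [1.3 0.2 0.1]
world delta [ 92.1 -18.7 -50.4]
[[-8.6, 33.9, 19.4, 0.012, 0.007, 0.016], [-8.2, 34.3, 18.9, -0.0, -0.0, -0.0], [-5.4, 22.8, 12.6, 0.0, 0.0, 0.0]]
```

Request:
{"fn": "move_arm", "kwargs": {
  "deltas": [
    [-8,34,19,0.012,0.007,0.016],
    [-8,34,19,0,0,0],
    [-5,23,12,0,0,0],
    [0,0,0,0,0,0]
  ],
  "hand": 0.36
}}

```text
t: 2.32
ee_pos: [583.2, 94.0, 129.8]
orientation: [2.174, 2.261, 0.011]
ft_force: [-0.3, -0.6, 0.1]
width: 65.0
```

```bash
python3 -c "
from h import *
plan(571.5,88.5,90,91.9,n=20)
im=img('scene'); crop(im,'s3.png',150,130,310,290,3.5)
im=img('top'); crop(im,'t3.png',180,140,310,260,4)
"
```

```text
t 2.3 pos [583.2  94.  129.8] yaw 92.26 tilt 0.009 w 65.0 F [-0.3 -0.6  0.1]
world delta [-11.7  -5.5 -39.8]
[[-4.9, -11.7, 37.9, 0.009, -0.001, 0.006], [-0.2, -0.5, 1.8, -0.0, 0.0, 0.0]]
```

View pics/s3.png

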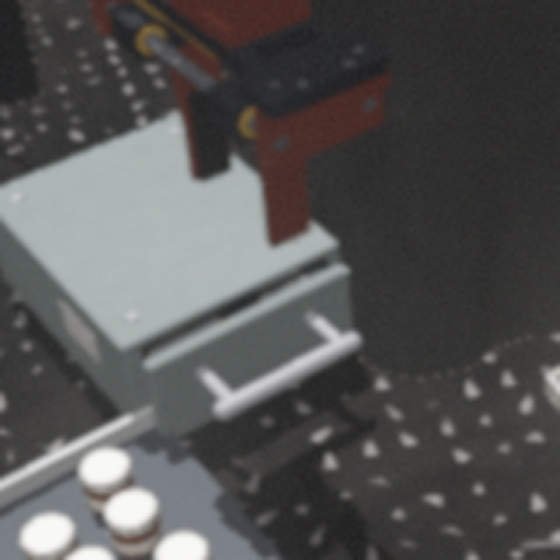

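The gripper hangs over the housing, and the handle bar is in front of it (crop px 215–360, 340–410). The fingers are still closing, so I'll settle first and then descend.

Request:
{"fn": "move_arm", "kwargs": {
  "deltas": [
    [-5,-12,20,0.009,0,0.006],
    [0,0,0,0,0,0],
    [0,0,0,0,0,0],
    [0,0,0,0,0,0],
    [0,0,0,0,0,0]
  ]
}}

```text
t: 2.83
ee_pos: [565.3, 89.8, 115.4]
orientation: [-2.182, -2.258, -0.003]
ft_force: [-0.2, -0.5, 0.1]
width: 28.5
```

```bash
python3 -c "
from h import *
plan(571.5,88.5,30,91.9,n=20)
im=img('top'); crop(im,'t3.png',180,140,310,260,4)
"
```

```text
t 2.8 pos [565.3  89.8 115.4] yaw 91.95 tilt 0.002 w 28.5 F [-0.2 -0.5  0.1]
world delta [  6.2  -1.3 -85.4]
[[-0.8, 2.9, 39.9, 0.0, -0.002, 0.001], [-0.7, 2.9, 39.9, 0.0, -0.0, -0.0], [-0.1, 0.4, 5.6, -0.0, -0.0, -0.0]]
```

View pics/t3.png

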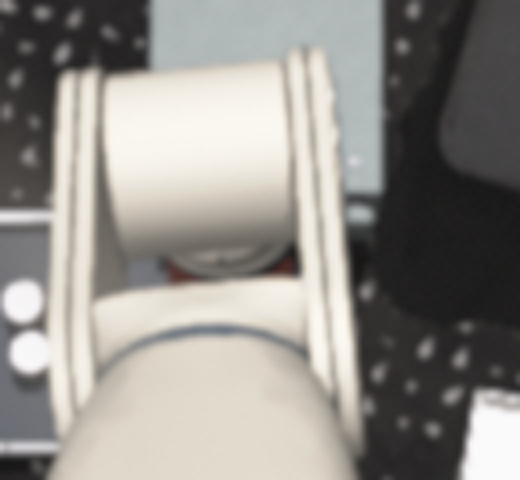

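Request:
{"fn": "move_arm", "kwargs": {
  "deltas": [
    [-1,5,10,0,0,0],
    [0,1,25,0,0,0],
    [0,0,5,0,0,0],
    [0,0,0,0,0,0]
  ]
}}

```text
t: 3.22
ee_pos: [575.7, 90.0, 77.3]
orientation: [2.179, 2.257, 0.013]
ft_force: [0.9, -0.2, 1.2]
width: 27.8
```

```bash
python3 -c "
from h import *
plan(571.5,88.5,30,91.9,n=20)
im=img('scene'); crop(im,'s4.png',150,130,310,290,3.5)
"
```

```text
t 3.2 pos [575.7  90.   77.3] yaw 92.01 tilt 0.009 w 27.8 F [ 0.9 -0.2  1.2]
world delta [ -4.2  -1.5 -47.3]
[[-1.2, -3.9, 39.8, 0.009, -0.003, 0.002], [-0.2, -0.7, 7.5, -0.0, 0.0, 0.0]]
```

View pics/s4.png

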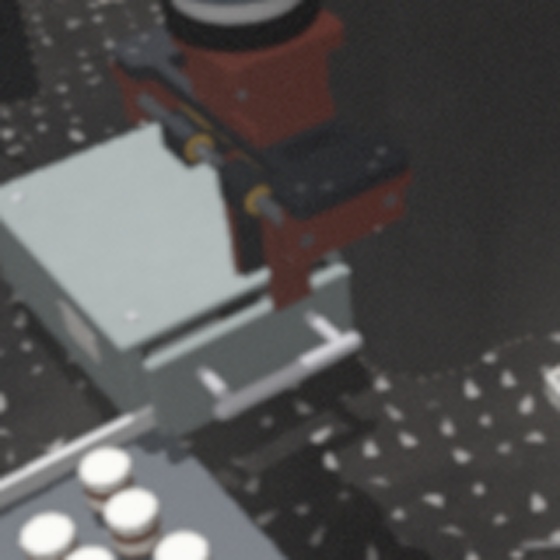

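Request:
{"fn": "move_arm", "kwargs": {
  "deltas": [
    [-1,-3,8,0.008,0,0],
    [0,-1,6,0,0,0],
    [0,0,0,0,0,0],
    [0,0,0,0,0,0]
  ]
}}

```text
t: 3.6
ee_pos: [572.1, 88.8, 63.6]
orientation: [-2.181, -2.259, -0.005]
ft_force: [0.4, 0.2, 0.4]
width: 28.3
```

```bash
python3 -c "
from h import *
plan(571.5,88.5,30,91.9,n=20)
im=img('scene'); print(proj(im,(571.5,88.5,48)),proj(im,(571.5-14,88.5,62)))
crop(im,'s5.png',180,160,280,260,6)
"
```

```text
t 3.6 pos [572.1  88.8  63.6] yaw 92.01 tilt 0.003 w 28.3 F [0.4 0.2 0.4]
world delta [ -0.6  -0.3 -33.6]
[[-0.4, -0.7, 33.6, 0.001, -0.003, 0.002]]
[231.85030969 238.09268229] [234.95256597 236.95309564]
```

View pics/s5.png

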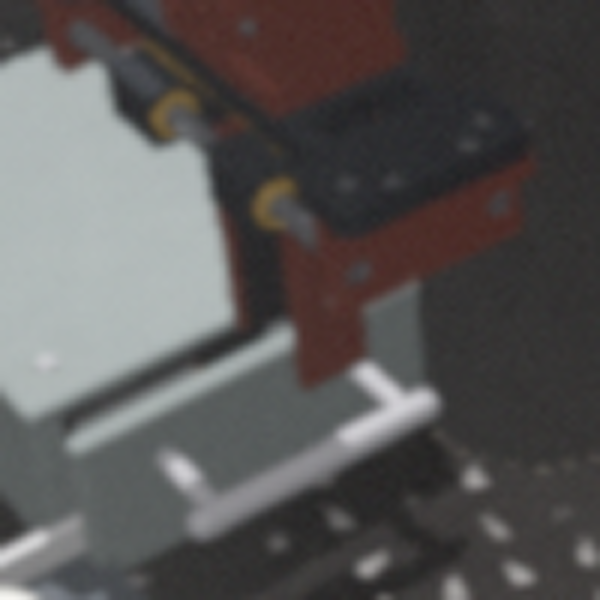

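```bash
python3 -c "
from h import *
im=img('scene'); W=cloud(im)
print(ctrl.hold_point_z)
for u,v in ((235,222),(235,215),(233,219),(238,220),(232,237),(240,231),(215,246),(207,210),(219,213)): print(u,v,np.round(W[v,u],1),im['frame'][v,u])
"
```

```text
18.700000000000003
235 222 [550.6  88.4 107. ] [79 63 59]
235 215 [550.4  86.9 124. ] [74 47 42]
233 219 [549.3  92.6 117.8] [76 48 43]
238 220 [548.4  82.7 110.5] [89 69 66]
232 237 [569.5  88.9  52.8] [140 138 143]
240 231 [571.9  67.9  55.7] [204 202 207]
215 246 [567.6 129.5  53.5] [140 140 143]
207 210 [651.3  97.8  74.2] [179 187 186]
219 213 [593.3  98.7 106. ] [94 86 84]
```

```bash
python3 -c "
from h import *
im=img('scene'); W=cloud(im); print(ctrl.get_obs()['ee_pos'])
for v in range(205,245,2): print(v,np.round(W[v,234]),im['frame'][v,234],np.round(W[v,223]),im['frame'][v,223])
crop(im,'s6.png',130,90,330,290,3)
"
```

```text
[572.3135999  88.9072402  63.8797955]
205 [494. 117. 200.] [78 49 45] [587.  91. 126.] [42 43 43]
207 [496. 116. 194.] [77 48 45] [585.  92. 123.] [43 42 42]
209 [498. 115. 188.] [82 57 55] [586.  93. 118.] [43 42 44]
211 [549.  89. 136.] [78 52 48] [586.  93. 113.] [41 40 41]
213 [548.  90. 132.] [74 47 44] [587.  93. 107.] [41 41 42]
215 [551.  89. 125.] [74 48 44] [624.  76.  67.] [64 67 67]
217 [550.  90. 121.] [75 49 44] [616.  80.  70.] [144 151 151]
219 [550.  90. 116.] [76 48 45] [612.  83.  69.] [153 161 160]
221 [550.  91. 111.] [78 49 48] [608.  85.  67.] [100 105 105]
223 [549.  92. 108.] [77 68 66] [607.  86.  63.] [87 93 91]
225 [609.  60.  41.] [87 91 90] [606.  87.  58.] [87 91 91]
227 [607.  62.  38.] [86 92 91] [606.  88.  54.] [88 92 91]
229 [607.  63.  33.] [85 90 90] [607.  88.  47.] [87 91 92]
231 [606.  63.  27.] [87 92 92] [608.  88.  41.] [86 91 90]
233 [606.  64.  22.] [122 122 125] [608.  89.  35.] [86 89 90]
235 [571.  83.  54.] [142 141 145] [606.  91.  32.] [87 91 90]
237 [567.  86.  53.] [128 129 132] [608.  90.  24.] [89 93 93]
239 [568.  86.  46.] [98 97 98] [574. 107.  55.] [125 125 128]
241 [604.  67.   1.] [56 54 54] [569. 110.  55.] [142 142 145]
243 [600.  70.   0.] [48 46 47] [568. 111.  50.] [128 127 131]
```

View pics/s6.png

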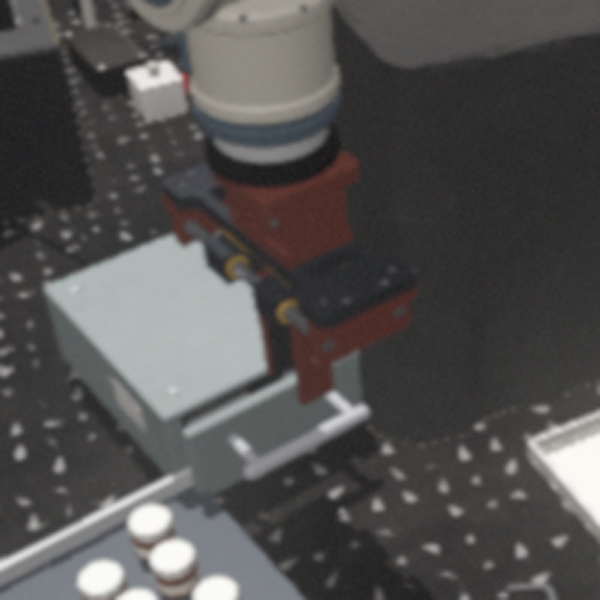

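The visible fingertips sit about 40 mm above the reported TCP, according to depth. I'll test this by descending gently and closing.

Request:
{"fn": "move_arm", "kwargs": {
  "deltas": [
    [0,-1,10,0,0,0],
    [0,0,10,0,0,0],
    [0,0,8,0,0,0],
    [0,0,3,0,0,0],
    [0,0,0,0,0,0]
  ]
}}

```text
t: 4.17
ee_pos: [571.7, 89.0, 30.2]
orientation: [-2.182, -2.26, -0.007]
ft_force: [-0.1, 0.2, -0.1]
width: 28.3
```

Request:
{"fn": "move_arm", "kwargs": {
  "deltas": [
    [0,0,0,0,0,0],
    [0,0,0,0,0,0],
    [0,0,0,0,0,0],
    [0,0,0,0,0,0],
    [0,0,0,0,0,0]
  ],
  "hand": 1
}}

```text
t: 4.58
ee_pos: [571.5, 89.0, 29.7]
orientation: [-2.181, -2.26, -0.006]
ft_force: [0.2, -0.9, 0.3]
width: 1.1
```

```bash
python3 -c "
from h import *
plan(571.5,88.5,30,91.9,n=20)
im=img('scene'); W=cloud(im)
crop(im,'s7.png',130,90,330,290,3)
"
```

```text
t 4.6 pos [571.5  89.   29.7] yaw 92.02 tilt 0.004 w 1.1 F [ 0.2 -0.9  0.3]
world delta [-0.  -0.5  0.3]
[[-0.5, -0.0, -0.3, 0.002, -0.003, 0.002]]
```

View pics/s7.png

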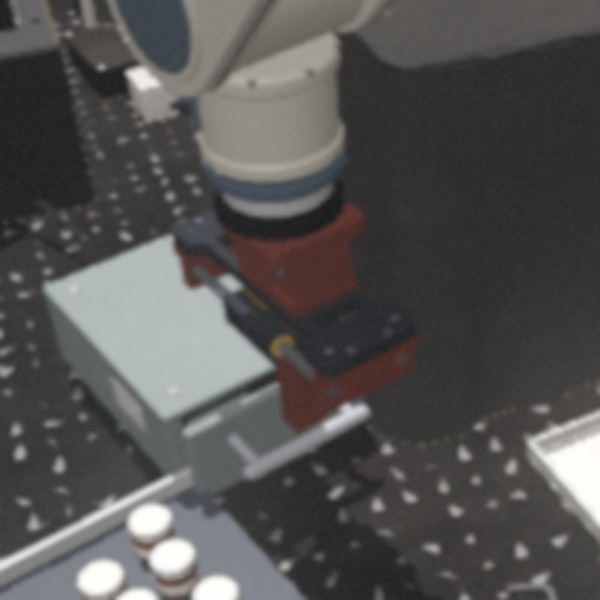

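The fingers shut to 1 mm above the bar, so the real tips are well above the reported TCP. I'll measure the offset from depth.

```bash
python3 -c "
from h import *
im=img('scene'); W=cloud(im); print(ctrl.get_obs()['ee_pos'])
f=im['frame'].astype(int)
m=(f[...,0]>f[...,1]+18)&(W[...,0]<640)&(W[...,0]>450)&(W[...,1]>30)&(W[...,2]<260)
P=W[m]; print(len(P),np.nanmin(P,0),np.nanmax(P,0))
for z in range(60,240,8):
  q=P[(P[:,2]>=z)&(P[:,2]<z+8)]
  if len(q): print(z,len(q),np.round(q.min(0)),np.round(q.max(0)))
"
```

```text
[571.54881778  89.03186652  29.76140961]
1426 [482.74468253  52.03216596  27.88897992] [631.75202475 252.14170425 244.07069447]
68 8 [563.  79.  70.] [623.  98.  76.]
76 37 [561.  79.  76.] [577.  98.  84.]
84 36 [561.  82.  84.] [579.  99.  92.]
92 31 [561.  81.  92.] [578.  99. 100.]
100 34 [560.  84. 100.] [580.  99. 108.]
108 31 [559.  85. 108.] [582.  99. 115.]
116 26 [558.  92. 116.] [580.  99. 124.]
124 12 [557.  96. 124.] [571.  99. 130.]
148 51 [489.  55. 150.] [543. 117. 156.]
156 107 [488.  54. 156.] [543. 117. 164.]
164 46 [489.  52. 164.] [542. 118. 172.]
172 103 [483.  52. 172.] [544. 117. 180.]
180 19 [483.  55. 180.] [632. 117. 184.]
188 39 [530.  66. 192.] [602. 110. 196.]
196 150 [529.  65. 196.] [587. 111. 204.]
204 138 [529.  66. 204.] [589. 111. 212.]
212 98 [529.  68. 212.] [585. 110. 220.]
220 84 [529.  65. 220.] [542. 105. 228.]
228 151 [529.  57. 228.] [573. 119. 236.]
236 211 [528.  53. 236.] [559. 119. 243.]
```

Request:
{"fn": "move_arm", "kwargs": {
  "deltas": [
    [0,0,6,0,0,0],
    [0,0,4,0,0,0],
    [0,0,0,0,0,0],
    [0,0,1.5,0,0,0]
  ]
}}

```text
t: 5.02
ee_pos: [572.1, 89.1, 17.8]
orientation: [2.182, 2.26, 0.008]
ft_force: [0.6, 0.9, -0.2]
width: 0.4
```

Request:
{"fn": "move_arm", "kwargs": {
  "deltas": [
    [0,0,1.5,0,0,0],
    [0,0,1,0,0,0]
  ]
}}

```text
t: 5.18
ee_pos: [572.1, 89.1, 14.9]
orientation: [-2.182, -2.26, -0.007]
ft_force: [-2.6, -1.2, 15.2]
width: 0.5
```

Request:
{"fn": "move_arm", "kwargs": {
  "deltas": [
    [0,0,1.5,0,0,0],
    [0,0,0,0,0,0]
  ]
}}

```text
t: 5.35
ee_pos: [574.4, 89.3, 15.5]
orientation: [2.18, 2.258, 0.012]
ft_force: [0.4, -0.2, -0.0]
width: 0.3
```

Request:
{"fn": "move_arm", "kwargs": {
  "deltas": [
    [0,0,1.5,0,0,0],
    [0,0,0,0,0,0]
  ]
}}

```text
t: 5.52
ee_pos: [575.7, 89.4, 15.3]
orientation: [2.179, 2.257, 0.015]
ft_force: [-0.0, -0.1, 0.0]
width: 0.6
```

Contact is at a reported z of about 15.4, where the bar top truly is 53.5. So true TCP z = reported + 38, and I'll use that from here on. Raising, opening, and re-pinching lower.

Request:
{"fn": "move_arm", "kwargs": {
  "deltas": [
    [0,0,-15,0,0,0],
    [0,0,-5,0,0,0],
    [0,0,0,0,0,0],
    [0,0,0,0,0,0],
    [0,0,0,0,0,0]
  ],
  "hand": 0.36
}}

```text
t: 5.93
ee_pos: [574.6, 89.2, 34.4]
orientation: [2.18, 2.258, 0.013]
ft_force: [0.1, -0.0, 0.2]
width: 27.2
```

```bash
sed -i 's/p=np.array(o\["ee_pos"\])/p=np.array(o["ee_pos"])+np.array([0,0,ZO])/' h.py; sed -i 's/^def plan/ZO=38.0\ndef plan/' h.py; python3 -c "
from h import *
im=img('scene'); W=cloud(im)
for v,u in ((241,223),(238,230),(245,216)): print(np.round(W[v,u],1))
plan(572,88.5,60,91.9,n=20)"
```

```text
[570.8 109.3  52.7]
[569.4  93.7  53. ]
[570.6 125.7  51.6]
t 6.0 pos [574.5  89.2  72.3] yaw 92.03 tilt 0.009 w 27.9 F [-0.3  0.3 -0.4]
world delta [ -2.5  -0.7 -12.3]
[[-0.7, -2.6, 12.2, 0.008, -0.003, 0.002]]
```

Request:
{"fn": "move_arm", "kwargs": {
  "deltas": [
    [-1,-3,10,0.008,-0.003,0],
    [0,0,10,0,0,0],
    [0,0,10,0,0,0],
    [0,0,8,0,0,0],
    [0,0,2,0,0,0]
  ]
}}

```text
t: 6.4
ee_pos: [570.0, 87.9, -11.5]
orientation: [-2.18, -2.259, 0.004]
ft_force: [-0.4, -0.0, -0.1]
width: 28.2
```

Request:
{"fn": "move_arm", "kwargs": {
  "deltas": [
    [0,0,0,0,0,0],
    [0,0,0,0,0,0],
    [0,0,0,0,0,0],
    [0,0,0,0,0,0]
  ],
  "hand": 1
}}

```text
t: 6.73
ee_pos: [569.6, 87.7, -13.6]
orientation: [-2.18, -2.258, 0.006]
ft_force: [-0.7, 0.3, -2.0]
width: 10.2
```

Request:
{"fn": "move_arm", "kwargs": {
  "deltas": [
    [0,-6,0,0,0,0],
    [0,-9,0,0,0,0],
    [0,-12,0,0,0,0],
    [0,-12,0,0,0,0],
    [0,-12,0,0,0,0]
  ]
}}

```text
t: 7.15
ee_pos: [517.9, 86.0, -13.6]
orientation: [-2.182, -2.259, 0.0]
ft_force: [2.9, 1.5, -7.2]
width: 10.4
```

Request:
{"fn": "move_arm", "kwargs": {
  "deltas": [
    [0,-12,0,0,0,0],
    [0,-12,0,0,0,0],
    [0,-12,0,0,0,0],
    [0,-12,0,0,0,0],
    [0,-12,0,0,0,0]
  ]
}}

```text
t: 7.57
ee_pos: [450.9, 83.7, -13.6]
orientation: [-2.182, -2.259, -0.0]
ft_force: [2.0, 1.6, -10.9]
width: 10.1
```

```bash
python3 -c "
from h import *
plan(420,83,29,91.9,n=20,step=10)"
```

```text
t 7.6 pos [450.9  83.7  24.4] yaw 92.00 tilt 0.001 w 10.1 F [  2.    1.6 -10.9]
world delta [-30.9  -0.7   4.6]
[[0.1, -9.9, -1.5, -0.0, -0.0, 0.002], [0.1, -9.9, -1.5, 0.0, -0.0, -0.0], [0.1, -9.9, -1.5, 0.0, -0.0, -0.0], [0.0, -1.2, -0.2, -0.0, -0.0, -0.0]]
```

Request:
{"fn": "move_arm", "kwargs": {
  "deltas": [
    [0,-8,-0.5,0,0,0],
    [0,-6,0,0,0,0],
    [0,-5,0,0,0,0],
    [0,-4,0,0,0,0]
  ]
}}

```text
t: 7.9
ee_pos: [425.2, 82.9, -13.5]
orientation: [2.18, 2.26, 0.004]
ft_force: [22.8, -6.0, -40.5]
width: 10.2
```

Request:
{"fn": "move_arm", "kwargs": {
  "deltas": [
    [0,-4,0,0,0,0],
    [0,-4,0,0,0,0]
  ]
}}

```text
t: 8.07
ee_pos: [426.3, 83.0, -13.5]
orientation: [2.171, 2.253, 0.024]
ft_force: [13.7, -3.0, -29.3]
width: 9.9
```

At the stop, with the bar at x≈426. Releasing.

Request:
{"fn": "move_arm", "kwargs": {
  "deltas": [
    [0,0,0,0,0,0],
    [0,0,0,0,0,0],
    [0,0,0,0,0,0],
    [0,0,0,0,0,0]
  ],
  "hand": 0.36
}}

```text
t: 8.4
ee_pos: [428.7, 82.9, -12.0]
orientation: [2.17, 2.25, 0.029]
ft_force: [-1.1, 0.4, -0.2]
width: 27.5
```

Request:
{"fn": "move_arm", "kwargs": {
  "deltas": [
    [0,0,-15,0,0,0],
    [0,0,-30,0,0,0],
    [0,0,-40,0,0,0],
    [0,0,-40,0,0,0],
    [0,0,-20,0,0,0]
  ]
}}

```text
t: 8.82
ee_pos: [419.9, 81.9, 135.1]
orientation: [2.175, 2.257, 0.012]
ft_force: [0.8, -0.5, -0.3]
width: 28.2
```

```bash
python3 -c "
from h import *
plan(400,-60,150,91.9,n=20)"
```

```text
t 8.8 pos [419.9  81.9 173.1] yaw 92.11 tilt 0.011 w 28.2 F [ 0.8 -0.5 -0.3]
world delta [ -19.9 -141.9  -23.1]
[[-38.9, -7.0, 6.3, 0.011, -0.0, 0.004], [-38.9, -6.8, 6.4, -0.0, -0.0, -0.0], [-38.9, -6.8, 6.4, 0.0, 0.0, 0.0], [-24.4, -4.2, 4.0, -0.0, 0.0, -0.0]]
```

```bash
python3 -c "
from h import *
plan(385,-90,170,2,n=20,step=25)"
```

```text
t 8.8 pos [419.9  81.9 173.1] yaw 92.11 tilt 0.011 w 28.2 F [ 0.8 -0.5 -0.3]
world delta [ -34.9 -171.9   -3.1]
[[-24.3, -5.9, 0.4, 0.001, -0.001, 0.12], [-24.8, -2.9, 0.4, 0.001, -0.001, 0.12], [-25.0, 0.1, 0.4, 0.001, -0.001, 0.12], [-24.8, 3.1, 0.4, 0.001, -0.001, 0.12], [-24.3, 6.0, 0.4, 0.001, -0.001, 0.12]]
[[-23.4, 8.9, 0.4, 0.001, -0.001, 0.12], [-22.1, 11.6, 0.5, 0.001, -0.001, 0.12], [-0.3, 0.2, 0.0, 0.001, -0.001, 0.12], [0.0, 0.0, 0.0, 0.001, -0.001, 0.12], [0.0, 0.0, 0.0, 0.001, -0.001, 0.12]]
[[0.0, 0.0, 0.0, 0.001, -0.001, 0.12], [0.0, 0.0, 0.0, 0.001, -0.001, 0.12], [0.0, 0.0, 0.0, 0.001, -0.001, 0.12], [0.0, 0.0, 0.0, 0.0, -0.0, 0.013]]
```

Request:
{"fn": "move_arm", "kwargs": {
  "deltas": [
    [-24,-6,0,0.005,0,0.12],
    [-25,-3,0,0.005,0,0.12],
    [-25,0,0,0,0,0.12],
    [-25,3,0,0,0,0.12],
    [-24,6,0,0,0,0.12]
  ]
}}

```text
t: 9.23
ee_pos: [398.3, -40.2, 143.8]
orientation: [2.757, 1.494, 0.027]
ft_force: [-0.2, 1.0, 0.3]
width: 28.0
```

Request:
{"fn": "move_arm", "kwargs": {
  "deltas": [
    [-23,9,0,0,0,0.12],
    [-20,10,0,0,0,0.12],
    [0,0,0,0,0,0.12],
    [0,0,0,0,0,0.12],
    [0,0,0,0,0,0.12]
  ]
}}

```text
t: 9.65
ee_pos: [384.4, -92.0, 145.3]
orientation: [3.088, 0.572, 0.03]
ft_force: [0.8, 0.4, -0.6]
width: 28.4
```

Request:
{"fn": "move_arm", "kwargs": {
  "deltas": [
    [0,0,0,0,0,0.12],
    [0,0,0,0,0,0.12],
    [0,0,0,0,0,0.1],
    [0,0,0,0,0,0]
  ]
}}

```text
t: 9.98
ee_pos: [382.5, -92.1, 146.3]
orientation: [-3.139, -0.011, -0.029]
ft_force: [-0.1, 1.4, 0.1]
width: 27.9
```

```bash
python3 -c "
from h import *
plan(385,-90,170,2,n=20,step=25)
im=img('scene'); crop(im,'s8.png',100,150,400,370,2.6)
im=img('top'); crop(im,'t8.png',140,105,420,315,2.8)"
```

```text
t 10.0 pos [382.5 -92.1 184.3] yaw 0.39 tilt 0.019 w 27.9 F [-0.1  1.4  0.1]
world delta [  2.5   2.1 -14.3]
[[2.2, -2.0, 14.3, -0.002, -0.019, -0.028]]
```

View pics/s8.png

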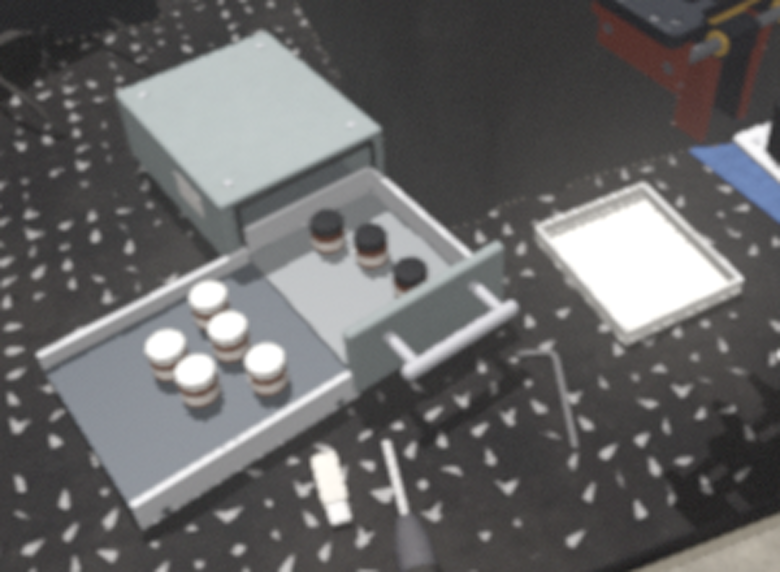

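View pics/t8.png

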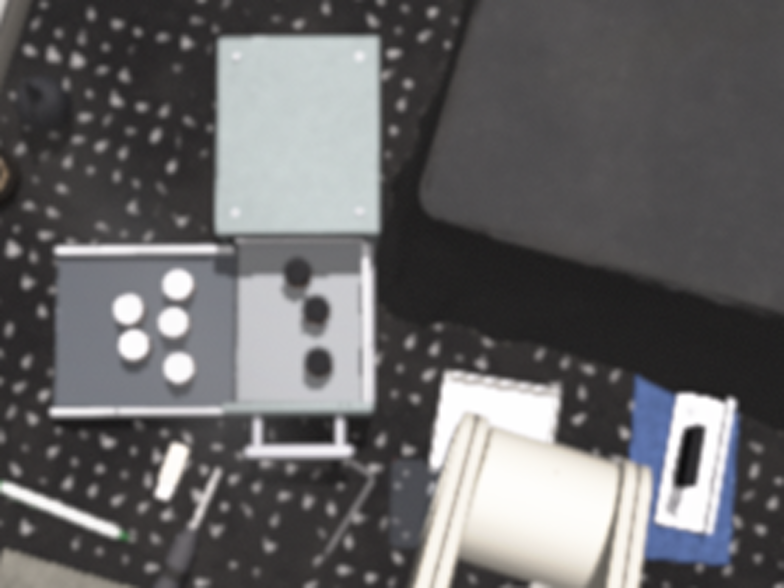

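The tray is out. Three black jars show in the top crop at (297,272), (316,310) and (318,363), and the white jars haven't moved.

```bash
cat >> h.py <<'E'
A=np.deg2rad(1.9); O=np.array([625.7,90.0])
EX=np.array([np.cos(A),np.sin(A)]); EY=np.array([-EX[1],EX[0]])
def tostore(p): d=np.asarray(p)[:2]-O; return np.array([d@EX,d@EY])
def toworld(s): return O+s[0]*EX+s[1]*EY
E
python3 - <<'E'
from h import *
for n in ("top","scene"):
    im=img(n); W=cloud(im); Z=W[...,2]; f=im["frame"].astype(int); mx=f.max(-1); mn=f.min(-1)
    S=np.stack([(W[...,:2]-O)@EX,(W[...,:2]-O)@EY],-1)
    m=(Z>30)&(Z<46)&(S[...,0]>-165)&(S[...,0]<-8)&(S[...,1]>-58)&(S[...,1]<60)&(mx<75)
    num,lab,st,ce=cv2.connectedComponentsWithStats(m.astype(np.uint8))
    for i in range(1,num):
        if st[i,4]>25:
            q=W[(lab==i)&(Z>36.5)]; r,_=cv2.minEnclosingCircle(q[:,:2].astype(np.float32)); print(n,"black",st[i],np.round(np.nanmean(q,0),1),np.round(r,1),tostore(r).round(1))
    m=(Z>36)&(Z<46)&(S[...,0]>-165)&(S[...,0]<-8)&(S[...,1]>60)&(S[...,1]<240)&(mn>140)
    num,lab,st,ce=cv2.connectedComponentsWithStats(m.astype(np.uint8))
    for i in range(1,num):
        if st[i,4]>25:
            c=cast(im,*ce[i],40); print(n,"white",c.round(1),tostore(c).round(1))
    # edges: far rail / panel
    m=(Z>34)&(Z<42)&(S[...,0]>-165)&(S[...,0]<-8)&(S[...,1]>-80)&(S[...,1]<-50)
    print("rail y",np.percentile(S[m][:,1],[5,50,95]) if m.any() else None)
E
```

```text
top black [242 198   9   9  61] [595.6  91.   40.6] [595.1  91.2] [-30.5   2.2]
top black [249 212   8   8  50] [558.8  73.   40.6] [559.1  73.5] [-67.1 -14.2]
top black [250 231   8   8  51] [509.2  68.   40.7] [509.8  67.6] [-116.5  -18.5]
top white [580.6 204.7  40. ] [-41.2 116.2]
top white [556.4 250.5  40. ] [-63.9 162.7]
top white [544.6 207.   40. ] [-77.2 119.6]
top white [522.4 243.8  40. ] [-98.1 157.2]
top white [501.5 199.3  40. ] [-120.5  113.4]
rail y [-76.83443655 -61.88927018 -59.24988915]
scene black [220 232  12   9  75] [592.6  91.3  40.2] [593.2  92. ] [-32.4   3.1]
scene black [237 237  11  10  76] [557.7  72.7  40.3] [559.5  71.7] [-66.8 -16.1]
scene black [252 250  11  11  70] [508.1  67.8  40.3] [508.8  68.6] [-117.5  -17.5]
scene white [579.  202.7  40. ] [-42.9 114.2]
scene white [543.5 204.9  40. ] [-78.4 117.6]
scene white [554.4 248.1  40. ] [-66.  160.4]
scene white [500.2 197.7  40. ] [-121.8  111.8]
scene white [520.9 241.2  40. ] [-99.8 154.6]
rail y [-78.83580794 -63.45389298 -61.46853506]
```

```bash
python3 -c "
from h import *
plan(509.3,68,110,0,n=20,step=35)"
```

```text
t 10.2 pos [382.8 -92.1 184.2] yaw 0.77 tilt 0.019 w 28.1 F [-0.5  0.9  0.2]
world delta [126.5 160.1 -74.2]
[[20.5, -25.5, 12.4, -0.002, -0.019, 0.013], [20.4, -25.8, 12.0, 0.0, 0.0, -0.0], [20.4, -25.8, 12.0, -0.0, -0.0, -0.0], [20.4, -25.8, 12.0, -0.0, -0.0, -0.0], [20.4, -25.8, 12.0, -0.0, -0.0, -0.0]]
[[20.4, -25.8, 12.0, -0.0, -0.0, -0.0], [4.1, -5.2, 2.4, -0.0, -0.0, -0.0]]
```

Request:
{"fn": "move_arm", "kwargs": {
  "deltas": [
    [20,-25,12,0,-0.019,0.013],
    [20,-26,12,0,0,0],
    [20,-26,12,0,0,0],
    [20,-26,12,0,0,0],
    [20,-26,12,0,0,0]
  ],
  "hand": -0.14
}}

```text
t: 10.6
ee_pos: [485.4, 37.9, 87.3]
orientation: [-3.141, -0.002, -0.007]
ft_force: [0.4, -0.3, -0.7]
width: 49.8
```

Request:
{"fn": "move_arm", "kwargs": {
  "deltas": [
    [12,-14,8,0,0,0],
    [3,-4,2,0,0,0],
    [0,0,0,0,0,0],
    [0,0,0,0,0,0]
  ]
}}

```text
t: 10.93
ee_pos: [502.9, 61.5, 74.3]
orientation: [-3.141, -0.023, -0.003]
ft_force: [-0.4, -0.1, -0.4]
width: 49.7
```

```bash
python3 -c "
from h import *
plan(509.3,68,60,0,n=20,step=35)"
```

```text
t 10.9 pos [502.9  61.5 112.3] yaw 0.83 tilt 0.002 w 49.7 F [-0.4 -0.1 -0.4]
world delta [  6.4   6.5 -52.3]
[[4.2, -4.2, 34.5, -0.001, -0.002, 0.014], [2.2, -2.2, 17.8, -0.0, -0.0, -0.0]]
```

Request:
{"fn": "move_arm", "kwargs": {
  "deltas": [
    [4,-4,20,0,0,0.01],
    [2,-2,22,0,0,0],
    [0,0,5,0,0,0],
    [0,0,0,0,0,0]
  ]
}}

```text
t: 11.27
ee_pos: [508.0, 64.2, 29.1]
orientation: [-3.141, -0.005, -0.007]
ft_force: [0.0, 0.1, 0.7]
width: 50.0
```

```bash
python3 -c "
from h import *
plan(509.3,68,18,0,n=20,step=12)
im=img('scene'); crop(im,'s9.png',180,170,320,290,5)"
```

```text
t 11.3 pos [508.   64.2  67.1] yaw 0.19 tilt 0.005 w 50.0 F [0.  0.1 0.7]
world delta [  1.3   3.8 -49.1]
[[0.3, -0.9, 12.0, -0.0, -0.005, 0.003], [0.3, -0.9, 12.0, -0.0, -0.0, -0.0], [0.3, -0.9, 12.0, -0.0, -0.0, -0.0], [0.3, -0.9, 12.0, -0.0, -0.0, -0.0], [0.0, -0.1, 1.3, -0.0, -0.0, -0.0]]
```

View pics/s9.png

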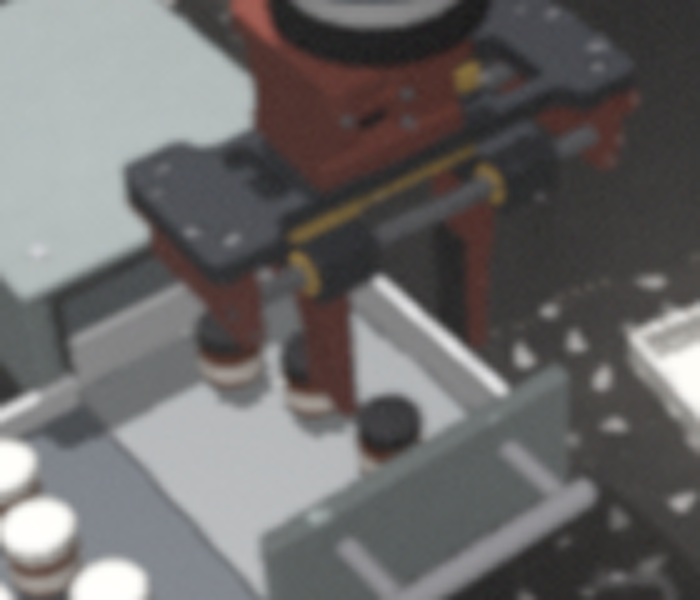

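The fingers straddle the front jar (crop px 388,425). Descending and gripping.

Request:
{"fn": "move_arm", "kwargs": {
  "deltas": [
    [1,-3,14,0,-0.005,0],
    [0,-1,14,0,0,0],
    [0,0,12,0,0,0],
    [0,0,5,0,0,0],
    [0,0,1,0,0,0]
  ]
}}

```text
t: 11.73
ee_pos: [511.3, 65.6, -12.2]
orientation: [-3.141, -0.001, -0.01]
ft_force: [-0.3, 0.0, -0.3]
width: 50.2
```

```bash
python3 -c "
from h import *
plan(509.3,68,18,0,n=20,step=12)"
```

```text
t 11.7 pos [511.3  65.6  25.8] yaw 0.04 tilt 0.007 w 50.2 F [-0.3  0.  -0.3]
world delta [-2.   2.4 -7.8]
[[-2.0, -2.4, 7.8, -0.001, -0.007, 0.001]]
```

Request:
{"fn": "move_arm", "kwargs": {
  "deltas": [
    [-2,-2,5,0,-0.006,0],
    [0,0,3,0,0,0],
    [0,0,0,0,0,0]
  ]
}}

```text
t: 11.98
ee_pos: [509.7, 67.3, -19.6]
orientation: [-3.141, -0.0, -0.002]
ft_force: [1.1, 0.0, -0.5]
width: 50.1
```

Request:
{"fn": "move_arm", "kwargs": {
  "deltas": [
    [0,0,0,0,0,0],
    [0,0,0,0,0,0],
    [0,0,0,0,0,0],
    [0,0,0,0,0,0],
    [0,0,0,0,0,0]
  ],
  "hand": 1
}}

```text
t: 12.4
ee_pos: [510.4, 67.5, -18.7]
orientation: [-3.141, -0.001, -0.004]
ft_force: [0.0, 0.6, 0.0]
width: 27.2
```

Request:
{"fn": "move_arm", "kwargs": {
  "deltas": [
    [0,0,-10,0,0,0],
    [0,0,-25,0,0,0],
    [0,0,-30,0,0,0],
    [0,0,-25,0,0,0],
    [0,0,-5,0,0,0]
  ]
}}

```text
t: 12.82
ee_pos: [507.7, 67.2, 79.8]
orientation: [-3.141, -0.001, 0.006]
ft_force: [0.4, 0.1, -0.2]
width: 27.6
```

```bash
python3 -c "
from h import *
plan(473,-105.6,105,-8.5,n=20,step=35)"
```

```text
t 12.8 pos [507.7  67.2 117.8] yaw 0.04 tilt 0.004 w 27.6 F [ 0.4  0.1 -0.2]
world delta [ -34.7 -172.8  -12.8]
[[-6.9, 34.2, 2.6, -0.0, 0.003, 0.12], [-2.8, 34.8, 2.5, -0.0, 0.001, 0.029], [-1.7, 34.9, 2.5, -0.0, -0.0, -0.0], [-1.7, 34.9, 2.5, 0.0, -0.0, -0.0], [-1.7, 34.9, 2.5, -0.0, 0.0, -0.0]]
[[-0.1, 1.7, 0.1, -0.0, 0.0, -0.0]]
```

Request:
{"fn": "move_arm", "kwargs": {
  "deltas": [
    [-7,30,2,0,0.003,0.1],
    [-3,35,2,0,0,0.05],
    [-2,35,2,0,0,0],
    [-2,35,2,0,0,0],
    [-2,20,2,0,0,0]
  ]
}}

```text
t: 13.23
ee_pos: [478.6, -86.3, 74.4]
orientation: [-3.131, 0.231, -0.019]
ft_force: [0.2, -0.4, -0.7]
width: 27.3
```

Request:
{"fn": "move_arm", "kwargs": {
  "deltas": [
    [0,6,10,0,0,0],
    [0,0,10,0,0,0],
    [0,0,10,0,0,0]
  ]
}}

```text
t: 13.48
ee_pos: [478.1, -95.9, 43.8]
orientation: [-3.131, 0.241, -0.025]
ft_force: [0.1, 0.3, 0.0]
width: 27.6
```

```bash
python3 -c "
from h import *
plan(473,-105.6,9.5,-8.5,n=20,step=15)
im=img('scene'); W=cloud(im);Z=W[...,2]
crop(im,'s10.png',260,150,420,300,4)"
```

```text
t 13.5 pos [478.1 -95.9  81.8] yaw -8.81 tilt 0.016 w 27.6 F [0.1 0.3 0. ]
world delta [ -5.1  -9.7 -72.3]
[[-1.0, 2.1, 14.8, -0.002, -0.016, -0.005], [-0.7, 2.1, 14.8, 0.0, -0.0, -0.0], [-0.7, 2.1, 14.8, 0.0, -0.0, -0.0], [-0.7, 2.1, 14.8, 0.0, -0.0, -0.0], [-0.6, 1.8, 13.0, 0.0, -0.0, -0.0]]
```

View pics/s10.png

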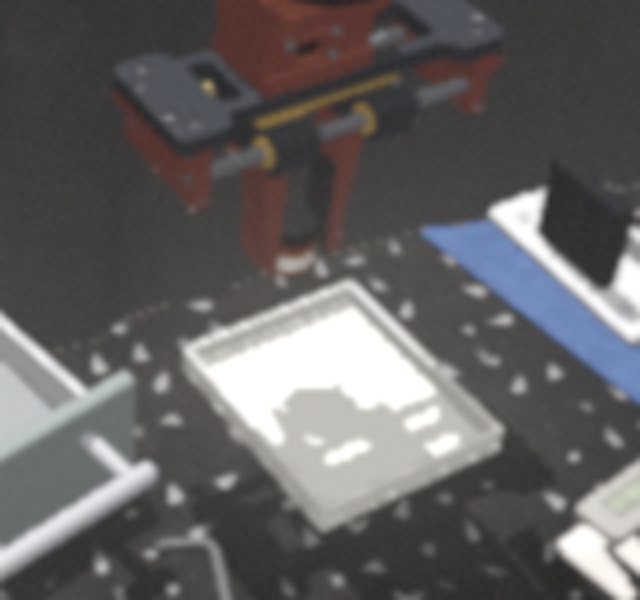

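The jar is held above the dish's far end. Lowering it.

Request:
{"fn": "move_arm", "kwargs": {
  "deltas": [
    [-2,5,14,0,-0.015,0],
    [-1,2,16,0,0,0],
    [-1,1,14,0,0,0],
    [0,0,10,0,0,0],
    [0,0,5,0,0,0]
  ]
}}

```text
t: 13.95
ee_pos: [471.9, -96.5, -22.7]
orientation: [-3.13, 0.228, 0.01]
ft_force: [-0.4, 0.2, -0.3]
width: 27.2
```

```bash
python3 -c "
from h import *
plan(473,-105.6,9.5,-8.5,n=20,step=15)"
```

```text
t 13.9 pos [471.9 -96.5  15.3] yaw -8.34 tilt 0.007 w 27.2 F [-0.4  0.2 -0.3]
world delta [ 1.1 -9.1 -5.8]
[[2.4, 8.9, 5.8, -0.003, 0.006, 0.003]]
```

Request:
{"fn": "move_arm", "kwargs": {
  "deltas": [
    [1,8,1,0,0.005,0],
    [0,2,3,0,0,0],
    [0,0,1.5,0,0,0],
    [0,0,0,0,0,0]
  ]
}}

```text
t: 14.28
ee_pos: [471.2, -105.2, -29.1]
orientation: [-3.13, 0.223, 0.005]
ft_force: [-0.3, 0.1, -0.8]
width: 27.2
```

Release to about 50 mm.

Request:
{"fn": "move_arm", "kwargs": {
  "deltas": [
    [0,0,0,0,0,0],
    [0,0,0,0,0,0],
    [0,0,0,0,0,0],
    [0,0,0,0,0,0]
  ],
  "hand": -0.14
}}

```text
t: 14.62
ee_pos: [472.9, -105.9, -27.4]
orientation: [-3.13, 0.224, -0.001]
ft_force: [-0.5, -0.4, 0.4]
width: 48.9
```

Request:
{"fn": "move_arm", "kwargs": {
  "deltas": [
    [0,0,-10,0,0,0],
    [0,0,-30,0,0,0],
    [0,0,-35,0,0,0],
    [0,0,-35,0,0,0],
    [0,-10,-5,0,0,0]
  ]
}}

```text
t: 15.03
ee_pos: [472.0, -96.6, 91.8]
orientation: [-3.129, 0.226, 0.01]
ft_force: [1.1, 0.3, 0.5]
width: 50.0
```

```bash
python3 -c "
from h import *
plan(559,72.5,100,0,n=20,step=38)
im=img('scene'); crop(im,'s11.png',260,150,420,300,4)"
```

```text
t 15.0 pos [472.  -96.6 129.8] yaw -8.26 tilt 0.007 w 50.0 F [1.1 0.3 0.5]
world delta [ 87.  169.1 -29.8]
[[12.2, -35.5, 5.9, -0.004, 0.005, -0.12], [16.4, -33.8, 5.9, -0.001, 0.001, -0.024], [17.2, -33.4, 5.9, 0.0, -0.0, 0.0], [17.2, -33.4, 5.9, -0.0, -0.0, -0.0], [17.2, -33.4, 5.9, -0.0, -0.0, -0.0]]
[[1.1, -2.2, 0.4, -0.0, -0.0, -0.0]]
```

View pics/s11.png

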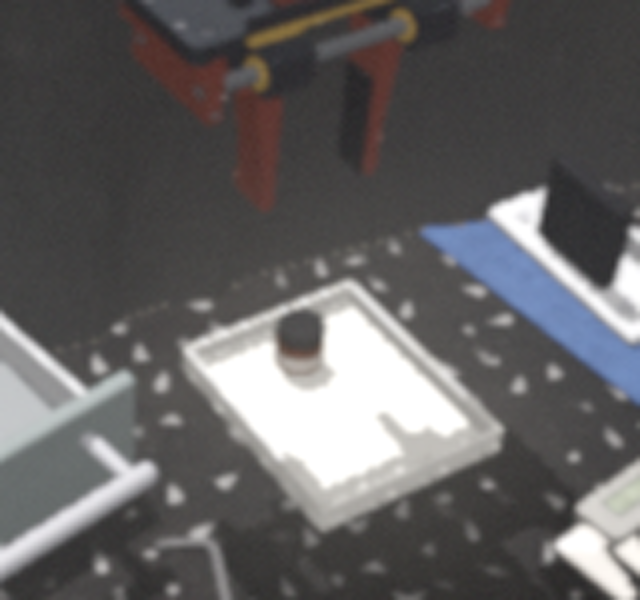

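First jar is upright in the dish. Before going to the rear jars I'll check clearance between the gripper body and the box.

```bash
python3 - <<'E'
from h import *
for n in ("scene","top"):
    im=img(n); W=cloud(im); Z=W[...,2]; f=im["frame"].astype(int)
    for z in (20,60,100,140):
        for x in (500,520,540,560,580,600):
            m=(abs(Z-z)<10)&(abs(W[...,0]-x)<10)&(W[...,1]<35)&(W[...,1]>-250)&(f.max(-1)<75)
            if m.any(): print(n,z,x,m.sum(),np.round(W[m][:,1].max()))
E
```

```text
scene 20 500 14 -237.0
scene 20 520 162 -171.0
scene 20 540 224 -28.0
scene 20 560 324 4.0
scene 20 580 37 10.0
scene 20 600 3 10.0
scene 60 520 115 -213.0
scene 60 540 161 -112.0
scene 60 560 332 -11.0
scene 60 580 140 4.0
scene 60 600 71 7.0
scene 100 520 19 -240.0
scene 100 540 154 -155.0
scene 100 560 151 -62.0
scene 100 580 309 -11.0
scene 100 600 69 -6.0
scene 140 540 1 -198.0
scene 140 560 48 -171.0
scene 140 580 254 -21.0
scene 140 600 92 -11.0
top 20 500 6 -241.0
top 20 520 10 -238.0
top 20 560 66 8.0
top 20 580 20 14.0
top 20 600 3 17.0
top 60 520 19 -235.0
top 60 560 32 -16.0
top 60 580 45 3.0
top 60 600 22 9.0
top 100 520 4 -247.0
top 100 540 23 -228.0
top 100 580 54 -10.0
top 100 600 17 -2.0
top 140 540 31 -217.0
top 140 560 65 -128.0
top 140 580 104 -22.0
top 140 600 21 -9.0
```

The rear jars sit near the black box, so I'll take the middle jar at yaw 70 and the last one at about −35. Both keep the gripper body off the box.

```bash
python3 -c "
from h import *
plan(460,75,125,70,n=20,step=25)"
```

```text
t 15.2 pos [469.3 -94.8 125.2] yaw -8.14 tilt 0.013 w 49.9 F [ 0.3 -0.8 -0.1]
world delta [ -9.3 169.8  -0.2]
[[-4.9, -24.5, 0.2, -0.001, 0.001, -0.12], [-1.9, -24.9, 0.2, -0.001, 0.001, -0.12], [1.1, -25.0, 0.1, -0.001, 0.001, -0.12], [4.1, -24.7, 0.1, -0.001, 0.001, -0.12], [7.0, -24.0, 0.1, -0.001, 0.001, -0.12]]
[[9.8, -23.0, 0.1, -0.001, 0.001, -0.12], [10.0, -17.4, 0.1, -0.001, 0.001, -0.12], [0.0, 0.0, 0.0, -0.001, 0.001, -0.12], [0.0, 0.0, 0.0, -0.001, 0.001, -0.12], [0.0, 0.0, 0.0, -0.001, 0.001, -0.12]]
[[0.0, 0.0, 0.0, -0.001, 0.001, -0.12], [0.0, 0.0, 0.0, -0.0, 0.0, -0.044]]
```

Request:
{"fn": "move_arm", "kwargs": {
  "deltas": [
    [-5,-24,0,0,0.003,-0.12],
    [-2,-25,0,0,0.003,-0.12],
    [1,-25,0,0,0,-0.12],
    [4,-25,0,0,0,-0.12],
    [7,-24,0,0,0,-0.12]
  ],
  "hand": 0.05
}}

```text
t: 15.6
ee_pos: [456.1, 30.3, 81.2]
orientation: [-3.045, -0.736, 0.023]
ft_force: [0.2, -0.4, -0.2]
width: 41.6
```

Request:
{"fn": "move_arm", "kwargs": {
  "deltas": [
    [10,-23,0,0,0,-0.12],
    [10,-17,0,0,0,-0.12],
    [0,0,0,0,0,-0.12],
    [0,0,0,0,0,-0.12],
    [0,0,0,0,0,-0.12]
  ]
}}

```text
t: 16.02
ee_pos: [444.4, 80.5, 72.3]
orientation: [-2.66, -1.633, 0.042]
ft_force: [0.2, -0.2, -0.3]
width: 41.9
```

```bash
python3 -c "
from h import *
plan(559,72.5,95,70,n=20,step=25)"
```

```text
t 16.0 pos [444.4  80.5 110.3] yaw 63.11 tilt 0.034 w 41.9 F [ 0.2 -0.2 -0.3]
world delta [114.6  -8.  -15.3]
[[9.7, 22.9, 2.5, -0.031, 0.01, -0.115], [7.0, 23.8, 3.3, -0.001, 0.0, -0.005], [6.8, 23.8, 3.3, 0.0, 0.0, -0.0], [6.8, 23.8, 3.3, -0.0, -0.0, -0.0], [4.3, 15.2, 2.1, 0.0, 0.0, -0.0]]
```

Request:
{"fn": "move_arm", "kwargs": {
  "deltas": [
    [9,22,2,-0.03,0.01,-0.1],
    [7,24,0,0,0,-0.02],
    [7,22,0,0,0,0],
    [5,18,0,0,0,0],
    [1,6,0,0,0,0]
  ]
}}

```text
t: 16.43
ee_pos: [533.2, 72.8, 57.8]
orientation: [-2.549, -1.819, 0.031]
ft_force: [0.5, 1.1, 0.0]
width: 41.3
```

```bash
python3 -c "
from h import *
plan(559,72.5,55,70,n=20,step=15)"
```

```text
t 16.4 pos [533.2  72.8  95.8] yaw 71.02 tilt 0.023 w 41.3 F [0.5 1.1 0. ]
world delta [ 25.8  -0.3 -40.8]
[[2.6, 7.9, 12.5, -0.02, 0.011, 0.018], [2.6, 7.6, 12.7, -0.0, 0.0, 0.0], [2.6, 7.6, 12.7, 0.0, -0.0, -0.0], [0.6, 1.7, 2.8, -0.0, -0.0, -0.0]]
```

Request:
{"fn": "move_arm", "kwargs": {
  "deltas": [
    [7,18,4,-0.02,0.011,0.018],
    [2,5,12,0,0,0],
    [0,0,14,0,0,0],
    [0,0,6,0,0,0],
    [0,0,0,0,0,0]
  ]
}}

```text
t: 16.85
ee_pos: [552.7, 72.3, 12.1]
orientation: [-2.57, -1.796, 0.016]
ft_force: [-0.4, -0.8, -0.1]
width: 41.7
```

```bash
python3 -c "
from h import *
plan(559,72.5,19,70,n=20,step=12)
im=img('scene'); crop(im,'s12.png',180,170,320,290,5)"
```

```text
t 16.9 pos [552.7  72.3  50.1] yaw 69.91 tilt 0.012 w 41.7 F [-0.4 -0.8 -0.1]
world delta [  6.3   0.2 -31.1]
[[1.0, 2.3, 11.7, -0.011, 0.005, -0.002], [0.9, 2.2, 11.8, -0.0, -0.0, 0.0], [0.6, 1.4, 7.6, 0.0, -0.0, -0.0]]
```

View pics/s12.png

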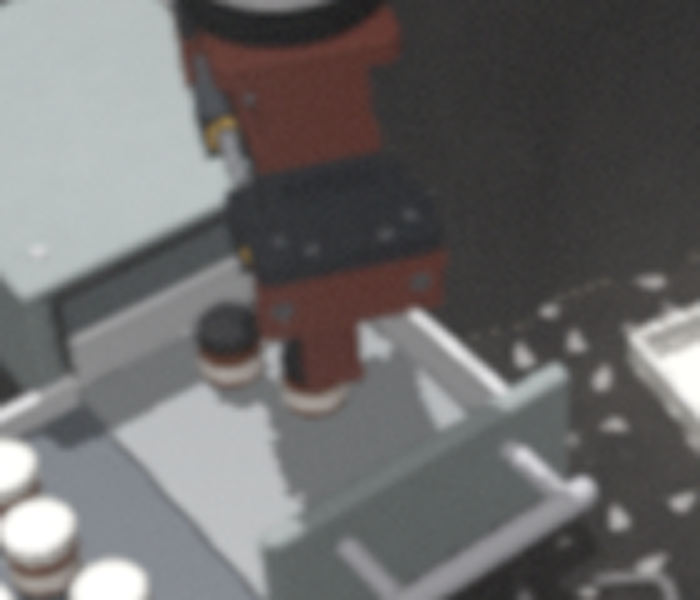

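Request:
{"fn": "move_arm", "kwargs": {
  "deltas": [
    [2,5,1,-0.011,0.005,0],
    [0,1,1,0,0,0],
    [0,0,0,0,0,0]
  ]
}}

```text
t: 17.15
ee_pos: [558.1, 72.0, 10.4]
orientation: [-2.575, -1.8, 0.001]
ft_force: [-0.1, -0.3, 0.7]
width: 41.5
```

```bash
python3 -c "
from h import *
plan(559,72.5,19,70,n=20,step=12)
im=img('scene');W=cloud(im);Z=W[...,2]
crop(im,'s13.png',200,180,290,270,7)"
```

```text
t 17.1 pos [558.1  72.   48.4] yaw 69.93 tilt 0.000 w 41.5 F [-0.1 -0.3  0.7]
world delta [  0.9   0.5 -29.4]
[[0.3, 0.3, 12.0, -0.0, 0.0, -0.001], [0.3, 0.3, 12.0, -0.0, -0.0, -0.0], [0.1, 0.1, 5.4, 0.0, 0.0, -0.0]]
```

View pics/s13.png

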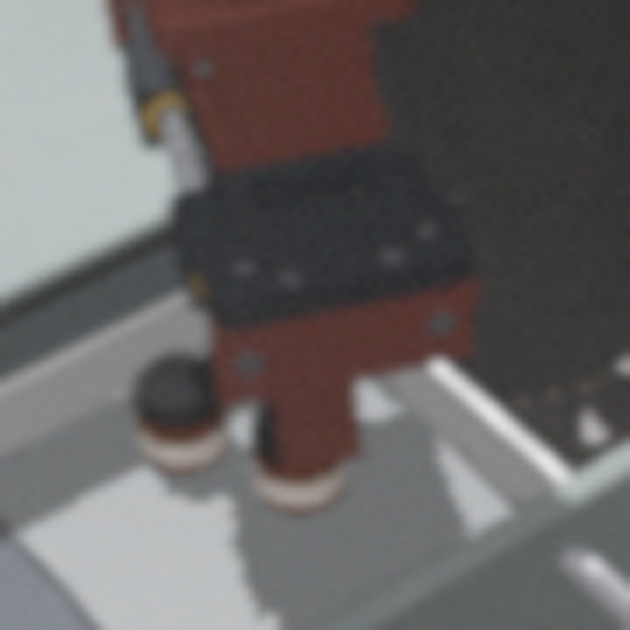

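Aligned over the middle jar. Descending.

Request:
{"fn": "move_arm", "kwargs": {
  "deltas": [
    [0,0.5,8,0,0,0],
    [0,0.5,10,0,0,0],
    [0,0,7,0,0,0],
    [0,0,3,0,0,0],
    [0,0,0,0,0,0]
  ]
}}

```text
t: 17.62
ee_pos: [560.2, 71.8, -18.9]
orientation: [2.573, 1.8, 0.004]
ft_force: [-0.6, 0.4, 0.4]
width: 41.7
```

Request:
{"fn": "move_arm", "kwargs": {
  "deltas": [
    [0,0,0,0,0,0],
    [0,0,0,0,0,0],
    [0,0,0,0,0,0],
    [0,0,0,0,0,0],
    [0,0,0,0,0,0]
  ],
  "hand": 1
}}

```text
t: 18.03
ee_pos: [559.9, 71.8, -19.4]
orientation: [2.574, 1.8, 0.002]
ft_force: [-1.1, 0.6, -0.5]
width: 27.5
```

Request:
{"fn": "move_arm", "kwargs": {
  "deltas": [
    [0,0,-10,0,0,0],
    [0,0,-25,0,0,0],
    [0,0,-30,0,0,0],
    [0,0,-30,0,0,0],
    [-2,-6,-5,0,0,0]
  ]
}}

```text
t: 18.45
ee_pos: [552.4, 71.8, 84.8]
orientation: [-2.574, -1.8, 0.004]
ft_force: [0.4, -0.2, -0.3]
width: 27.1
```

```bash
python3 -c "
from h import *
plan(460,70,125,50,n=20,step=30)"
```

```text
t 18.4 pos [552.4  71.8 122.8] yaw 69.93 tilt 0.002 w 27.1 F [ 0.4 -0.2 -0.3]
world delta [-92.4  -1.8   2.2]
[[-10.8, -28.0, -0.6, -0.001, 0.001, 0.12], [-14.1, -26.5, -0.7, -0.001, 0.001, 0.12], [-17.2, -24.6, -0.7, -0.001, 0.0, 0.108], [-1.6, -1.8, -0.1, 0.0, -0.0, 0.0]]
```

Request:
{"fn": "move_arm", "kwargs": {
  "deltas": [
    [-11,-28,0,0,0,0],
    [-11,-28,0,0,0,0.06],
    [-13,-24,0,0,0,0.12]
  ]
}}

```text
t: 18.7
ee_pos: [469.7, 68.7, 89.7]
orientation: [2.724, 1.555, 0.017]
ft_force: [0.2, -1.0, -1.1]
width: 27.9
```

```bash
python3 -c "
from h import *
plan(435.5,-100,110,-8.5,n=20,step=22)"
```

```text
t 18.7 pos [469.7  68.7 127.7] yaw 59.46 tilt 0.012 w 27.9 F [ 0.2 -1.  -1.1]
world delta [ -34.2 -168.7  -17.7]
[[-20.7, 7.1, 2.2, 0.0, -0.001, 0.12], [-19.7, 9.6, 2.2, 0.0, -0.001, 0.12], [-18.4, 11.9, 2.2, 0.0, -0.001, 0.12], [-16.8, 14.0, 2.2, 0.0, -0.001, 0.12], [-15.0, 15.9, 2.2, 0.0, -0.001, 0.12]]
[[-13.0, 17.6, 2.2, 0.0, -0.001, 0.12], [-10.8, 19.0, 2.3, 0.0, -0.001, 0.12], [-7.3, 17.4, 2.0, 0.0, -0.001, 0.12], [0.0, 0.0, 0.0, 0.0, -0.001, 0.12], [0.0, 0.0, 0.0, 0.0, -0.001, 0.106]]
```

Request:
{"fn": "move_arm", "kwargs": {
  "deltas": [
    [-21,7,1,0,0,0.12],
    [-20,10,1,0,0,0.12],
    [-18,12,1,0,0,0.12],
    [-17,14,1,0,0,0.12],
    [-15,16,1,0,0,0.12]
  ]
}}

```text
t: 19.12
ee_pos: [437.6, -39.3, 85.7]
orientation: [3.074, 0.648, 0.015]
ft_force: [0.0, -0.1, -0.7]
width: 27.1
```

Request:
{"fn": "move_arm", "kwargs": {
  "deltas": [
    [-13,18,2,0,0,0.12],
    [-11,19,2,0,0,0.12],
    [-6,14,2,0,0,0.12],
    [0,0,5,0,0,0.12],
    [0,0,5,0,0,0.1]
  ]
}}

```text
t: 19.53
ee_pos: [421.1, -102.9, 70.9]
orientation: [-3.125, 0.307, -0.019]
ft_force: [-0.1, -0.5, 0.5]
width: 27.1
```

```bash
python3 -c "
from h import *
plan(435.5,-100,60,-8.5,n=20,step=22)"
```

```text
t 19.5 pos [ 421.1 -102.9  108.9] yaw -11.21 tilt 0.012 w 27.1 F [-0.1 -0.5  0.5]
world delta [ 14.4   2.9 -48.9]
[[5.6, -2.4, 21.1, -0.003, -0.012, -0.047], [5.9, -2.2, 21.1, -0.0, 0.0, -0.0], [1.9, -0.7, 6.8, -0.0, 0.0, -0.0]]
```

Request:
{"fn": "move_arm", "kwargs": {
  "deltas": [
    [8,-3,12,0,-0.012,-0.047],
    [4,-1,18,0,0,0],
    [0,0,14,0,0,0],
    [0,0,6,0,0,0],
    [0,0,0,0,0,0]
  ]
}}

```text
t: 19.95
ee_pos: [432.8, -101.8, 20.4]
orientation: [-3.13, 0.245, -0.003]
ft_force: [0.2, 0.2, 0.2]
width: 27.4
```

```bash
python3 -c "
from h import *
plan(435.5,-100,9,-8.5,n=20,step=22)
im=img('scene'); crop(im,'s14.png',260,150,420,300,4)"
```

```text
t 19.9 pos [ 432.8 -101.8   58.4] yaw -8.95 tilt 0.003 w 27.4 F [0.2 0.2 0.2]
world delta [  2.7   1.8 -49.4]
[[1.0, -0.9, 22.0, -0.002, -0.001, -0.008], [1.0, -1.0, 22.0, 0.0, 0.0, 0.0], [0.3, -0.2, 5.4, -0.0, -0.0, -0.0]]
```

View pics/s14.png

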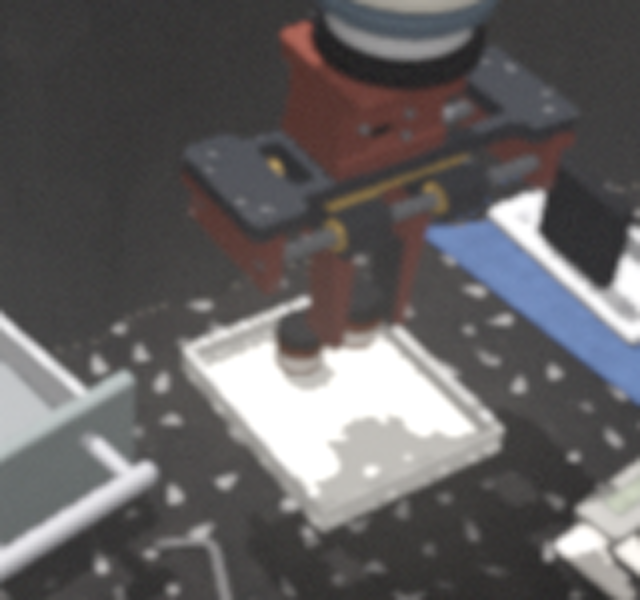

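Request:
{"fn": "move_arm", "kwargs": {
  "deltas": [
    [1,-1,12,0,0,-0.008],
    [1,-1,16,0,0,0],
    [0,0,12,0,0,0],
    [0,0,6,0,0,0],
    [0,0,2,0,0,0]
  ]
}}

```text
t: 20.42
ee_pos: [438.0, -100.6, -24.4]
orientation: [-3.132, 0.232, -0.014]
ft_force: [-0.8, -0.2, -0.4]
width: 27.2
```

Request:
{"fn": "move_arm", "kwargs": {
  "deltas": [
    [0,0,0,0,0,0],
    [0,0,0,0,0,0]
  ]
}}

```text
t: 20.58
ee_pos: [438.0, -100.6, -23.7]
orientation: [-3.132, 0.232, -0.014]
ft_force: [-0.6, 0.1, -0.6]
width: 27.7
```

Request:
{"fn": "move_arm", "kwargs": {
  "deltas": [
    [-2,0,4,0,-0.008,0],
    [0,0,2,0,0,0],
    [0,0,0,0,0,0]
  ]
}}

```text
t: 20.83
ee_pos: [437.1, -100.6, -28.4]
orientation: [-3.132, 0.232, -0.005]
ft_force: [-0.0, -0.4, -0.4]
width: 27.6
```

Request:
{"fn": "move_arm", "kwargs": {
  "deltas": [
    [0,0,0,0,0,0],
    [0,0,0,0,0,0],
    [0,0,0,0,0,0],
    [0,0,0,0,0,0]
  ],
  "hand": -0.14
}}

```text
t: 21.17
ee_pos: [437.6, -100.7, -27.9]
orientation: [-3.132, 0.232, -0.006]
ft_force: [0.4, 0.7, -0.0]
width: 49.0
```

Request:
{"fn": "move_arm", "kwargs": {
  "deltas": [
    [0,0,-10,0,0,0],
    [0,0,-30,0,0,0],
    [0,0,-35,0,0,0],
    [0,0,-30,0,0,0],
    [0,-10,-5,0,0,0]
  ]
}}

```text
t: 21.58
ee_pos: [436.0, -90.8, 86.0]
orientation: [-3.131, 0.233, 0.005]
ft_force: [1.5, -0.7, -0.2]
width: 50.3
```

```bash
python3 -c "
from h import *
plan(500,90,120,-35,n=20,step=28)
im=img('scene'); crop(im,'s15.png',180,150,420,300,3)"
```

```text
t 21.6 pos [436.  -90.8 124. ] yaw -8.53 tilt 0.004 w 50.3 F [ 1.5 -0.7 -0.2]
world delta [ 64.  180.8  -4. ]
[[5.3, -27.5, 0.6, -0.0, 0.001, 0.12], [2.0, -27.9, 0.6, -0.0, 0.001, 0.12], [-1.4, -28.0, 0.6, -0.0, 0.001, 0.12], [-4.7, -27.6, 0.6, -0.0, 0.001, 0.102], [-7.5, -27.0, 0.6, 0.0, -0.0, -0.0]]
[[-7.5, -27.0, 0.6, 0.0, 0.0, -0.0], [-6.4, -23.0, 0.5, -0.0, 0.0, -0.0]]
```

View pics/s15.png

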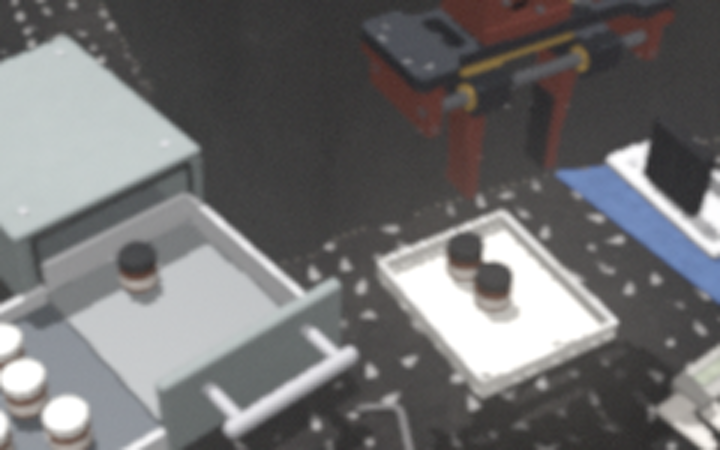

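Two jars are upright in the dish. Going for the last one at yaw −35.

Request:
{"fn": "move_arm", "kwargs": {
  "deltas": [
    [3,-27,0,0,0,0.12],
    [0,-28,0,0,0,0.12],
    [-3,-28,0,0,0,0.12],
    [-7,-28,0,0,0,0.1],
    [-10,-27,0,0,0,0]
  ],
  "hand": 0.09
}}

```text
t: 22.05
ee_pos: [472.2, 48.5, 85.1]
orientation: [-2.986, 0.974, 0.005]
ft_force: [0.0, -0.3, 0.2]
width: 40.2
```

Request:
{"fn": "move_arm", "kwargs": {
  "deltas": [
    [-10,-27,0,0,0,0],
    [-6,-22,0,0,0,0],
    [0,0,0,0,0,0]
  ]
}}

```text
t: 22.3
ee_pos: [487.7, 104.4, 82.6]
orientation: [-2.988, 0.969, 0.008]
ft_force: [-1.0, -0.6, -0.6]
width: 40.1
```

```bash
python3 -c "
from h import *
print(ctrl.get_obs()['qpos'])
plan(594.5,91.5,100,-35,n=20,step=28)"
```

```text
[0.18495519 0.39533608 1.97290904 0.00421487 0.77783451 2.38022801]
t 22.3 pos [487.7 104.4 120.6] yaw -35.95 tilt 0.005 w 40.1 F [-1.  -0.6 -0.6]
world delta [106.8 -12.9 -20.6]
[[24.1, -13.4, 5.1, 0.001, 0.005, -0.017], [24.3, -13.0, 5.3, 0.0, -0.0, -0.0], [24.3, -13.0, 5.3, -0.0, 0.0, -0.0], [22.1, -11.8, 4.8, 0.0, -0.0, -0.0]]
```

Request:
{"fn": "move_arm", "kwargs": {
  "deltas": [
    [24,-13,4,0,0.005,-0.017],
    [24,-13,4,0,0,0],
    [24,-13,4,0,0,0],
    [14,-8,3,0,0,0],
    [2,-1,3,0,0,0]
  ]
}}

```text
t: 22.72
ee_pos: [584.1, 93.8, 58.1]
orientation: [2.995, -0.929, -0.014]
ft_force: [-0.6, -0.4, 0.9]
width: 40.0
```

```bash
python3 -c "
from h import *
plan(594.5,91.5,60,-35,n=20,step=14)"
```

```text
t 22.7 pos [584.1  93.8  96.1] yaw -34.48 tilt 0.011 w 40.0 F [-0.6 -0.4  0.9]
world delta [ 10.4  -2.3 -36.1]
[[3.8, -1.6, 13.4, 0.008, 0.007, 0.009], [3.7, -1.5, 13.4, -0.0, 0.0, -0.0], [2.5, -1.1, 9.2, -0.0, -0.0, 0.0]]
```

Request:
{"fn": "move_arm", "kwargs": {
  "deltas": [
    [7,-2,10,0.008,0.007,0.009],
    [3,-2,15,0,0,0],
    [0,0,12,0,0,0],
    [0,0,3,0,0,0],
    [0,0,0,0,0,0]
  ]
}}

```text
t: 23.13
ee_pos: [588.2, 88.9, 11.6]
orientation: [2.991, -0.945, -0.013]
ft_force: [-0.1, 0.3, -0.3]
width: 39.8
```

```bash
python3 -c "
from h import *
plan(594.5,91.5,18.5,-35,n=20,step=14)
im=img('scene'); crop(im,'s16.png',190,160,280,250,7)"
```

```text
t 23.1 pos [588.2  88.9  49.6] yaw -35.08 tilt 0.009 w 39.8 F [-0.1  0.3 -0.3]
world delta [  6.3   2.6 -31.1]
[[1.7, -2.6, 13.6, 0.007, 0.007, -0.001], [1.6, -2.5, 13.7, 0.0, 0.0, 0.0], [0.4, -0.7, 3.7, 0.0, 0.0, 0.0]]
```

View pics/s16.png

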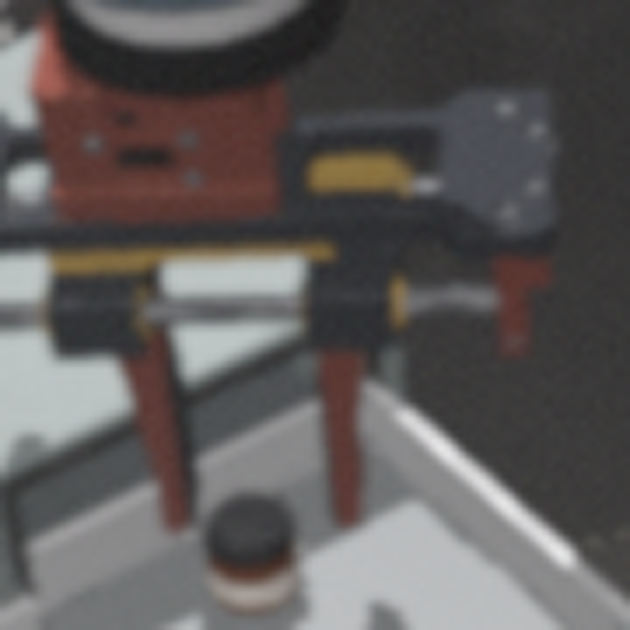

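Request:
{"fn": "move_arm", "kwargs": {
  "deltas": [
    [3,-5,1,0.007,0.007,0],
    [0,-1,1,0,0,0],
    [0,0,0,0,0,0]
  ]
}}

```text
t: 23.43
ee_pos: [594.0, 92.5, 10.8]
orientation: [-2.995, 0.946, -0.003]
ft_force: [0.5, 0.4, 0.1]
width: 40.0
```

```bash
python3 -c "
from h import *
plan(594.5,91.5,18.5,-35,n=20,step=14)"
```

```text
t 23.4 pos [594.   92.5  48.8] yaw -35.05 tilt 0.002 w 40.0 F [0.5 0.4 0.1]
world delta [  0.5  -1.  -30.3]
[[0.5, 0.3, 14.0, -0.001, -0.001, -0.001], [0.5, 0.2, 14.0, 0.0, 0.0, -0.0], [0.1, 0.0, 2.3, 0.0, -0.0, -0.0]]
```

Request:
{"fn": "move_arm", "kwargs": {
  "deltas": [
    [0,0,8,0,0,0],
    [0,0,10,0,0,0],
    [0,0,7,0,0,0],
    [0,0,3,0,0,0],
    [0,0,0,0,0,0]
  ]
}}

```text
t: 23.85
ee_pos: [595.1, 93.1, -18.6]
orientation: [-2.994, 0.944, -0.007]
ft_force: [0.6, 0.9, -0.7]
width: 39.6
```

Request:
{"fn": "move_arm", "kwargs": {
  "deltas": [
    [0,0,0,0,0,0],
    [0,0,0,0,0,0],
    [0,0,0,0,0,0],
    [0,0,0,0,0,0],
    [0,0,0,0,0,0]
  ],
  "hand": 1
}}

```text
t: 24.27
ee_pos: [594.8, 93.0, -19.2]
orientation: [-2.994, 0.945, -0.005]
ft_force: [-0.5, -0.4, -1.1]
width: 27.4
```

Request:
{"fn": "move_arm", "kwargs": {
  "deltas": [
    [0,0,-10,0,0,0],
    [0,0,-25,0,0,0],
    [0,0,-30,0,0,0],
    [0,0,-30,0,0,0],
    [-5,3,-5,0,0,0]
  ]
}}

```text
t: 24.68
ee_pos: [587.5, 93.0, 84.8]
orientation: [2.996, -0.946, -0.0]
ft_force: [1.7, 0.1, -0.2]
width: 27.2
```

```bash
python3 -c "
from h import *
plan(490,90,120,-35,n=20,step=30)"
```

```text
t 24.7 pos [587.5  93.  122.8] yaw -35.03 tilt 0.000 w 27.2 F [ 1.7  0.1 -0.2]
world delta [-97.5  -3.   -2.8]
[[-24.0, 18.0, 0.9, 0.0, 0.0, -0.001], [-24.0, 18.0, 0.9, 0.0, 0.0, 0.0], [-24.0, 18.0, 0.9, 0.0, -0.0, 0.0], [-6.1, 4.5, 0.2, 0.0, -0.0, 0.0]]
```

Request:
{"fn": "move_arm", "kwargs": {
  "deltas": [
    [-24,18,0,0,0,0],
    [-24,18,0,0,0,0],
    [-24,18,0,0,0,0],
    [-12,14,0,0,0,0]
  ]
}}

```text
t: 25.02
ee_pos: [481.6, 86.3, 89.7]
orientation: [-2.99, 0.944, -0.019]
ft_force: [-0.2, 0.0, 0.6]
width: 27.4
```

```bash
python3 -c "
from h import *
plan(398,-94.4,110,-8.5,n=20,step=30)"
```

```text
t 25.0 pos [481.6  86.3 127.7] yaw -35.06 tilt 0.013 w 27.4 F [-0.2  0.   0.6]
world delta [ -83.6 -180.7  -17.7]
[[5.3, 29.4, 2.4, -0.002, -0.003, -0.12], [1.7, 29.8, 2.5, -0.002, -0.003, -0.12], [-1.8, 29.8, 2.5, -0.002, -0.003, -0.12], [-5.4, 29.4, 2.6, -0.002, -0.003, -0.104], [-8.4, 28.7, 2.7, 0.0, -0.0, 0.0]]
[[-8.4, 28.7, 2.7, 0.0, -0.0, -0.0], [-5.6, 19.0, 1.8, 0.0, -0.0, -0.0]]
```

Request:
{"fn": "move_arm", "kwargs": {
  "deltas": [
    [5,28,1,0,-0.005,-0.12],
    [2,30,1,0,-0.005,-0.12],
    [-2,30,1,0,0,-0.12],
    [-5,29,2,0,0,-0.1],
    [-8,29,2,0,0,0]
  ]
}}

```text
t: 25.43
ee_pos: [414.4, -48.4, 83.3]
orientation: [-3.127, 0.199, -0.009]
ft_force: [1.1, -0.5, -1.2]
width: 27.2
```

Request:
{"fn": "move_arm", "kwargs": {
  "deltas": [
    [-8,22,3,0,0,0],
    [-4,10,5,0,0,0],
    [0,0,10,0,0,0],
    [0,0,5,0,0,0]
  ]
}}

```text
t: 25.77
ee_pos: [394.2, -83.7, 60.9]
orientation: [-3.128, 0.206, -0.013]
ft_force: [-1.3, 0.2, 0.3]
width: 27.2
```

```bash
python3 -c "
from h import *
plan(398,-94.4,55,-8.5,n=20,step=22)"
```

```text
t 25.8 pos [394.2 -83.7  98.9] yaw -7.54 tilt 0.011 w 27.2 F [-1.3  0.2  0.3]
world delta [  3.8 -10.7 -43.9]
[[2.3, 5.1, 21.3, -0.008, -0.008, 0.017], [2.6, 4.9, 21.3, 0.0, 0.0, -0.0], [0.2, 0.3, 1.3, -0.0, 0.0, -0.0]]
```

Request:
{"fn": "move_arm", "kwargs": {
  "deltas": [
    [3,7,14,-0.008,-0.008,0.017],
    [1,2,18,0,0,0],
    [0,0,12,0,0,0],
    [0,0,3,0,0,0],
    [0,0,0,0,0,0]
  ]
}}

```text
t: 26.18
ee_pos: [397.2, -92.9, 12.7]
orientation: [3.132, -0.234, 0.001]
ft_force: [0.2, 0.6, -0.5]
width: 27.5
```

```bash
python3 -c "
from h import *
plan(398,-94.4,9.3,-8.5,n=20,step=22)"
```

```text
t 26.2 pos [397.2 -92.9  50.7] yaw -8.55 tilt 0.001 w 27.5 F [ 0.2  0.6 -0.5]
world delta [  0.8  -1.5 -41.4]
[[0.5, 0.7, 22.0, 0.001, -0.001, -0.001], [0.5, 0.6, 19.5, 0.0, -0.0, 0.0]]
```

Request:
{"fn": "move_arm", "kwargs": {
  "deltas": [
    [0,1,12,0,0,0],
    [0,0,14,0,0,0],
    [0,0,9,0,0,0],
    [0,0,4,0,0,0],
    [0,0,1,0,0,0]
  ]
}}

```text
t: 26.6
ee_pos: [399.6, -93.2, -25.9]
orientation: [3.131, -0.23, 0.008]
ft_force: [0.2, 0.7, 0.0]
width: 27.4
```

```bash
python3 -c "
from h import *
plan(398,-94.4,9.3,-8.5,n=20,step=22)"
```

```text
t 26.6 pos [399.6 -93.2  12.1] yaw -8.41 tilt 0.005 w 27.4 F [0.2 0.7 0. ]
world delta [-1.6 -1.2 -2.8]
[[-1.4, 1.4, 2.8, 0.001, -0.005, 0.002]]
```

Request:
{"fn": "move_arm", "kwargs": {
  "deltas": [
    [-1,1,2,0,-0.005,0],
    [0,0,1,0,0,0],
    [0,0,0,0,0,0]
  ]
}}

```text
t: 26.85
ee_pos: [399.0, -94.1, -28.3]
orientation: [3.132, -0.229, 0.001]
ft_force: [-0.6, -0.1, 1.0]
width: 27.5
```

Request:
{"fn": "move_arm", "kwargs": {
  "deltas": [
    [0,0,0,0,0,0],
    [0,0,0,0,0,0],
    [0,0,0,0,0,0],
    [0,0,0,0,0,0]
  ],
  "hand": -0.14
}}

```text
t: 27.18
ee_pos: [399.9, -94.4, -27.2]
orientation: [3.131, -0.23, 0.004]
ft_force: [-0.1, 0.2, -0.2]
width: 48.9
```

Request:
{"fn": "move_arm", "kwargs": {
  "deltas": [
    [0,0,-10,0,0,0],
    [0,0,-30,0,0,0],
    [0,0,-35,0,0,0],
    [0,0,-35,0,0,0],
    [-5,0,-15,0,0,0]
  ]
}}

```text
t: 27.6
ee_pos: [391.6, -92.6, 101.5]
orientation: [-3.133, 0.23, 0.011]
ft_force: [1.1, 0.5, -0.1]
width: 50.0
```

```bash
cat > look.py <<'E'
from h import *
import sys
def grip():
    for n in ("top","scene"):
        im=img(n); W=cloud(im); Z=W[...,2]; f=im["frame"].astype(int)
        m=(Z>55)&(Z<80)&(W[...,0]>340)&(W[...,0]<480)&(W[...,1]>-360)&(W[...,1]<-200)&(f.max(-1)<90)
        num,lab,st,ce=cv2.connectedComponentsWithStats(m.astype(np.uint8))
        for i in range(1,num):
            if st[i,4]>20:
                P=W[lab==i]; r=cv2.minAreaRect(P[:,:2].astype(np.float32)); print(n,"grip",st[i],np.round(r[0],1),np.round(r[1],1),round(r[2],1))
def jars():
    for n in ("top","scene"):
        im=img(n); W=cloud(im); Z=W[...,2]; f=im["frame"].astype(int); mn=f.min(-1)
        S=np.stack([(W[...,:2]-O)@EX,(W[...,:2]-O)@EY],-1)
        m=(Z>36)&(Z<46)&(S[...,0]>-158)&(S[...,0]<-8)&(S[...,1]>-58)&(S[...,1]<240)&(mn>120)
        num,lab,st,ce=cv2.connectedComponentsWithStats(m.astype(np.uint8))
        for i in range(1,num):
            if st[i,4]>20:
                c=cast(im,*ce[i],40); print(n,"white",st[i,4],c.round(1),tostore(c).round(1))
E
python3 - <<'E'
from look import *
plan(432,-280,125,-9,n=20,step=30)
grip(); jars()
im=img('scene'); crop(im,'s17.png',100,150,440,350,2.3)
im=img('top'); crop(im,'t17.png',140,105,420,315,2.8)
E
```

```text
t 27.6 pos [391.6 -92.6 139.5] yaw -8.40 tilt 0.007 w 50.0 F [ 1.1  0.5 -0.1]
world delta [  40.4 -187.4  -14.5]
[[10.5, 28.0, 2.2, 0.001, 0.007, 0.011], [10.8, 27.9, 2.3, 0.0, -0.0, -0.0], [10.8, 27.9, 2.3, 0.0, -0.0, -0.0], [10.8, 27.9, 2.3, 0.0, -0.0, -0.0], [10.8, 27.9, 2.3, 0.0, -0.0, -0.0]]
[[10.8, 27.9, 2.3, 0.0, -0.0, -0.0], [4.4, 11.4, 0.9, 0.0, -0.0, -0.0]]
top grip [383 258   8  21 106] [ 430.2 -277.2] [11.2 52.9] 79.6
scene grip [397 188  22  20 192] [ 430.6 -281.5] [15.2 59.6] 79.4
top white 72 [581.1 204.7  40. ] [-40.8 116.1]
top white 70 [555.7 250.4  40. ] [-64.6 162.7]
top white 79 [544.5 207.   40. ] [-77.3 119.6]
top white 74 [522.  243.7  40. ] [-98.6 157. ]
top white 75 [502.2 199.3  40. ] [-119.8  113.3]
scene white 128 [578.8 202.8  40. ] [-43.1 114.3]
scene white 136 [543.2 204.9  40. ] [-78.6 117.5]
scene white 152 [554.1 248.1  40. ] [-66.4 160.4]
scene white 154 [500.1 197.6  40. ] [-121.9  111.7]
scene white 159 [520.6 241.1  40. ] [-100.1  154.5]
```

View pics/s17.png

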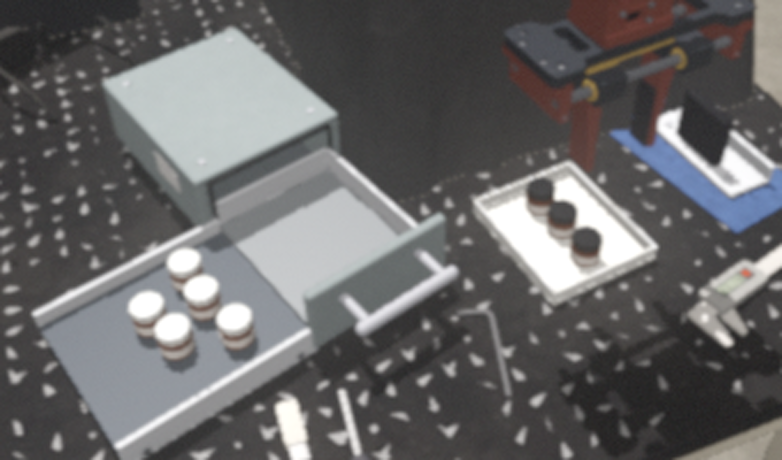

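View pics/t17.png

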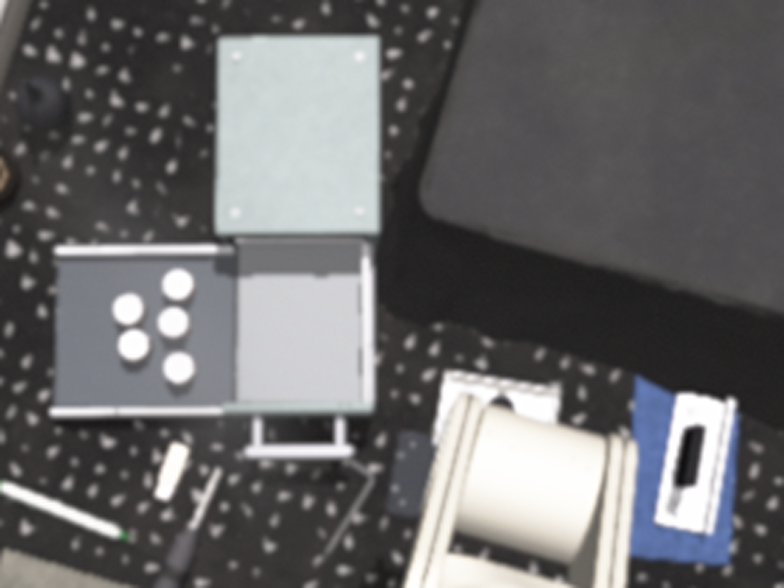

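All three old jars stand in the dish, and the white jars and straightedge are unmoved. The grip is at about (431, −280.5), yaw about −9°. Moving to it.

Request:
{"fn": "move_arm", "kwargs": {
  "deltas": [
    [10,26,0,0,0.007,0.01],
    [11,28,0,0,0,0],
    [11,28,0,0,0,0],
    [11,28,0,0,0,0],
    [11,28,2,0,0,0]
  ],
  "hand": 0.18
}}

```text
t: 28.32
ee_pos: [415.9, -235.0, 86.3]
orientation: [-3.125, 0.233, 0.035]
ft_force: [-0.5, 0.1, -0.3]
width: 35.9
```

Request:
{"fn": "move_arm", "kwargs": {
  "deltas": [
    [8,22,5,0,0,0],
    [3,8,10,0,0,0],
    [0,0,5,0,0,0],
    [0,0,0,0,0,0]
  ]
}}

```text
t: 28.65
ee_pos: [420.7, -271.8, 58.4]
orientation: [-3.121, 0.241, 0.046]
ft_force: [-0.6, 0.5, 1.3]
width: 36.5
```

```bash
python3 -c "
from h import *
plan(431,-280.5,75,-9.2,n=20,step=22)
im=img('scene'); crop(im,'s18.png',340,120,460,240,5)"
```

```text
t 28.6 pos [ 420.7 -271.8   96.4] yaw -8.82 tilt 0.031 w 36.5 F [-0.6  0.5  1.3]
world delta [ 10.3  -8.7 -21.4]
[[10.6, 6.3, 18.2, -0.009, 0.03, 0.006], [1.5, 0.9, 2.8, 0.0, -0.0, -0.0]]
```

View pics/s18.png

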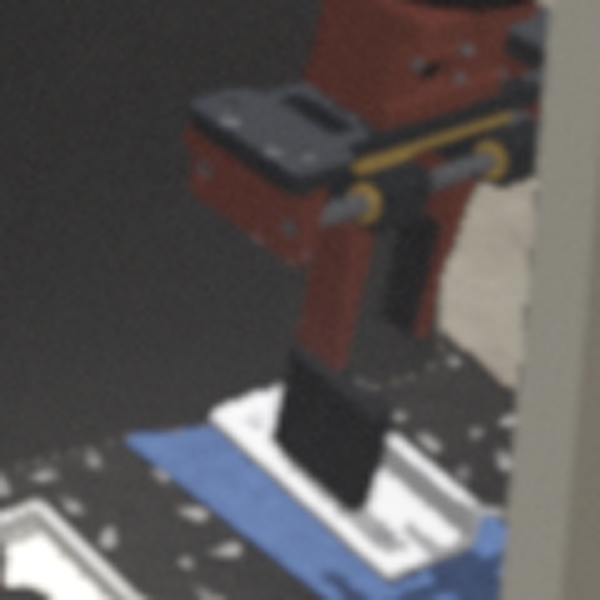

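Request:
{"fn": "move_arm", "kwargs": {
  "deltas": [
    [10,6,2,-0.009,0.03,0.006],
    [2,2,4,0,0,0],
    [0,0,4,0,0,0],
    [0,0,0,0,0,0]
  ]
}}

```text
t: 29.03
ee_pos: [429.3, -277.0, 46.4]
orientation: [-3.129, 0.246, 0.008]
ft_force: [0.1, -0.9, -0.5]
width: 36.1
```

```bash
python3 -c "
from h import *
plan(431,-280.5,29,-9.2,n=20,step=22)
im=img('scene'); crop(im,'s19.png',340,120,460,240,5)"
```

```text
t 29.0 pos [ 429.3 -277.    84.4] yaw -8.98 tilt 0.006 w 36.1 F [ 0.1 -0.9 -0.5]
world delta [  1.7  -3.5 -55.4]
[[1.0, 1.3, 21.9, -0.002, 0.006, 0.004], [0.9, 1.3, 21.9, 0.0, -0.0, -0.0], [0.5, 0.7, 11.5, -0.0, 0.0, -0.0]]
```

View pics/s19.png

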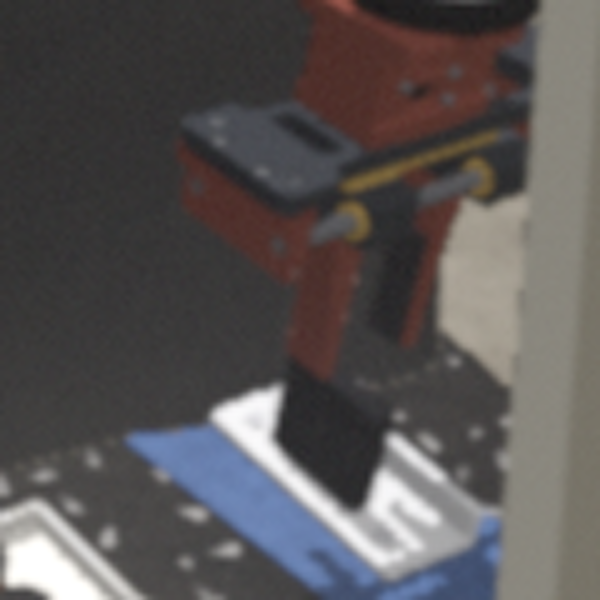

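Request:
{"fn": "move_arm", "kwargs": {
  "deltas": [
    [1,3,4,0,0.006,0.004],
    [0.5,1,8,0,0,0],
    [0,0,3,0,0,0]
  ]
}}

```text
t: 29.33
ee_pos: [431.0, -280.8, 31.7]
orientation: [-3.13, 0.25, -0.004]
ft_force: [0.2, 0.1, 0.2]
width: 35.8
```

```bash
python3 -c "
from h import *
plan(431,-280.5,29,-9.2,n=20,step=22)"
```

```text
t 29.3 pos [ 431.  -280.8   69.7] yaw -9.13 tilt 0.003 w 35.8 F [0.2 0.1 0.2]
world delta [  0.    0.3 -40.7]
[[-0.1, -0.1, 22.0, -0.002, -0.002, 0.001], [-0.0, -0.2, 18.7, 0.0, -0.0, 0.0]]
```

Request:
{"fn": "move_arm", "kwargs": {
  "deltas": [
    [0,0,10,0,0,0],
    [0,0,14,0,0,0],
    [0,0,9,0,0,0],
    [0,0,5,0,0,0],
    [0,0,1,0,0,0]
  ]
}}

```text
t: 29.75
ee_pos: [430.5, -280.6, -11.6]
orientation: [-3.13, 0.25, -0.002]
ft_force: [-0.6, -0.6, -0.4]
width: 36.3
```

Request:
{"fn": "move_arm", "kwargs": {
  "deltas": [
    [0,0,0,0,0,0],
    [0,0,0,0,0,0],
    [0,0,0,0,0,0],
    [0,0,0,0,0,0],
    [0,0,0,0,0,0]
  ],
  "hand": 1
}}

```text
t: 30.17
ee_pos: [430.4, -280.5, -11.6]
orientation: [-3.129, 0.25, -0.001]
ft_force: [-0.5, 0.3, -2.0]
width: 13.7
```

```bash
python3 -c "
from h import *
plan(431,-280.5,29,-9.2,n=20,step=22)
im=img('scene'); crop(im,'s20.png',320,120,480,280,4)"
```

```text
t 30.2 pos [ 430.4 -280.5   26.4] yaw -9.15 tilt 0.003 w 13.7 F [-0.5  0.3 -2. ]
world delta [0.6 0.  2.6]
[[0.6, -0.1, -2.6, -0.002, -0.001, 0.001]]
```

View pics/s20.png

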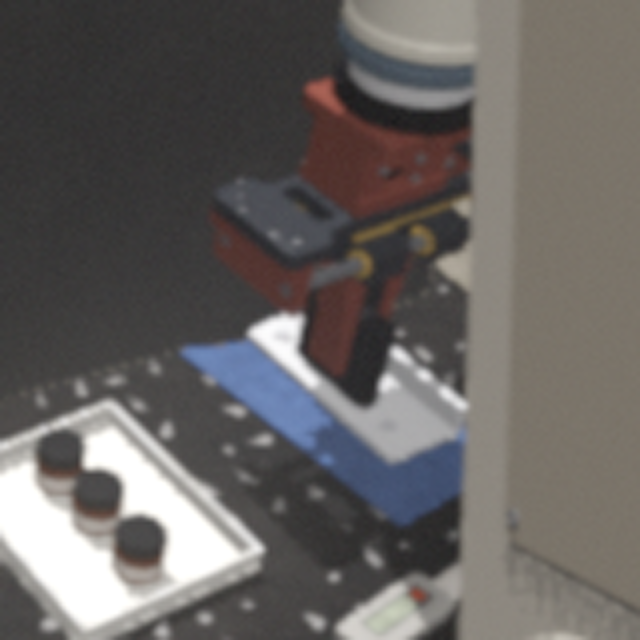

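Gripped, with a width of 13.7 mm and the underside at reported z + 14.6. Checking for obstacles left of the deck before carrying it over.

```bash
python3 - <<'E'
from h import *
for n in ("top","scene"):
    im=img(n); W=cloud(im); Z=W[...,2]
    for x in range(440,660,40):
        m=(Z>40)&(abs(W[...,0]-x)<20)&(W[...,1]>330)
        if m.any(): print(n,x,m.sum(),np.round(W[m][:,1].min()),np.round(np.percentile(Z[m],[5,95])))
print(toworld((-83,222)))
plan(425,-278,140,-9,step=30)
E
```

```text
top 440 1324 537.0 [ 64. 374.]
top 480 1465 527.0 [ 70. 402.]
top 520 1628 516.0 [ 72. 429.]
top 560 2403 434.0 [ 82. 498.]
top 600 1657 478.0 [ 84. 515.]
top 640 1702 410.0 [ 72. 586.]
scene 480 70 526.0 [41. 50.]
scene 520 158 516.0 [41. 59.]
scene 560 890 484.0 [ 43. 112.]
scene 600 385 477.0 [ 45. 123.]
scene 640 819 423.0 [ 62. 154.]
[535.38518247 309.12606813]
t 30.3 pos [ 430.4 -280.5   26.3] yaw -9.15 tilt 0.003 w 14.0 F [-0.1 -0.2 -1.9]
world delta [ -5.4   2.5 113.7]
[[-1.5, -0.5, -30.0, -0.002, -0.001, -0.003], [-1.5, -0.4, -30.0, 0.0, -0.0, -0.0], [-1.5, -0.4, -30.0, 0.0, 0.0, -0.0], [-1.2, -0.3, -23.8, 0.0, -0.0, -0.0]]
```

Request:
{"fn": "move_arm", "kwargs": {
  "deltas": [
    [0,0,-6,0,0,0],
    [0,0,-15,0,0,0],
    [0,0,-25,0,0,0],
    [0,0,-30,0,0,0],
    [0,0,-20,0,0,0]
  ]
}}

```text
t: 30.73
ee_pos: [426.3, -278.0, 84.2]
orientation: [-3.123, 0.25, 0.015]
ft_force: [-0.0, -0.1, -1.6]
width: 13.7
```

```bash
python3 -c "
from h import *
plan(412,0,132,1.9,step=38,turn=.03,n=12)"
```

```text
t 30.7 pos [ 426.3 -278.   122.2] yaw -9.15 tilt 0.012 w 13.7 F [-0.  -0.1 -1.6]
world delta [-14.3 278.    9.8]
[[-8.0, -37.1, -1.0, -0.001, 0.001, -0.03], [-6.9, -37.4, -1.0, -0.001, 0.001, -0.03], [-5.7, -37.5, -1.1, -0.001, 0.001, -0.03], [-4.6, -37.7, -1.1, -0.001, 0.001, -0.03], [-3.5, -37.8, -1.2, -0.001, 0.001, -0.03]]
[[-2.3, -37.9, -1.3, -0.001, 0.001, -0.03], [-1.2, -38.0, -1.3, -0.001, 0.001, -0.013], [-0.2, -12.6, -0.4, 0.0, -0.0, -0.0]]
```

Request:
{"fn": "move_arm", "kwargs": {
  "deltas": [
    [-8,-30,-2,0,0.005,-0.03],
    [-7,-37,-3,0,0.005,-0.03],
    [-6,-38,-3,0,0,-0.03],
    [-5,-38,-3,0,0,-0.03],
    [-4,-38,-3,0,0,-0.03]
  ]
}}

```text
t: 31.15
ee_pos: [419.4, -98.1, 107.3]
orientation: [3.14, -0.023, 0.028]
ft_force: [1.0, -0.1, -2.2]
width: 14.2
```

```bash
python3 -c "
from h import *
plan(415,40,138,1.9,step=38,turn=.03,n=12)"
```

```text
t 31.1 pos [419.4 -98.1 145.3] yaw -0.84 tilt 0.018 w 14.2 F [ 1.  -0.1 -2.2]
world delta [ -4.4 138.1  -7.3]
[[-1.8, -37.9, 1.9, 0.001, -0.011, -0.028], [-0.7, -37.9, 2.0, 0.001, -0.007, -0.02], [0.0, -37.9, 2.0, -0.0, 0.0, 0.0], [0.0, -24.4, 1.3, 0.0, -0.0, 0.0]]
```

Request:
{"fn": "move_arm", "kwargs": {
  "deltas": [
    [0,-38,0,0,-0.01,-0.025],
    [0,-38,0,0,-0.005,-0.02],
    [3,-38,0,0,0,0],
    [6,-38,0,0,0,0],
    [12,-36,0,0,0,0]
  ]
}}

```text
t: 31.57
ee_pos: [432.7, 99.0, 110.5]
orientation: [3.138, 0.051, 0.007]
ft_force: [0.8, -0.7, -2.0]
width: 14.2
```

```bash
python3 -c "
from h import *
plan(535.4,311,120,1.9,step=36,turn=.03,n=12)"
```

```text
t 31.6 pos [432.7  99.  148.5] yaw 1.85 tilt 0.005 w 14.2 F [ 0.8 -0.7 -2. ]
world delta [102.7 212.  -28.5]
[[16.6, -31.7, 4.3, 0.003, -0.005, -0.001], [16.6, -31.6, 4.3, -0.0, 0.0, 0.0], [16.6, -31.6, 4.3, 0.0, -0.0, 0.0], [16.6, -31.6, 4.3, 0.0, 0.0, 0.0], [16.6, -31.6, 4.3, -0.0, -0.0, 0.0]]
[[16.6, -31.6, 4.3, 0.0, 0.0, 0.0], [9.8, -18.7, 2.6, -0.0, -0.0, 0.0]]
```

Request:
{"fn": "move_arm", "kwargs": {
  "deltas": [
    [17,-32,2,0.003,-0.005,0],
    [17,-32,2,0,0,0],
    [17,-32,2,0,0,0],
    [17,-32,2,0,0,0],
    [16,-30,3,0,0,0]
  ]
}}

```text
t: 31.98
ee_pos: [510.6, 270.5, 102.5]
orientation: [-3.14, -0.057, -0.002]
ft_force: [1.0, -0.4, -3.2]
width: 13.8
```

Request:
{"fn": "move_arm", "kwargs": {
  "deltas": [
    [8,-20,4,0,0,0],
    [2,-8,8,0,0,0],
    [0,-2,8,0,0,0],
    [0,0,0,0,0,0]
  ]
}}

```text
t: 32.32
ee_pos: [521.7, 308.5, 82.0]
orientation: [-3.138, -0.066, -0.007]
ft_force: [-1.3, -0.0, -2.3]
width: 14.2
```

```bash
python3 -c "
from h import *
plan(535.4,311,75,1.9,step=36,turn=.03,n=12)
print(ctrl.get_obs()['qpos'])
im=img('scene'); crop(im,'s21.png',60,130,300,350,3)"
```

```text
t 32.3 pos [521.7 308.5 120. ] yaw 2.41 tilt 0.006 w 14.2 F [-1.3 -0.  -2.3]
world delta [ 13.7   2.5 -45. ]
[[10.4, -1.3, 34.4, -0.003, -0.005, 0.009], [3.3, -0.5, 10.6, -0.0, -0.0, 0.0]]
[5.14024620e-01 5.22662112e-01 1.74285264e+00 9.22649717e-04
 8.70455773e-01 2.04210098e+00]
```

View pics/s21.png

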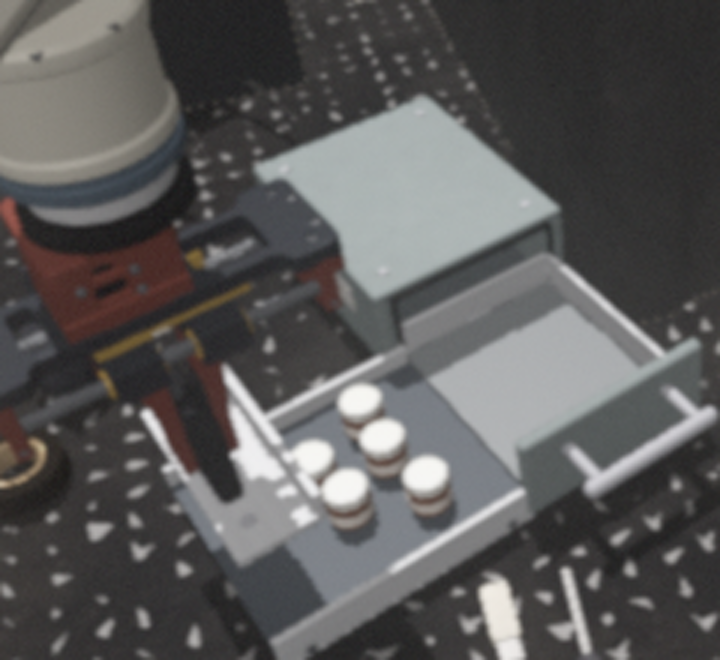

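Request:
{"fn": "move_arm", "kwargs": {
  "deltas": [
    [10,-2,10,0,-0.005,0.008],
    [3,0,14,0,0,0],
    [0,0,12,0,0,0],
    [0,0,3,0,0,0],
    [0,0,0,0,0,0]
  ]
}}

```text
t: 32.78
ee_pos: [531.8, 303.8, 41.1]
orientation: [-3.141, -0.046, 0.007]
ft_force: [-0.9, -0.1, -1.6]
width: 13.5
```

```bash
python3 -c "
from h import *
plan(535.4,311,50,1.9,step=36,turn=.03,n=12)
im=img('scene'); crop(im,'s22.png',80,200,260,350,4)"
```

```text
t 32.8 pos [531.8 303.8  79.1] yaw 1.67 tilt 0.005 w 13.5 F [-0.9 -0.1 -1.6]
world delta [  3.6   7.2 -29.1]
[[3.9, -7.1, 29.1, -0.0, 0.005, -0.004]]
```

View pics/s22.png

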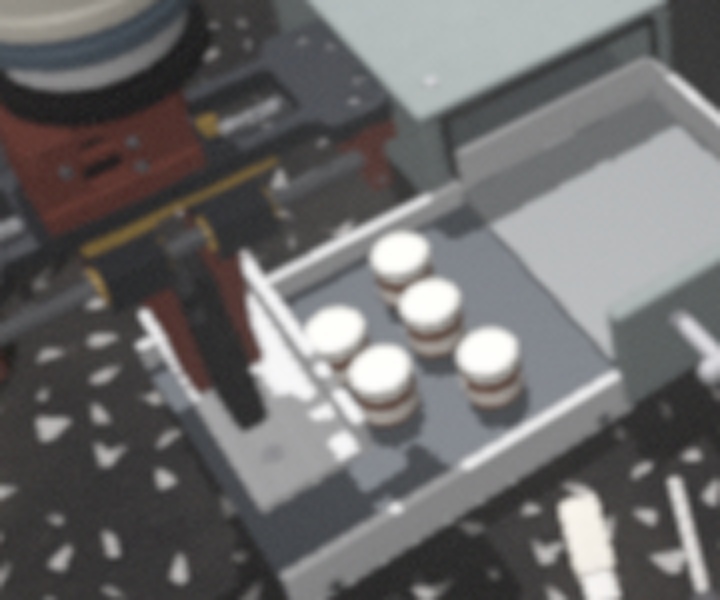

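Request:
{"fn": "move_arm", "kwargs": {
  "deltas": [
    [4,-7,3,0,0.005,-0.003],
    [0,-1,6,0,0,0],
    [0,0,4,0,0,0],
    [0,0,0,0,0,0]
  ]
}}

```text
t: 33.17
ee_pos: [536.1, 312.6, 28.4]
orientation: [-3.14, -0.051, -0.004]
ft_force: [0.8, 0.2, -1.6]
width: 13.8
```

```bash
cat >> look.py <<'E'
def upright(lo,hi,x0=430,x1=640,y0=60,y1=380):
    for n in ("scene","top"):
        im=img(n); W=cloud(im); Z=W[...,2]; f=im["frame"].astype(int)
        S=np.stack([(W[...,:2]-O)@EX,(W[...,:2]-O)@EY],-1)
        m=(Z>lo)&(Z<hi)&(f.min(-1)>170)&(S[...,0]>-152)&(S[...,0]<-12)&(S[...,1]>-50)&(S[...,1]<260)
        num,lab,st,ce=cv2.connectedComponentsWithStats(m.astype(np.uint8))
        for i in range(1,num):
            if st[i,4]>20:
                P=S[lab==i]; r=cv2.minAreaRect(P.astype(np.float32)); print(n,"up store",st[i,4],np.round(r[0],1),np.round(r[1],1),round(r[2],1),P.min(0).round(),P.max(0).round())
E
python3 - <<'E'
from look import *
plan(535.4,311,38.4,1.9,step=36,turn=.03,n=12)
o=ctrl.get_obs(); u=o["ee_pos"][2]+14.6; print("under",u)
upright(u+12,u+26)
E
```

```text
t 33.2 pos [536.1 312.6  66.4] yaw 1.85 tilt 0.003 w 13.8 F [ 0.8  0.2 -1.6]
world delta [ -0.7  -1.6 -28. ]
[[-0.8, 1.6, 28.0, -0.001, -0.002, -0.001]]
under 42.964178574724755
scene up store 177 [-88.3 190.9] [  5.6 112.4] 89.9 [-144.  188.] [-32. 194.]
top up store 24 [-120.6  196. ] [37.1  9.5] 2.4 [-139.  191.] [-102.  201.]
```

The upright is parallel to the store and its face is at store y ≈ 189, clear of the jars (edge ≤ 177). Lowering to about 1 mm above the deck.

Request:
{"fn": "move_arm", "kwargs": {
  "deltas": [
    [0,0,8,0,0,0],
    [0,0,9,0,0,0],
    [0,0,6,0,0,0],
    [0,0,3,0,0,0],
    [0,0,0,0,0,0]
  ]
}}

```text
t: 33.68
ee_pos: [536.4, 312.9, 0.6]
orientation: [-3.14, -0.051, -0.005]
ft_force: [-0.5, 0.3, -2.7]
width: 13.9
```

```bash
python3 - <<'E'
from look import *
plan(535.4,311,38.4,1.9,step=36,turn=.03,n=12)
jars()
E
```

```text
t 33.7 pos [536.4 312.9  38.6] yaw 1.86 tilt 0.004 w 13.9 F [-0.5  0.3 -2.7]
world delta [-1.  -1.9 -0.2]
[[-1.1, 1.9, 0.2, -0.001, -0.003, -0.001]]
top white 74 [580.7 205.5  40. ] [-41.2 116.9]
top white 25 [555.5 242.4  40. ] [-65.1 154.6]
top white 75 [544.3 206.9  40. ] [-77.4 119.6]
top white 46 [521.8 239.2  40. ] [-98.9 152.6]
top white 80 [501.9 199.2  40. ] [-120.1  113.2]
scene white 118 [577.7 202.   40. ] [-44.3 113.5]
scene white 141 [543.  204.9  40. ] [-78.8 117.6]
scene white 149 [554.3 247.8  40. ] [-66.1 160.1]
scene white 153 [525.5 278.3  40. ] [-93.9 191.5]
scene white 150 [500.4 197.6  40. ] [-121.7  111.7]
scene white 158 [520.7 241.   40. ] [-100.   154.4]
```

Request:
{"fn": "move_arm", "kwargs": {
  "deltas": [
    [0,3,0,0,0,0],
    [0,5,0,0,0,0],
    [0,6,0,0,0,0],
    [0,6,0,0,0,0],
    [0,6,0,0,0,0]
  ]
}}

```text
t: 34.2
ee_pos: [538.6, 286.1, 2.3]
orientation: [-3.138, -0.053, -0.01]
ft_force: [-0.3, -0.0, -2.0]
width: 13.9
```

Request:
{"fn": "move_arm", "kwargs": {
  "deltas": [
    [0,6,0,0,0,0],
    [0,6,0,0,0,0],
    [0,6,0,0,0,0],
    [0,6,0,0,0,0],
    [0,6,0,0,0,0]
  ]
}}

```text
t: 34.62
ee_pos: [540.0, 252.2, 2.8]
orientation: [-3.138, -0.051, -0.011]
ft_force: [-1.3, 0.4, -2.8]
width: 13.9
```

```bash
python3 - <<'E'
from look import *
t=tostore(ctrl.get_obs()["ee_pos"]); print(t)
plan(*toworld((-82,3)),38.4,1.9,step=6,turn=.03,n=5)
im=img('scene'); crop(im,'s23.png',80,180,280,350,3.8)
E
```

```text
[-80.2836809  164.92066033]
t 34.6 pos [540.  252.2  40.8] yaw 1.85 tilt 0.008 w 13.9 F [-1.3  0.4 -2.8]
world delta [   3.7 -161.9   -2.4]
[[-0.1, 6.0, 0.1, -0.003, -0.007, -0.001], [-0.1, 6.0, 0.1, 0.0, 0.0, -0.0], [-0.1, 6.0, 0.1, -0.0, -0.0, -0.0], [-0.1, 6.0, 0.1, 0.0, 0.0, -0.0], [-0.1, 6.0, 0.1, -0.0, -0.0, -0.0]]
```

View pics/s23.png

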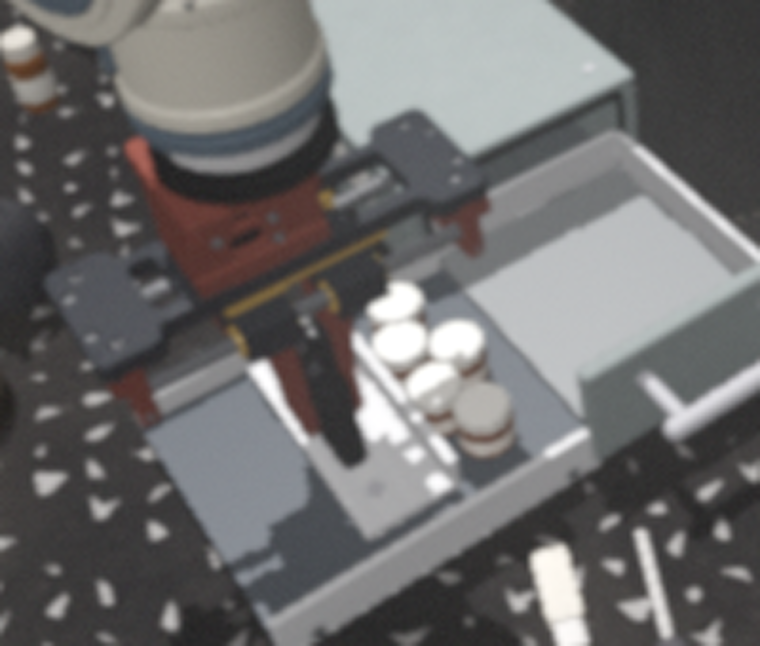

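The jars are gathering and all upright. I'll trim z by 2 mm and continue.

Request:
{"fn": "move_arm", "kwargs": {
  "deltas": [
    [0,6,1,-0.002,-0.006,0],
    [0,6,0.7,0,0,0],
    [0,6,0.5,0,0,0],
    [0,6,0,0,0,0],
    [0,6,0,0,0,0]
  ]
}}

```text
t: 35.08
ee_pos: [541.6, 219.4, 0.7]
orientation: [-3.139, -0.051, -0.002]
ft_force: [-0.5, 1.1, -2.4]
width: 13.9
```

Request:
{"fn": "move_arm", "kwargs": {
  "deltas": [
    [0,6,0,0,0,0],
    [0,6,0,0,0,0],
    [0,6,0,0,0,0],
    [0,6,0,0,0,0],
    [0,6,0,0,0,0]
  ]
}}

```text
t: 35.5
ee_pos: [542.6, 186.0, 0.6]
orientation: [-3.139, -0.051, -0.002]
ft_force: [0.6, 0.8, -2.0]
width: 13.8
```

```bash
python3 - <<'E'
from look import *
t=tostore(ctrl.get_obs()["ee_pos"]); print(t)
plan(*toworld((-82,3)),38.4,1.9,step=6,turn=.03,n=5)
im=img('scene'); crop(im,'s24.png',110,180,310,350,3.8)
E
```

```text
[-79.90049265  98.75315323]
t 35.5 pos [542.6 186.   38.6] yaw 1.86 tilt 0.002 w 13.8 F [ 0.6  0.8 -2. ]
world delta [  1.1 -95.8  -0.2]
[[-0.1, 6.0, 0.0, -0.002, -0.001, -0.001], [-0.1, 6.0, 0.0, -0.0, -0.0, -0.0], [-0.1, 6.0, 0.0, -0.0, -0.0, -0.0], [-0.1, 6.0, 0.0, -0.0, -0.0, -0.0], [-0.1, 6.0, 0.0, -0.0, -0.0, -0.0]]
```

View pics/s24.png

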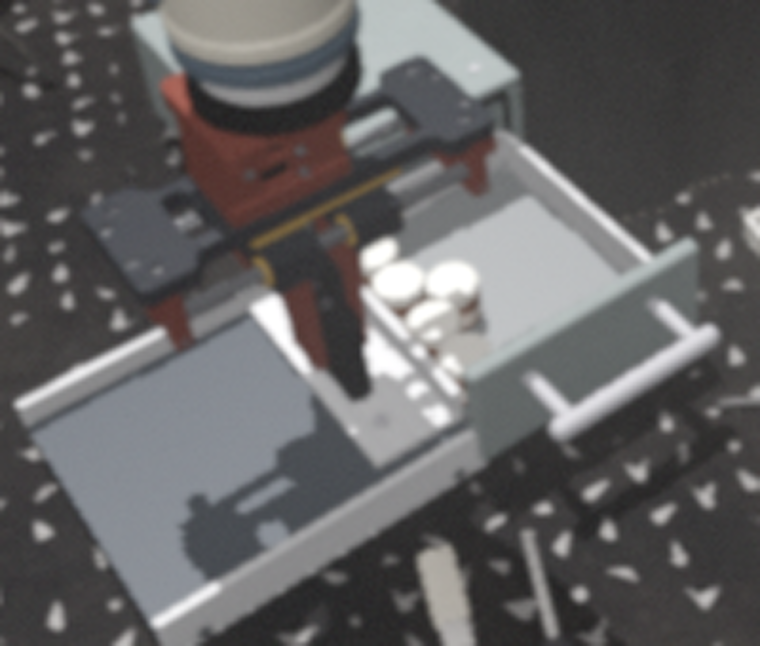

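Request:
{"fn": "move_arm", "kwargs": {
  "deltas": [
    [0,6,0,0,0,0],
    [0,6,0,0,0,0],
    [0,6,0,0,0,0],
    [0,6,0,0,0,0],
    [0,6,0,0,0,0]
  ]
}}

```text
t: 35.97
ee_pos: [543.4, 152.6, 0.5]
orientation: [-3.14, -0.051, -0.001]
ft_force: [0.0, 1.1, -2.2]
width: 13.6
```

Request:
{"fn": "move_arm", "kwargs": {
  "deltas": [
    [0,6,0,0,0,0],
    [0,6,0,0,0,0],
    [0,5,0,0,0,0],
    [0,5,0,0,0,0],
    [0,4,0,0,0,0]
  ]
}}

```text
t: 36.38
ee_pos: [544.3, 123.2, 0.5]
orientation: [-3.14, -0.05, -0.001]
ft_force: [-0.0, 1.6, -2.3]
width: 13.7
```

```bash
python3 - <<'E'
from look import *
t=tostore(ctrl.get_obs()["ee_pos"]); print(t)
plan(*toworld((-82,3)),38.4,1.9,step=6,turn=.03,n=5)
im=img('scene'); crop(im,'s25.png',150,160,310,300,4.8)
E
```

```text
[-80.24953816  35.88741957]
t 36.4 pos [544.3 123.2  38.5] yaw 1.83 tilt 0.001 w 13.7 F [-0.   1.6 -2.3]
world delta [ -0.7 -32.9  -0.1]
[[-0.3, 6.0, 0.0, -0.001, -0.001, -0.001], [-0.3, 6.0, 0.0, 0.0, 0.0, -0.0], [-0.3, 6.0, 0.0, -0.0, -0.0, -0.0], [-0.3, 6.0, 0.0, 0.0, 0.0, -0.0], [-0.3, 6.0, 0.0, -0.0, -0.0, -0.0]]
```

View pics/s25.png

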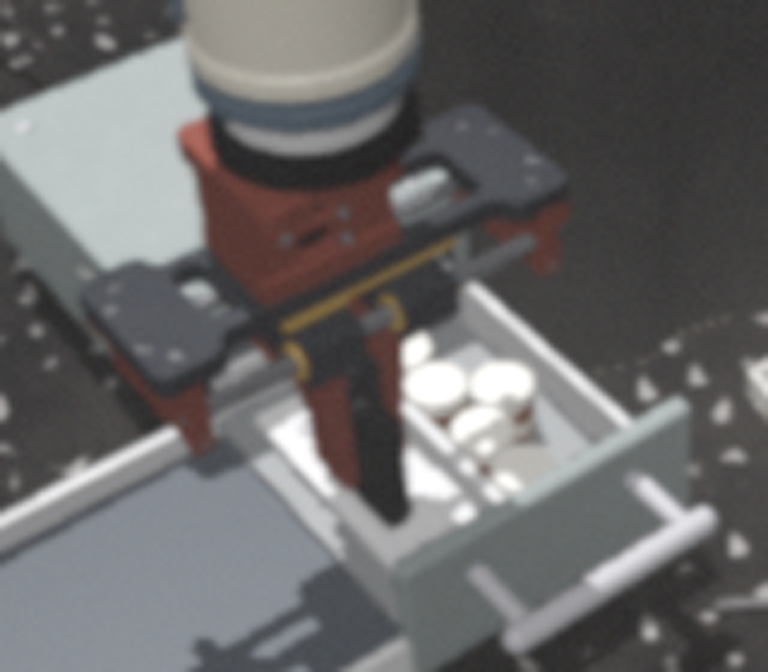

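Request:
{"fn": "move_arm", "kwargs": {
  "deltas": [
    [0,4,0,0,0,0],
    [0,4,0,0,0,0],
    [0,4,0,0,0,0]
  ]
}}

```text
t: 36.68
ee_pos: [545.0, 111.2, 0.6]
orientation: [-3.138, -0.048, -0.002]
ft_force: [-2.3, 30.8, 2.6]
width: 13.9
```

Request:
{"fn": "move_arm", "kwargs": {
  "deltas": [
    [0,4,0,0,0,0],
    [0,4,0,0,0,0]
  ]
}}

```text
t: 36.85
ee_pos: [546.9, 111.4, 1.8]
orientation: [-3.125, -0.035, -0.008]
ft_force: [-2.7, 29.5, -2.1]
width: 14.0
```

Request:
{"fn": "move_arm", "kwargs": {
  "deltas": [
    [0,3,0,0,0,0],
    [0,3,0,0,0,0]
  ]
}}

```text
t: 37.02
ee_pos: [547.3, 112.2, 2.2]
orientation: [-3.116, -0.03, -0.01]
ft_force: [-2.3, 17.0, -2.4]
width: 13.6
```

Resistance is 30 N with the face at store y ≈ −11, so the jars are bunched against the rail. I'll back off slightly and look.

Request:
{"fn": "move_arm", "kwargs": {
  "deltas": [
    [0,-2,0,0,0,0],
    [-1,-4,0.5,-0.01,-0.005,0],
    [-1,-5,0.5,0,0,0],
    [0,-6,0,0,0,0],
    [0,-6,0,0,0,0]
  ]
}}

```text
t: 37.43
ee_pos: [544.3, 136.3, 1.4]
orientation: [-3.128, -0.03, -0.001]
ft_force: [0.8, -0.3, -2.8]
width: 13.8
```

Request:
{"fn": "move_arm", "kwargs": {
  "deltas": [
    [0,-12,0,0,0,0],
    [0,-14,0,0,0,0],
    [0,-14,0,0,0,0],
    [0,-10,0,0,0,0],
    [0,0,0,0,0,0]
  ]
}}

```text
t: 37.85
ee_pos: [543.2, 191.6, 2.1]
orientation: [-3.128, -0.03, -0.002]
ft_force: [0.3, 0.0, -2.9]
width: 14.0
```

```bash
python3 - <<'E'
from look import *
t=tostore(ctrl.get_obs()["ee_pos"]); print(t)
plan(*toworld((-82,3)),38.4,1.9,step=6,turn=.03,n=1)
jars()
im=img('scene'); crop(im,'s26.png',170,180,290,290,6)
im=img('top'); crop(im,'t26.png',200,170,300,260,6)
E
```

```text
[-79.05141733 104.28212178]
t 37.9 pos [543.2 191.6  40.1] yaw 1.11 tilt 0.014 w 14.0 F [ 0.3  0.  -2.9]
world delta [   0.4 -101.3   -1.7]
[[-0.1, 6.0, 0.0, -0.014, -0.001, -0.014]]
top white 74 [593.6  63.6  40. ] [-32.9 -25.3]
top white 290 [536.9  58.   40. ] [-89.8 -29. ]
scene white 475 [543.6  57.3  40. ] [-83.1 -29.9]
scene white 110 [520.5 156.3  40. ] [-103.    69.7]
```

View pics/s26.png

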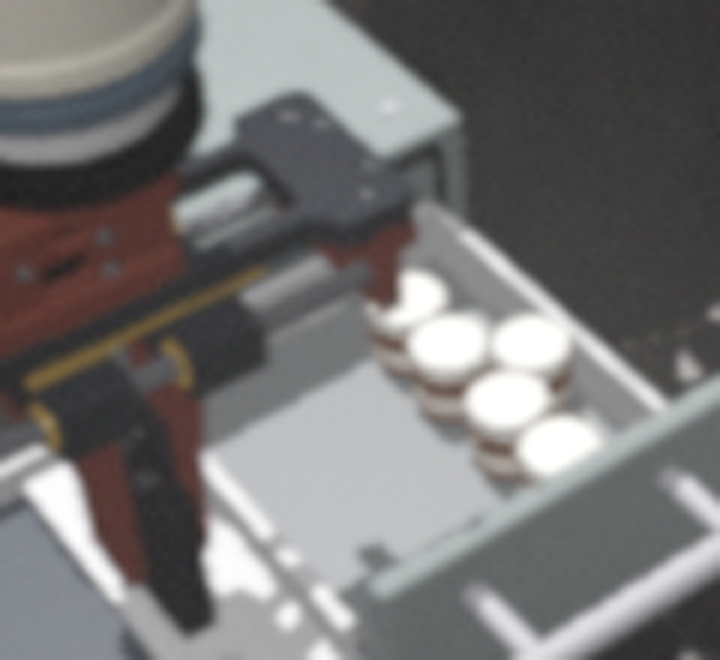

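View pics/t26.png

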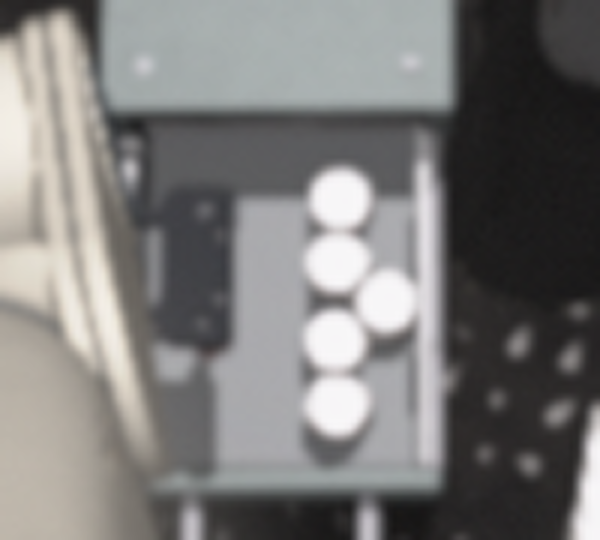

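All five jars are in the tray and upright. One touches the rail and four form a second row at y ≈ −26 (top crop x≈337, rail jar at 385). I'll try to press them flatter: angle the edge slightly and push while dragging sideways, so jars 1 and 2 slide around the middle one.

```bash
python3 - <<'E'
from look import *
plan(*toworld((-86,36)),38.2,-4,step=14,turn=.03,n=10)
E
```

```text
t 38.0 pos [542.9 189.2  39.9] yaw 1.01 tilt 0.013 w 13.8 F [ 0.3  0.6 -2. ]
world delta [ -4.3 -66.   -1.7]
[[-1.2, 14.0, 0.2, -0.004, 0.0, 0.03], [-0.7, 14.0, 0.2, -0.004, 0.0, 0.03], [-0.3, 14.0, 0.3, -0.004, 0.0, 0.028], [0.1, 14.0, 0.4, -0.0, -0.0, -0.0], [0.0, 10.2, 0.3, 0.0, -0.0, -0.0]]
```

Request:
{"fn": "move_arm", "kwargs": {
  "deltas": [
    [-2,8,0.5,-0.006,0,0.03],
    [-1,12,0.5,-0.004,0,0.03],
    [-1,12,0.5,-0.003,0,0.028],
    [-1,10,0,0,0,0],
    [0,8,0,0,0,0]
  ]
}}

```text
t: 38.47
ee_pos: [536.0, 134.6, 0.1]
orientation: [3.139, -0.121, 0.0]
ft_force: [1.9, 1.2, -2.3]
width: 13.7
```

```bash
python3 - <<'E'
from look import *
print(tostore(ctrl.get_obs()["ee_pos"]))
plan(*toworld((-86,30)),38.2,-4,step=14,turn=.03,n=10)
E
```

```text
[-88.20233625  47.53511877]
t 38.5 pos [536.  134.6  38.1] yaw -4.42 tilt 0.001 w 13.7 F [ 1.9  1.2 -2.3]
world delta [  2.8 -17.5   0.1]
[[3.3, 13.6, -0.1, 0.001, -0.0, -0.007], [0.8, 3.6, -0.0, -0.0, 0.0, 0.0]]
```

Request:
{"fn": "move_arm", "kwargs": {
  "deltas": [
    [1,5,0,0,0,0],
    [1,5,0,0,0,0],
    [1,5,0,0,0,0],
    [3,4,0,0,0,0],
    [3,4,0,0,0,0]
  ]
}}

```text
t: 38.88
ee_pos: [546.5, 109.9, 1.3]
orientation: [-3.133, 0.129, -0.01]
ft_force: [-2.1, 35.1, -1.1]
width: 14.3
```

Request:
{"fn": "move_arm", "kwargs": {
  "deltas": [
    [4,3,0,0,0,0],
    [4,3,0,0,0,0],
    [4,3,0,0,0,0]
  ]
}}

```text
t: 39.13
ee_pos: [559.2, 111.0, 2.2]
orientation: [-3.116, 0.142, -0.012]
ft_force: [-2.0, 20.5, -3.5]
width: 14.1
```

```bash
python3 - <<'E'
from look import *
print(tostore(ctrl.get_obs()["ee_pos"]))
plan(*toworld((-70,20)),38.2,-4,step=14,turn=.03,n=1)
im=img('scene'); crop(im,'s27.png',170,180,290,290,6)
E
```

```text
[-65.80008656  23.21644995]
t 39.1 pos [559.2 111.   40.2] yaw -5.24 tilt 0.024 w 14.1 F [-2.  20.5 -3.5]
world delta [-4.1 -3.4 -2. ]
[[-3.8, 3.8, 1.9, -0.021, -0.006, -0.02]]
```

View pics/s27.png

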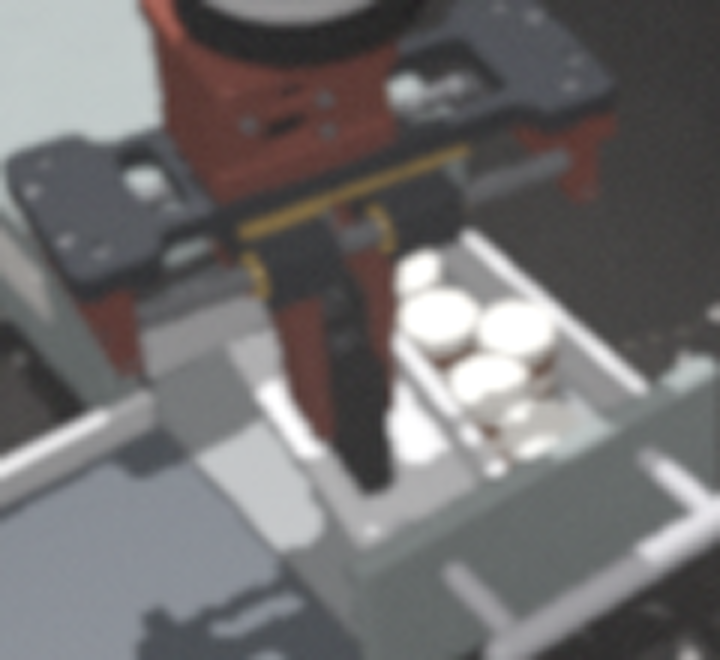

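Request:
{"fn": "move_arm", "kwargs": {
  "deltas": [
    [-1,-3,0.5,-0.01,-0.003,0],
    [-2,-8,0.5,-0.01,-0.003,-0.02],
    [-2,-14,0,0,0,-0.03],
    [-2,-16,0,0,0,-0.03],
    [-2,-16,0,0,0,-0.03]
  ]
}}

```text
t: 39.6
ee_pos: [553.3, 166.8, 1.0]
orientation: [3.138, 0.04, -0.002]
ft_force: [2.5, -29.0, 7.7]
width: 23.3
```

```bash
python3 - <<'E'
from look import *
print(tostore(ctrl.get_obs()["ee_pos"]))
plan(*toworld((-70,20)),38.2,8,step=14,turn=.03,n=1)
im=img('top'); crop(im,'t27.png',200,170,300,260,6)
E
```

```text
[-69.7866808   79.18621886]
t 39.6 pos [553.3 166.8  39. ] yaw 1.46 tilt 0.004 w 23.3 F [  2.5 -29.    7.7]
world delta [  1.7 -59.2  -0.8]
[[0.1, 14.0, 0.2, 0.001, 0.0, -0.03]]
```

View pics/t27.png

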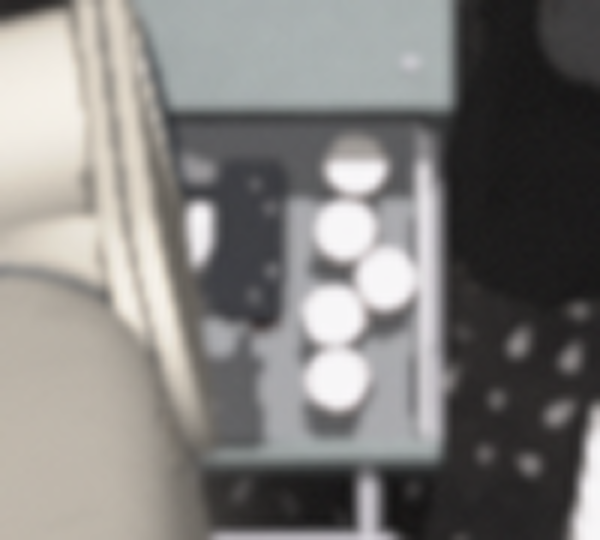

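The width is 23 and force −29 N: the foot's end is catching the deck's rear rim, because I'd dragged too far in +x. The drag also nudged the tray in about 10 mm. I'll ease forward and shift −x.

Request:
{"fn": "move_arm", "kwargs": {
  "deltas": [
    [0,4,0,0,0,0],
    [0,4,0,0,0,0],
    [0,3,0,0,0,0],
    [0,0,0,0,0,0]
  ]
}}

```text
t: 39.98
ee_pos: [549.3, 157.2, 0.6]
orientation: [3.133, 0.057, -0.014]
ft_force: [0.8, -6.1, -1.4]
width: 19.9
```

```bash
python3 - <<'E'
from look import *
print(tostore(ctrl.get_obs()["ee_pos"]), ctrl.get_obs()["moment"])
plan(*toworld((-82,60)),38.2,1.9,step=14,turn=.03,n=1)
im=img('scene'); crop(im,'s28.png',150,180,290,300,5.5)
E
```

```text
[-74.1171828   69.71643718] [-1.28114405 -0.2098315  -0.45725729]
t 40.0 pos [549.3 157.2  38.6] yaw 2.07 tilt 0.012 w 19.9 F [ 0.8 -6.1 -1.4]
world delta [ -7.6 -10.   -0.4]
[[-7.9, 9.7, 0.6, 0.008, 0.009, 0.003]]
```

View pics/s28.png

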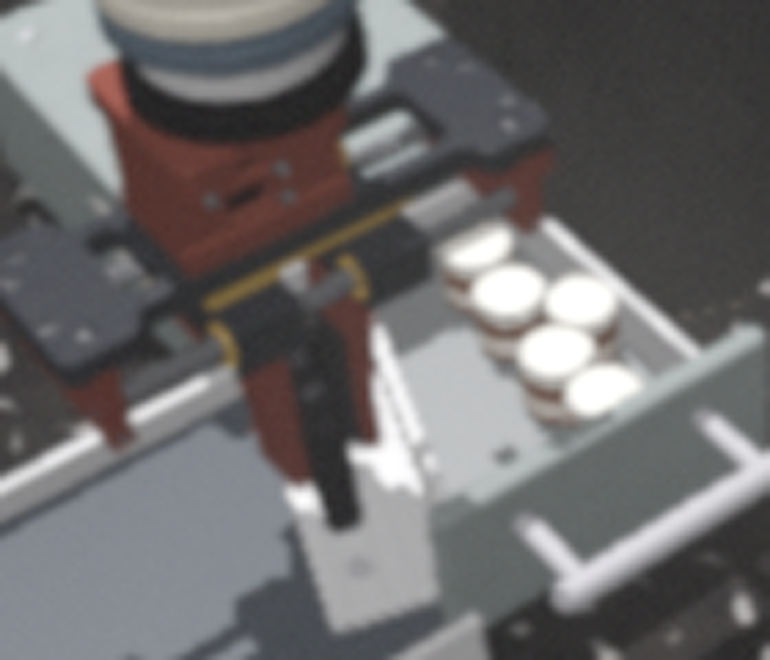

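The edge has twisted in the jaws by about −20°. I'll turn the tool to match it so the pads seat flat again.

Request:
{"fn": "move_arm", "kwargs": {
  "deltas": [
    [0,1,0,0,0,0.08],
    [0,0,0,0,0,0.08],
    [0,0,0,0,0,0.08]
  ]
}}

```text
t: 40.28
ee_pos: [551.5, 155.2, 0.8]
orientation: [3.115, -0.327, -0.006]
ft_force: [2.2, -3.7, -4.9]
width: 14.5
```

```bash
python3 - <<'E'
from look import *
print(tostore(ctrl.get_obs()["ee_pos"]), ctrl.get_obs()["moment"])
plan(*toworld((-82,60)),38.2,1.9,step=14,turn=.03,n=1)
im=img('scene'); crop(im,'s29.png',150,180,290,300,5.5)
E
```

```text
[-71.98627242  67.57461992] [-0.69376644 -0.27930992 -0.29572274]
t 40.3 pos [551.5 155.2  38.8] yaw -11.99 tilt 0.010 w 14.5 F [ 2.2 -3.7 -4.9]
world delta [-9.8 -7.9 -0.6]
[[-7.9, 9.8, 0.7, 0.001, 0.001, -0.03]]
```

View pics/s29.png

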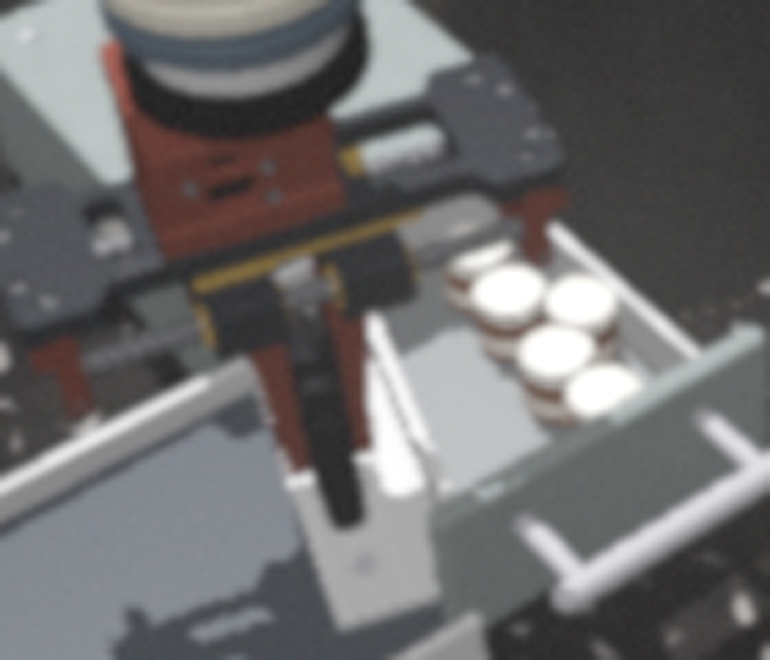

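Seated again at 14.5 mm. The drag did help: jars 1 and 2 moved about 8 mm nearer the rail. I'll do the mirrored push with the −x end leading and a drag toward −x, which also draws the tray back out.

Request:
{"fn": "move_arm", "kwargs": {
  "deltas": [
    [0,6,0,0,0,-0.05],
    [0,7,0,0,0,-0.1],
    [0,6,0,0,0,-0.1],
    [0,3,0,0,0,-0.08],
    [0,0,0,0,0,0]
  ]
}}

```text
t: 40.75
ee_pos: [551.6, 132.7, 1.1]
orientation: [3.124, 0.224, -0.001]
ft_force: [-0.6, -0.3, -2.7]
width: 13.9
```

```bash
python3 - <<'E'
from look import *
print(tostore(ctrl.get_obs()["ee_pos"]), ctrl.get_obs()["moment"])
plan(*toworld((-70,36)),38.2,8,step=14,turn=.03,n=1)
im=img('scene'); crop(im,'s30.png',150,180,290,300,5.5)
E
```

```text
[-72.65418227  45.09438544] [0.14634653 0.23591199 0.05595425]
t 40.8 pos [551.6 132.7  39.1] yaw 8.18 tilt 0.009 w 13.9 F [-0.6 -0.3 -2.7]
world delta [ 3.  -9.  -0.9]
[[1.6, 9.3, 1.0, 0.009, 0.001, 0.003]]
```

View pics/s30.png

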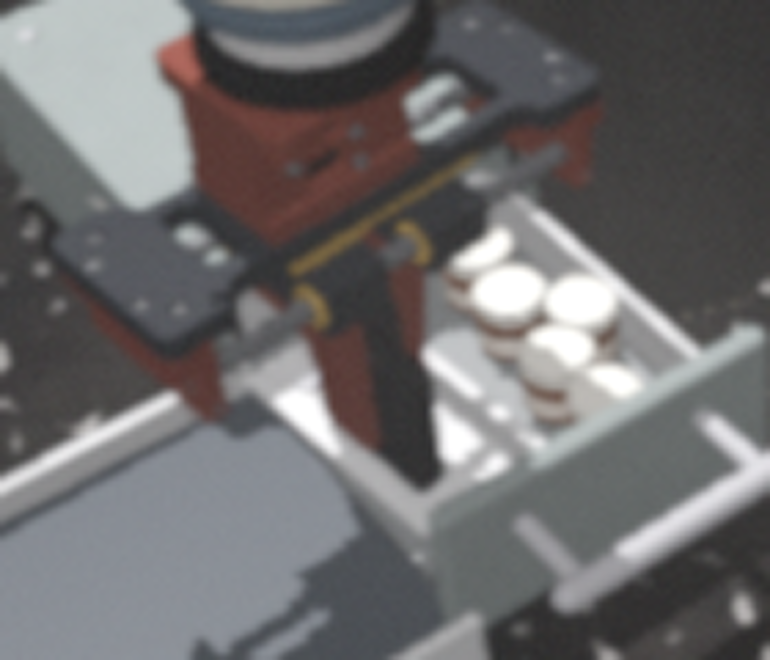

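Request:
{"fn": "move_arm", "kwargs": {
  "deltas": [
    [0,5,0.5,0.005,0,0],
    [0,5,0,0,0,0],
    [-1,4,0,0,0,0],
    [-3,4,0,0,0,0],
    [-3,4,0,0,0,0]
  ]
}}

```text
t: 41.22
ee_pos: [548.0, 112.0, 0.8]
orientation: [3.134, 0.211, 0.0]
ft_force: [-0.3, 21.8, 1.6]
width: 14.0
```

Request:
{"fn": "move_arm", "kwargs": {
  "deltas": [
    [-4,3,0,0,0,0],
    [-4,3,0,0,0,0],
    [-4,3,0,0,0,0]
  ]
}}

```text
t: 41.47
ee_pos: [542.0, 111.2, 2.3]
orientation: [-3.12, -0.189, -0.021]
ft_force: [0.4, 22.5, -6.8]
width: 13.9
```

```bash
python3 - <<'E'
from look import *
print(tostore(ctrl.get_obs()["ee_pos"]), ctrl.get_obs()["moment"])
plan(*toworld((-86,36)),38.2,8,step=14,turn=.03,n=1)
im=img('scene'); crop(im,'s31.png',150,180,290,300,5.5)
E
```

```text
[-82.9243173   24.00042357] [ 4.30724355 -0.46841122 -0.28080747]
t 41.5 pos [542.  111.2  40.3] yaw 6.94 tilt 0.020 w 13.9 F [ 0.4 22.5 -6.8]
world delta [-3.5 11.9 -2.1]
[[-2.0, -12.2, 2.3, -0.014, -0.014, -0.018]]
```

View pics/s31.png

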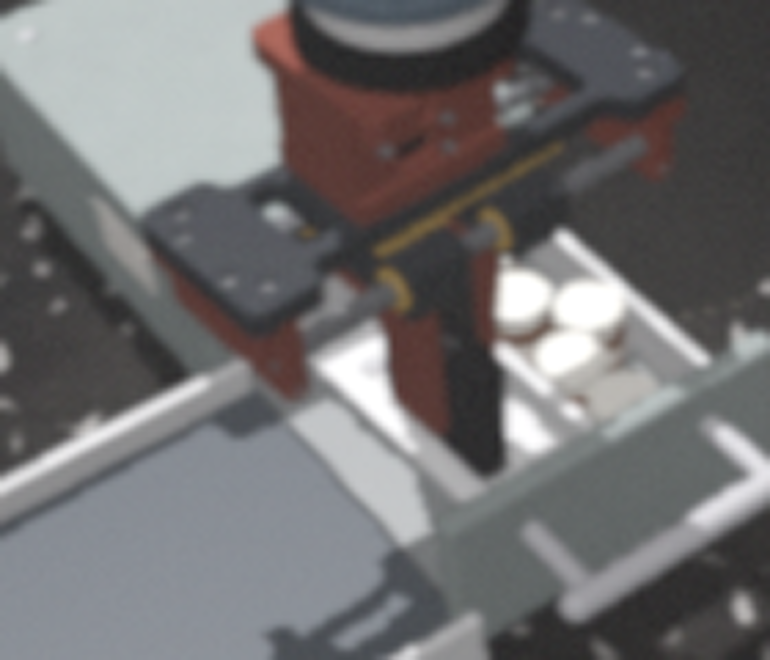

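Continue the drag a little further, a few mm.

Request:
{"fn": "move_arm", "kwargs": {
  "deltas": [
    [-6,3,0.5,-0.01,-0.005,0],
    [-6,3,0.5,0,0,0],
    [-5,3,0,0,0,0]
  ]
}}

```text
t: 41.77
ee_pos: [532.9, 110.1, 3.5]
orientation: [-3.118, -0.174, -0.041]
ft_force: [10.0, 11.1, -3.7]
width: 13.9
```

Request:
{"fn": "move_arm", "kwargs": {
  "deltas": [
    [1,-3,0,-0.01,-0.005,0],
    [3,-6,0.5,-0.005,0,0.02],
    [4,-10,0,0,0,0.04],
    [4,-10,0,0,0,0.04],
    [2,-10,0,0,0,0]
  ]
}}

```text
t: 42.18
ee_pos: [545.3, 150.4, 5.1]
orientation: [-3.136, -0.005, -0.041]
ft_force: [1.1, -0.0, -1.4]
width: 13.8
```

```bash
python3 - <<'E'
from look import *
print(tostore(ctrl.get_obs()["ee_pos"]), ctrl.get_obs()["moment"])
plan(*toworld((-79,60)),38.2,1.9,step=14,turn=.03,n=3)
im=img('scene'); crop(im,'s32.png',150,180,290,300,5.5)
im=img('top'); crop(im,'t32.png',200,170,300,260,6)
E
```

```text
[-78.33280768  63.02791296] [0.00696196 0.03634179 0.00661988]
t 42.2 pos [545.3 150.4  43.1] yaw 0.17 tilt 0.027 w 13.8 F [ 1.1 -0.  -1.4]
world delta [-0.6 -3.  -4.9]
[[-0.7, 3.1, 4.8, -0.004, -0.019, -0.023], [0.0, 0.0, 0.0, -0.001, -0.007, -0.008]]
```

View pics/s32.png

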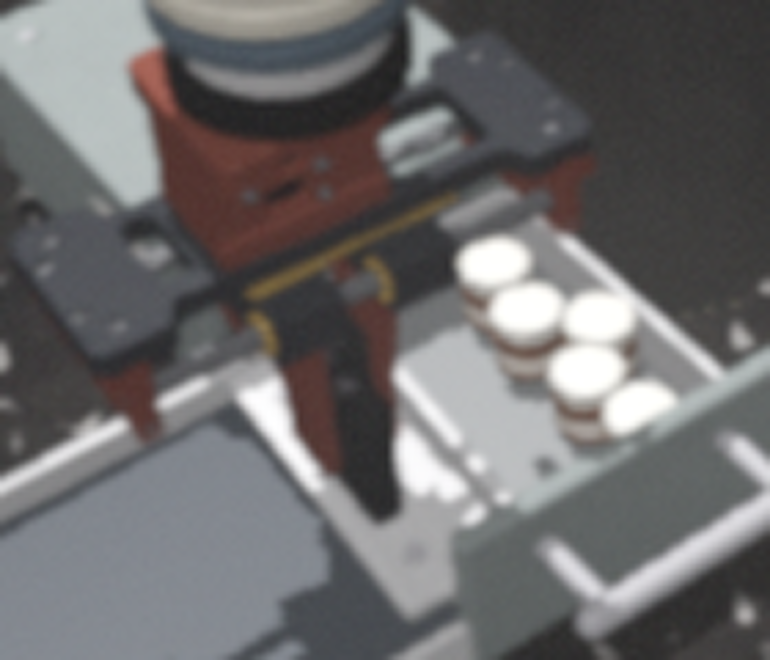

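View pics/t32.png

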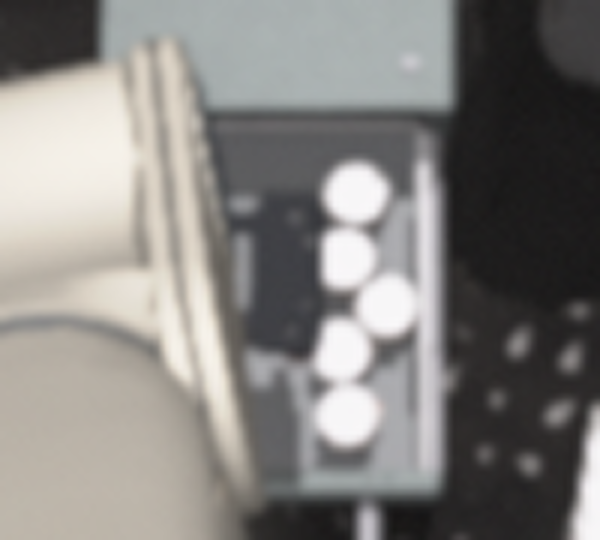

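The jars are now tighter, all upright and bunched against the rail, and the tray is back at its stop. Lifting the straightedge out, then returning it to the mat.

Request:
{"fn": "move_arm", "kwargs": {
  "deltas": [
    [0,0,-8,0,-0.012,-0.01],
    [0,0,-25,0,-0.01,0],
    [0,0,-35,0,0,0],
    [0,0,-35,0,0,0],
    [-5,0,-10,0,0,0]
  ]
}}

```text
t: 42.7
ee_pos: [534.6, 147.9, 116.9]
orientation: [-3.139, -0.039, 0.013]
ft_force: [0.3, 1.2, -2.0]
width: 14.0
```

```bash
python3 - <<'E'
from look import *
plan(420,-20,145,-2,step=38,turn=.03,n=12)
for n in ("top","scene"):
    im=img(n); f=im["frame"].astype(int); R,G,B=f[...,0],f[...,1],f[...,2]
    m=((B>R+40)&(B>G+20)).astype(np.uint8)
    v0=220 if n=="top" else 180
    m[:v0]=0
    num,lab,st,ce=cv2.connectedComponentsWithStats(m); i=1+np.argmax(st[1:,4])
    vs,us=np.nonzero(lab==i); P=np.array([cast(im,u,v,3)[:2] for u,v in zip(us,vs)],np.float32)
    print(n,st[i],cv2.minAreaRect(P))
im=img("top"); crop(im,'t33.png',200,100,440,330,2.6)
E
```

```text
t 42.7 pos [534.6 147.9 154.9] yaw 1.43 tilt 0.009 w 14.0 F [ 0.3  1.2 -2. ]
world delta [-114.6 -167.9   -9.9]
[[-22.2, 30.8, 2.0, -0.001, 0.004, 0.03], [-21.2, 31.4, 1.9, -0.001, 0.004, 0.03], [-20.3, 32.1, 1.9, -0.0, 0.0, 0.001], [-20.3, 32.1, 1.9, 0.0, -0.0, -0.0], [-20.3, 32.1, 1.9, -0.0, 0.0, -0.0]]
[[-7.2, 11.4, 0.7, 0.0, -0.0, -0.0]]
top [ 363  240   41   67 2230] ((419.3425598144531, -280.608642578125), (101.15382385253906, 169.0336151123047), 86.41889953613281)
scene [ 366  199   85   52 2113] ((420.87322998046875, -283.24285888671875), (102.9167251586914, 171.1042022705078), 86.20484924316406)
```

View pics/t33.png

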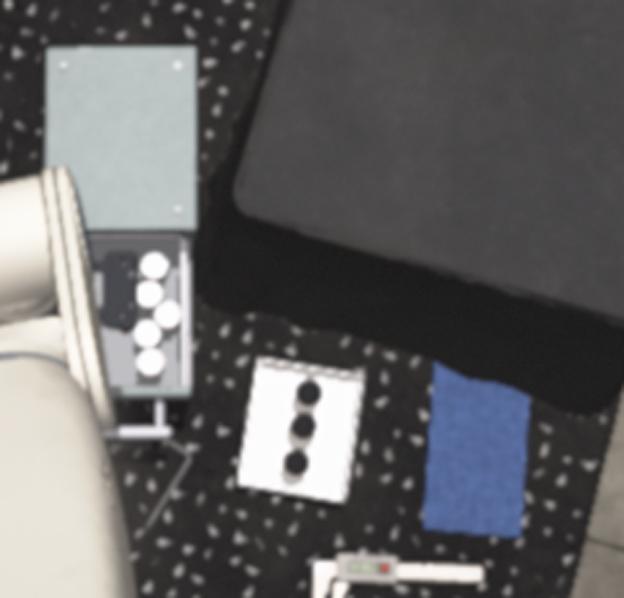

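The mat is centred at about (424, −282), yaw −4°. The return target for the grip is (418, −273), which centres the 50 mm foot on the mat.

Request:
{"fn": "move_arm", "kwargs": {
  "deltas": [
    [-22,30,0,0,0.004,0.03],
    [-21,32,0,0,0.004,0.03],
    [-20,33,0,0,0,0.02],
    [-20,33,0,0,0,0.02],
    [-14,36,0,0,0,0]
  ]
}}

```text
t: 43.27
ee_pos: [422.6, -14.2, 103.8]
orientation: [-3.138, 0.109, 0.024]
ft_force: [1.1, -0.4, -2.7]
width: 13.3
```

```bash
python3 - <<'E'
from look import *
plan(415,-265,140,-4,step=38,turn=.03,n=12)
E
```

```text
t 43.3 pos [422.6 -14.2 141.8] yaw -3.97 tilt 0.015 w 13.3 F [ 1.1 -0.4 -2.7]
world delta [  -7.6 -250.8   -1.8]
[[1.5, 38.0, 0.2, -0.001, 0.015, 0.0], [1.5, 38.0, 0.3, 0.0, -0.0, -0.0], [1.5, 38.0, 0.3, -0.0, 0.0, -0.0], [1.5, 38.0, 0.3, 0.0, -0.0, -0.0], [1.5, 38.0, 0.3, -0.0, -0.0, -0.0]]
[[1.5, 38.0, 0.3, -0.0, 0.0, -0.0], [0.9, 22.9, 0.2, 0.0, -0.0, -0.0]]
```

Request:
{"fn": "move_arm", "kwargs": {
  "deltas": [
    [1,38,-1,0,0.015,0],
    [2,38,0,0,0,0],
    [2,38,0,0,0,0],
    [2,38,0,0,0,0],
    [2,30,0,0,0,0]
  ]
}}

```text
t: 43.68
ee_pos: [402.8, -201.1, 93.7]
orientation: [-3.133, 0.102, 0.033]
ft_force: [1.6, 0.1, -2.1]
width: 14.0
```

Request:
{"fn": "move_arm", "kwargs": {
  "deltas": [
    [1,22,5,0,0,0],
    [0,12,10,0,0,0],
    [0,3,15,0,0,0],
    [0,0,10,0,0,0]
  ]
}}

```text
t: 44.02
ee_pos: [395.6, -244.9, 45.8]
orientation: [-3.13, 0.113, 0.041]
ft_force: [-0.6, 0.1, -2.6]
width: 13.7
```

```bash
python3 - <<'E'
from look import *
plan(418,-273,60,-4,step=38,turn=.03,n=12)
im=img('scene'); crop(im,'s34.png',320,120,480,280,4)
E
```

```text
t 44.0 pos [ 395.6 -244.9   83.8] yaw -4.13 tilt 0.028 w 13.7 F [-0.6  0.1 -2.6]
world delta [ 22.4 -28.1 -23.8]
[[22.0, 23.5, 20.2, -0.008, 0.026, -0.002], [2.9, 3.1, 2.8, 0.0, -0.0, 0.0]]
```

View pics/s34.png

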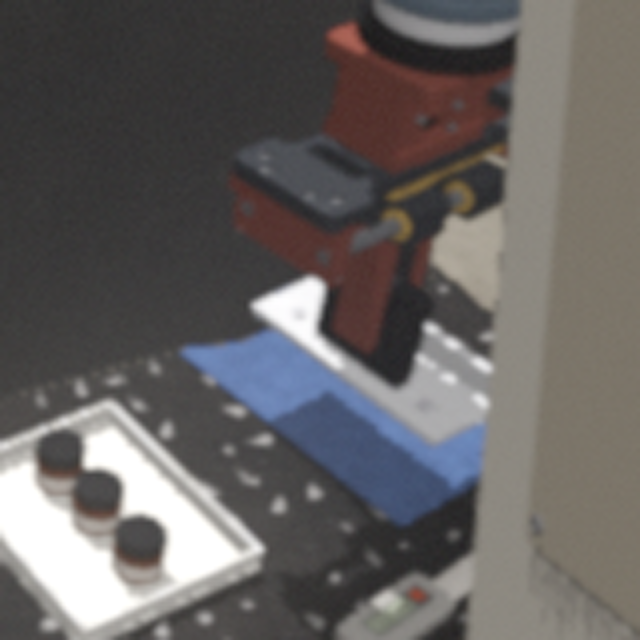

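Request:
{"fn": "move_arm", "kwargs": {
  "deltas": [
    [12,14,3,-0.008,0.026,0],
    [8,9,5,0,0,0],
    [2,3,5,0,0,0],
    [0,0,3,0,0,0],
    [0,0,0,0,0,0]
  ]
}}

```text
t: 44.48
ee_pos: [408.9, -268.3, 19.6]
orientation: [-3.13, 0.112, 0.025]
ft_force: [-0.0, -0.3, -1.8]
width: 14.1
```

```bash
python3 - <<'E'
from look import *
plan(418,-273,26.4,-4,step=38,turn=.03,n=12)
E
```

```text
t 44.5 pos [ 408.9 -268.3   57.6] yaw -4.09 tilt 0.019 w 14.1 F [-0.  -0.3 -1.8]
world delta [  9.1  -4.7 -31.2]
[[9.9, 4.4, 31.0, -0.009, 0.016, -0.002]]
```

Request:
{"fn": "move_arm", "kwargs": {
  "deltas": [
    [6,4,6,-0.009,0.016,0],
    [4,1,8,0,0,0],
    [0,0,6,0,0,0],
    [0,0,3,0,0,0],
    [0,0,0,0,0,0]
  ]
}}

```text
t: 44.9
ee_pos: [417.9, -271.7, -5.3]
orientation: [-3.138, 0.109, 0.005]
ft_force: [0.4, 0.3, -2.1]
width: 13.9
```

```bash
python3 - <<'E'
from look import *
plan(418,-273,26.4,-4,step=38,turn=.03,n=12)
E
```

```text
t 44.9 pos [ 417.9 -271.7   32.7] yaw -3.99 tilt 0.004 w 13.9 F [ 0.4  0.3 -2.1]
world delta [ 0.1 -1.3 -6.3]
[[0.2, 1.3, 6.3, -0.002, 0.003, 0.0]]
```

Request:
{"fn": "move_arm", "kwargs": {
  "deltas": [
    [0,1,3,0,0.003,0],
    [0,0,2,0,0,0],
    [0,0,1,0,0,0]
  ]
}}

```text
t: 45.15
ee_pos: [418.5, -272.5, -10.9]
orientation: [-3.138, 0.109, -0.001]
ft_force: [3.0, 3.7, 8.6]
width: 13.9
```

Request:
{"fn": "move_arm", "kwargs": {
  "deltas": [
    [0,0,0.6,0,0,0],
    [0,0,0,0,0,0]
  ]
}}

```text
t: 45.32
ee_pos: [418.6, -272.4, -10.8]
orientation: [-3.138, 0.11, -0.002]
ft_force: [0.2, -0.3, -2.8]
width: 14.1
```

Request:
{"fn": "move_arm", "kwargs": {
  "deltas": [
    [0,0,0,0,0,0],
    [0,0,0,0,0,0],
    [0,0,0,0,0,0],
    [0,0,0,0,0,0]
  ],
  "hand": 0.18
}}

```text
t: 45.65
ee_pos: [419.4, -273.2, -10.0]
orientation: [-3.139, 0.11, -0.005]
ft_force: [-0.1, 0.4, 0.7]
width: 35.0
```

Request:
{"fn": "move_arm", "kwargs": {
  "deltas": [
    [0,0,-10,0,0,0],
    [0,0,-25,0,0,0],
    [0,0,-35,0,0,0],
    [0,0,-35,0,0,0],
    [-10,-10,-10,0,0,0]
  ]
}}

```text
t: 46.07
ee_pos: [409.0, -262.5, 108.6]
orientation: [-3.136, 0.111, 0.003]
ft_force: [1.4, -0.4, 0.7]
width: 35.6
```

```bash
python3 - <<'E'
from look import *
plan(400,0,140,91.9,step=28,turn=.12,n=15)
grip()
im=img('scene'); crop(im,'s35.png',290,140,450,280,4.5)
im=img('top'); crop(im,'t35.png',200,100,440,330,2.6)
E
```

```text
t 46.1 pos [ 409.  -262.5  146.6] yaw -4.04 tilt 0.004 w 35.6 F [ 1.4 -0.4  0.7]
world delta [ -9.  262.5  -6.6]
[[-2.9, -27.8, 0.8, -0.0, -0.0, -0.12], [0.4, -28.0, 0.8, -0.0, -0.0, -0.12], [3.8, -27.7, 0.8, -0.0, -0.0, -0.12], [7.1, -27.1, 0.8, -0.0, -0.0, -0.12], [10.3, -26.0, 0.8, -0.0, -0.0, -0.12]]
[[13.3, -24.6, 0.8, -0.0, -0.0, -0.12], [16.2, -22.9, 0.8, -0.0, -0.0, -0.12], [18.8, -20.8, 0.7, -0.0, -0.0, -0.12], [21.1, -18.4, 0.7, -0.0, -0.0, -0.12], [8.9, -6.0, 0.3, -0.0, -0.0, -0.12]]
[[0.0, 0.0, 0.0, -0.0, -0.0, -0.12], [0.0, 0.0, 0.0, -0.0, -0.0, -0.12], [0.0, 0.0, 0.0, -0.0, -0.0, -0.12], [0.0, 0.0, 0.0, -0.0, -0.0, -0.114]]
scene grip [398 193  24  19 201] [ 419.2 -272.8] [18.4 58.7] 89.2
```

View pics/s35.png

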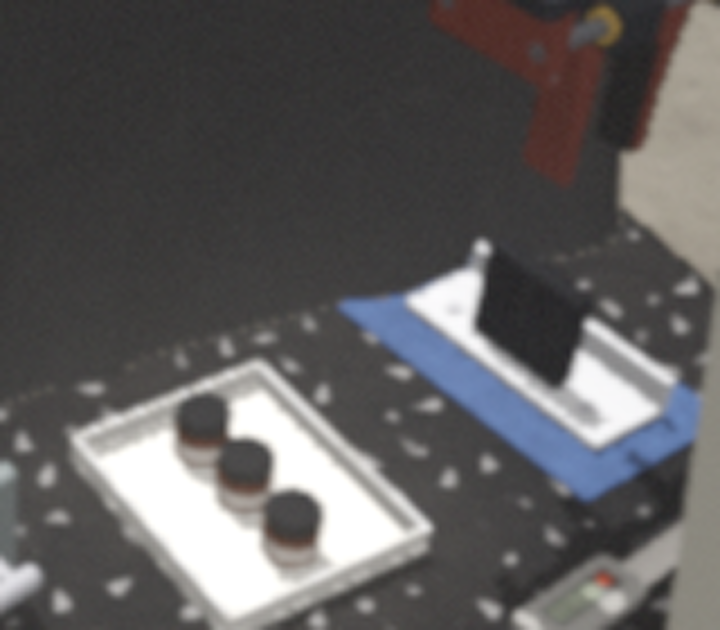

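View pics/t35.png

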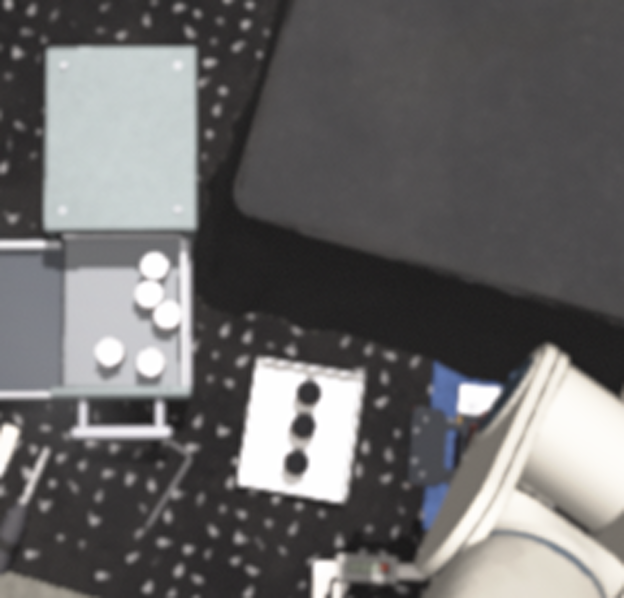

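The expected disturbance has happened: one white jar was knocked about 4 cm out (top crop px 109,352). It has to be pushed back with the straightedge, so I'll measure and re-grasp.

```bash
python3 - <<'E'
from look import *
im=img("top"); f=im["frame"].astype(int); g=f.min(-1).astype(np.uint8)
sub=cv2.resize(g[185:260,220:280],None,fx=4,fy=4,interpolation=cv2.INTER_CUBIC)
m=(sub>225).astype(np.uint8)
cir=cv2.HoughCircles(cv2.GaussianBlur(sub,(5,5),1),cv2.HOUGH_GRADIENT,1,14,param1=150,param2=12,minRadius=18,maxRadius=24)
if cir is not None:
    for u,v,r in cir[0]:
        p=cast(im,220+(u+.5)/4-.5,185+(v+.5)/4-.5,39.5); print(np.round(tostore(p),1),r)
jars()
crop(img('scene'),'s36.png',180,170,300,290,6)
E
```

```text
[-30.3 -32.7] 20.8
[-82.  -45.4] 20.2
[-59.2 -26.8] 21.8
[-128.3  -29. ] 23.4
[-116.3   13.2] 23.4
top white 73 [596.9  57.   40. ] [-29.9 -32. ]
top white 153 [556.9  51.8  40. ] [-70.1 -35.9]
top white 76 [507.6  99.5  40. ] [-117.7   13.4]
top white 69 [498.   57.4  40. ] [-128.7  -28.4]
scene white 303 [567.7  51.8  40. ] [-59.2 -36.3]
scene white 75 [500.6  55.5  40. ] [-126.1  -30.4]
scene white 122 [505.   97.4  40. ] [-120.4   11.4]
```

View pics/s36.png

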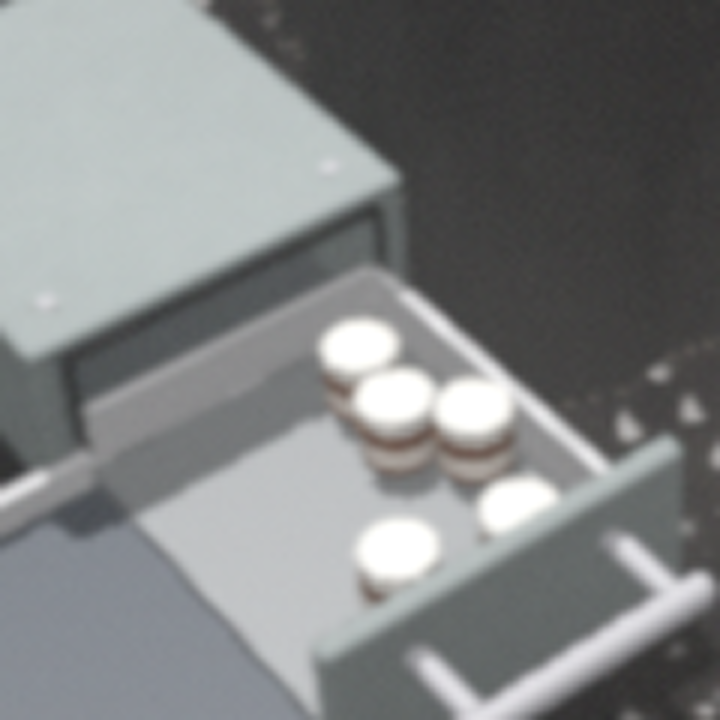

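Plan: re-grasp the straightedge, set it down behind the strayed jar K (store −117, 13) at a slight angle, and slide K diagonally into the gap at the rail between the jars at x −82 and −128.

Request:
{"fn": "move_arm", "kwargs": {
  "deltas": [
    [8,9,12,0,0,0],
    [2,2,20,0,0,0],
    [0,0,15,0,0,0],
    [0,0,5,0,0,0],
    [0,0,0,0,0,0]
  ]
}}

```text
t: 46.88
ee_pos: [413.3, -271.1, 44.6]
orientation: [-3.127, 0.11, 0.024]
ft_force: [-0.5, -0.8, -0.5]
width: 36.0
```

```bash
python3 - <<'E'
from look import *
plan(418.8,-272.5,27,-4,step=38,turn=.03,n=12)
E
```

```text
t 46.9 pos [ 413.3 -271.1   82.6] yaw -4.02 tilt 0.020 w 36.0 F [-0.5 -0.8 -0.5]
world delta [  5.5  -1.4 -55.6]
[[4.4, 1.1, 37.7, -0.012, 0.016, -0.001], [1.8, 0.3, 17.8, -0.0, 0.0, -0.0]]
```

Request:
{"fn": "move_arm", "kwargs": {
  "deltas": [
    [5,1,5,-0.012,0.016,0],
    [1,0,12,0,0,0],
    [0,0,14,0,0,0],
    [0,0,12,0,0,0],
    [0,0,7,0,0,0]
  ]
}}

```text
t: 47.3
ee_pos: [420.3, -273.2, -7.4]
orientation: [3.139, -0.11, 0.001]
ft_force: [-0.2, -0.4, 0.7]
width: 35.9
```

```bash
python3 - <<'E'
from look import *
plan(418.8,-272.5,27,-4,step=38,turn=.03,n=12)
E
```

```text
t 47.3 pos [ 420.3 -273.2   30.6] yaw -4.03 tilt 0.001 w 35.9 F [-0.2 -0.4  0.7]
world delta [-1.5  0.7 -3.6]
[[-1.5, -0.6, 3.6, 0.001, -0.001, -0.0]]
```

Request:
{"fn": "move_arm", "kwargs": {
  "deltas": [
    [-1,0,2,0,0,0],
    [0,0,1,0,0,0],
    [0,0,0,0,0,0]
  ]
}}

```text
t: 47.55
ee_pos: [418.2, -272.4, -12.2]
orientation: [-3.138, 0.11, 0.004]
ft_force: [0.4, 0.8, -0.4]
width: 35.9
```

Request:
{"fn": "move_arm", "kwargs": {
  "deltas": [
    [0,0,0,0,0,0],
    [0,0,0,0,0,0],
    [0,0,0,0,0,0],
    [0,0,0,0,0,0],
    [0,0,0,0,0,0]
  ],
  "hand": 1
}}

```text
t: 47.97
ee_pos: [419.2, -273.2, -10.4]
orientation: [-3.14, 0.11, 0.0]
ft_force: [0.3, 0.3, -2.1]
width: 13.5
```

Request:
{"fn": "move_arm", "kwargs": {
  "deltas": [
    [0,0,-6,0,0,0],
    [0,0,-15,0,0,0],
    [0,0,-28,0,0,0],
    [0,0,-32,0,0,0],
    [-2,-4,-28,0,0,0]
  ]
}}

```text
t: 48.38
ee_pos: [413.0, -266.2, 97.8]
orientation: [-3.132, 0.11, 0.019]
ft_force: [0.8, -1.3, -2.6]
width: 14.2
```

```bash
python3 - <<'E'
from look import *
plan(420,0,145,10,step=38,turn=.04,n=12)
E
```

```text
t 48.4 pos [ 413.  -266.2  135.8] yaw -4.03 tilt 0.014 w 14.2 F [ 0.8 -1.3 -2.6]
world delta [  7.  266.2   9.2]
[[-1.7, -37.9, -1.0, -0.001, 0.002, -0.04], [-0.2, -38.0, -1.1, -0.001, 0.002, -0.04], [1.3, -38.0, -1.1, -0.001, 0.002, -0.04], [2.9, -37.9, -1.2, -0.001, 0.002, -0.04], [4.4, -37.7, -1.2, -0.001, 0.002, -0.04]]
[[5.9, -37.5, -1.3, -0.001, 0.002, -0.04], [7.4, -37.3, -1.3, -0.0, 0.0, -0.005], [0.1, -0.4, -0.0, 0.0, -0.0, -0.0]]
```

Request:
{"fn": "move_arm", "kwargs": {
  "deltas": [
    [-2,-32,-2,0,0.006,-0.04],
    [0,-38,-2,0,0.004,-0.04],
    [1,-38,-2,0,0,-0.04],
    [3,-38,-2,0,0,-0.04],
    [5,-38,-1,0,0,-0.04]
  ]
}}

```text
t: 48.8
ee_pos: [422.9, -84.3, 117.1]
orientation: [3.132, 0.198, 0.024]
ft_force: [1.0, -0.5, -2.5]
width: 13.8
```

Request:
{"fn": "move_arm", "kwargs": {
  "deltas": [
    [7,-37,0,0,0,-0.04],
    [8,-36,0,0,0,-0.03],
    [12,-34,0,0,0,-0.03],
    [16,-30,0,0,0,-0.03],
    [18,-24,0,0,0,-0.03]
  ]
}}

```text
t: 49.22
ee_pos: [448.0, 96.0, 120.1]
orientation: [3.103, 0.461, 0.025]
ft_force: [0.7, -0.8, -2.2]
width: 14.0
```

```bash
python3 - <<'E'
from look import *
print(toworld((-86,84)))
plan(*toworld((-86,84)),115,16.9,step=30,turn=.06,n=12)
E
```

```text
[536.96224644 171.1024728 ]
t 49.2 pos [448.   96.  158.1] yaw 16.91 tilt 0.016 w 14.0 F [ 0.7 -0.8 -2.2]
world delta [ 89.   75.1 -43.1]
[[25.7, -11.2, 10.7, 0.007, -0.015, 0.0], [25.8, -11.1, 10.4, -0.0, -0.0, 0.0], [25.8, -11.1, 10.4, 0.0, 0.0, 0.0], [25.8, -11.1, 10.4, -0.0, -0.0, 0.0], [3.6, -1.5, 1.4, -0.0, -0.0, 0.0]]
```

Request:
{"fn": "move_arm", "kwargs": {
  "deltas": [
    [26,-11,2,0.007,-0.015,0],
    [26,-11,3,0,0,0],
    [24,-10,5,0,0,0],
    [12,-6,8,0,0,0],
    [2,-2,5,0,0,0]
  ]
}}

```text
t: 49.63
ee_pos: [525.4, 171.2, 100.0]
orientation: [-3.103, -0.478, -0.006]
ft_force: [0.3, 0.8, -2.2]
width: 14.2
```

```bash
python3 - <<'E'
from look import *
print(tostore(ctrl.get_obs()["ee_pos"]))
plan(*toworld((-86,84)),75,16.9,step=30,turn=.06,n=12)
jars()
E
```

```text
[-97.59838687  84.43977958]
t 49.6 pos [525.4 171.2 138. ] yaw 17.50 tilt 0.005 w 14.2 F [ 0.3  0.8 -2.2]
world delta [ 11.6  -0.1 -63. ]
[[5.0, 1.7, 29.5, -0.001, -0.004, 0.011], [5.2, 1.6, 29.5, -0.0, 0.0, 0.0], [0.7, 0.2, 4.0, -0.0, -0.0, -0.0]]
top white 216 [569.7  53.3  40. ] [-57.2 -34.8]
top white 80 [506.9  99.5  40. ] [-118.4   13.4]
top white 71 [498.2  57.1  40. ] [-128.6  -28.6]
scene white 294 [568.1  51.2  40. ] [-58.9 -36.9]
scene white 75 [500.7  55.2  40. ] [-126.1  -30.6]
scene white 122 [505.3  97.4  40. ] [-120.1   11.4]
```

Request:
{"fn": "move_arm", "kwargs": {
  "deltas": [
    [8,3,12,0,-0.004,0.01],
    [3,1,22,0,0,0],
    [0,0,20,0,0,0],
    [0,0,6,0,0,0],
    [0,0,0,0,0,0]
  ]
}}

```text
t: 50.15
ee_pos: [531.0, 165.1, 40.2]
orientation: [-3.108, -0.457, 0.007]
ft_force: [3.7, 3.0, -3.2]
width: 14.1
```

```bash
python3 - <<'E'
from look import *
print(tostore(ctrl.get_obs()["ee_pos"]))
plan(*toworld((-86,84)),39.5,16.9,step=30,turn=.06,n=12)
im=img('scene'); crop(im,'s37.png',140,160,300,300,4.8)
E
```

```text
[-92.11621735  78.17402009]
t 50.1 pos [531.  165.1  78.2] yaw 16.74 tilt 0.004 w 14.1 F [ 3.7  3.  -3.2]
world delta [  5.9   6.  -38.7]
[[5.7, -3.1, 29.3, -0.001, 0.004, -0.003], [1.8, -1.0, 9.4, 0.0, -0.0, 0.0]]
```

View pics/s37.png

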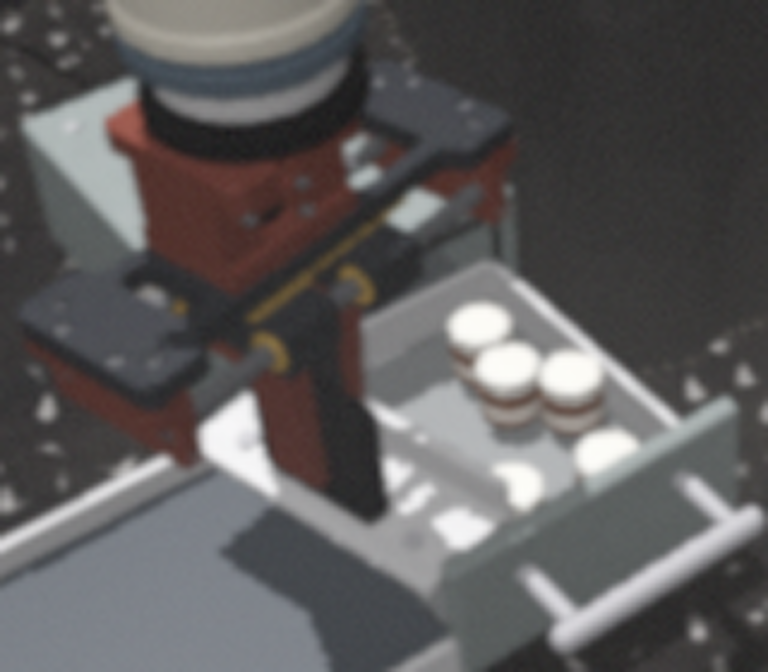

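A slight sideways contact suggests the edge's end is touching the panel. Shift +x before lowering.

Request:
{"fn": "move_arm", "kwargs": {
  "deltas": [
    [6,-4,-1,0,0.004,0],
    [4,-3,0,0,0,0],
    [0,0,0,0,0,0]
  ]
}}

```text
t: 50.45
ee_pos: [539.6, 174.7, 44.8]
orientation: [-3.107, -0.455, -0.003]
ft_force: [0.9, 0.1, -1.6]
width: 13.9
```

```bash
python3 - <<'E'
from look import *
print(tostore(ctrl.get_obs()["ee_pos"]))
plan(*toworld((-85,84)),39.5,16.9,step=30,turn=.06,n=12)
im=img('scene'); crop(im,'s38.png',140,160,300,300,4.8)
E
```

```text
[-83.23290157  87.46918073]
t 50.5 pos [539.6 174.7  82.8] yaw 16.67 tilt 0.002 w 13.9 F [ 0.9  0.1 -1.6]
world delta [ -1.7  -3.5 -43.3]
[[-1.9, 2.0, 29.9, -0.001, -0.002, -0.004], [-0.8, 0.9, 13.4, 0.0, 0.0, 0.0]]
```

View pics/s38.png

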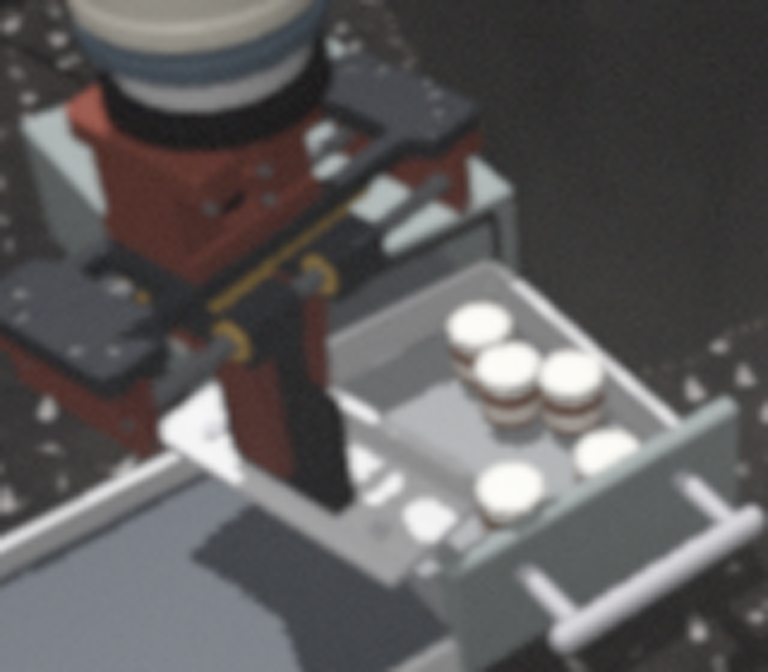

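Request:
{"fn": "move_arm", "kwargs": {
  "deltas": [
    [-1,1,10,0,0,0],
    [0,0,14,0,0,0],
    [0,0,11,0,0,0],
    [0,0,5,0,0,0],
    [0,0,1,0,0,0]
  ]
}}

```text
t: 50.92
ee_pos: [539.9, 173.8, 2.9]
orientation: [-3.107, -0.457, -0.009]
ft_force: [-0.2, 0.4, -2.0]
width: 14.1
```

```bash
python3 - <<'E'
from look import *
print(tostore(ctrl.get_obs()["ee_pos"]))
plan(*toworld((-85,60)),39.5,16.9,step=7,turn=.06,n=12)
im=img('scene'); crop(im,'s39.png',140,160,300,300,4.8)
E
```

```text
[-82.95218866  86.62535874]
t 50.9 pos [539.9 173.8  40.9] yaw 16.75 tilt 0.006 w 14.1 F [-0.2  0.4 -2. ]
world delta [ -1.2 -26.7  -1.4]
[[-2.3, 6.6, 0.3, -0.0, -0.006, -0.003], [-2.3, 6.6, 0.4, -0.0, -0.0, 0.0], [-2.3, 6.6, 0.4, 0.0, 0.0, -0.0], [-1.9, 5.4, 0.3, -0.0, -0.0, -0.0]]
```

View pics/s39.png

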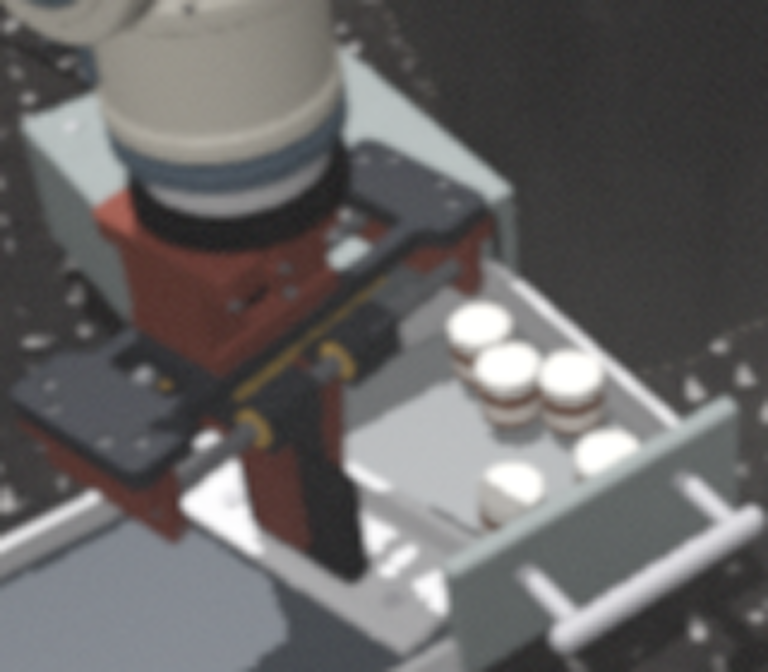

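Request:
{"fn": "move_arm", "kwargs": {
  "deltas": [
    [-3,4,0.7,0,-0.005,0],
    [-3,4,0.5,0,0,0],
    [-1,3,0,0,0,0],
    [1.3,4.8,0,0,0,0],
    [1.3,4.8,0,0,0,0]
  ]
}}

```text
t: 51.38
ee_pos: [541.2, 151.4, 2.2]
orientation: [-3.107, -0.459, 0.0]
ft_force: [0.2, -1.1, -2.3]
width: 13.9
```

Request:
{"fn": "move_arm", "kwargs": {
  "deltas": [
    [1.3,4.8,0,0,0,0],
    [1.3,4.8,0,0,0,0],
    [1.3,4.8,0,0,0,0]
  ]
}}

```text
t: 51.63
ee_pos: [550.8, 137.1, 3.0]
orientation: [-3.107, -0.458, -0.002]
ft_force: [-0.6, 0.7, -3.1]
width: 13.5
```

```bash
python3 - <<'E'
from look import *
print(tostore(ctrl.get_obs()["ee_pos"]))
plan(*toworld((-75,40)),39.5,16.9,step=7,turn=.06,n=2)
im=img('scene'); crop(im,'s40.png',160,170,300,290,5.5)
E
```

```text
[-73.26021334  49.52410663]
t 51.6 pos [550.8 137.1  41. ] yaw 16.78 tilt 0.002 w 13.5 F [-0.6  0.7 -3.1]
world delta [-1.4 -9.6 -1.5]
[[-2.9, 6.3, 1.1, -0.0, -0.002, -0.002], [-1.2, 2.5, 0.4, 0.0, 0.0, 0.0]]
```

View pics/s40.png

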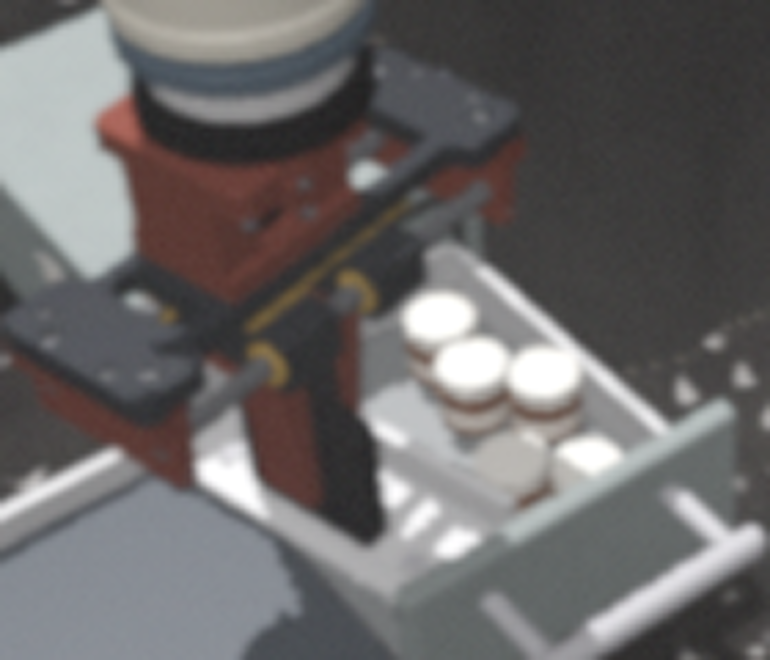

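K moved diagonally as intended (crop px 510,470). Continuing straight towards the rail.

Request:
{"fn": "move_arm", "kwargs": {
  "deltas": [
    [-2.5,4.8,0.7,0,0,0],
    [-2,4.8,0.4,0,0,0],
    [-2,4.8,0,0,0,0],
    [-1.5,4.8,0,0,0,0]
  ]
}}

```text
t: 52.02
ee_pos: [549.8, 114.2, 2.0]
orientation: [-3.108, -0.458, -0.005]
ft_force: [-0.1, -0.2, -1.1]
width: 13.5
```

```bash
python3 - <<'E'
from look import *
print(tostore(ctrl.get_obs()["ee_pos"]))
plan(*toworld((-75,25)),39.5,16.9,step=7,turn=.06,n=2)
im=img('scene'); crop(im,'s41.png',160,170,300,290,5.5)
E
```

```text
[-75.05442202  26.74632873]
t 52.0 pos [549.8 114.2  40. ] yaw 16.76 tilt 0.003 w 13.5 F [-0.1 -0.2 -1.1]
world delta [ 0.1 -1.7 -0.5]
[[-0.4, 1.7, 0.4, -0.0, -0.003, -0.002]]
```

View pics/s41.png

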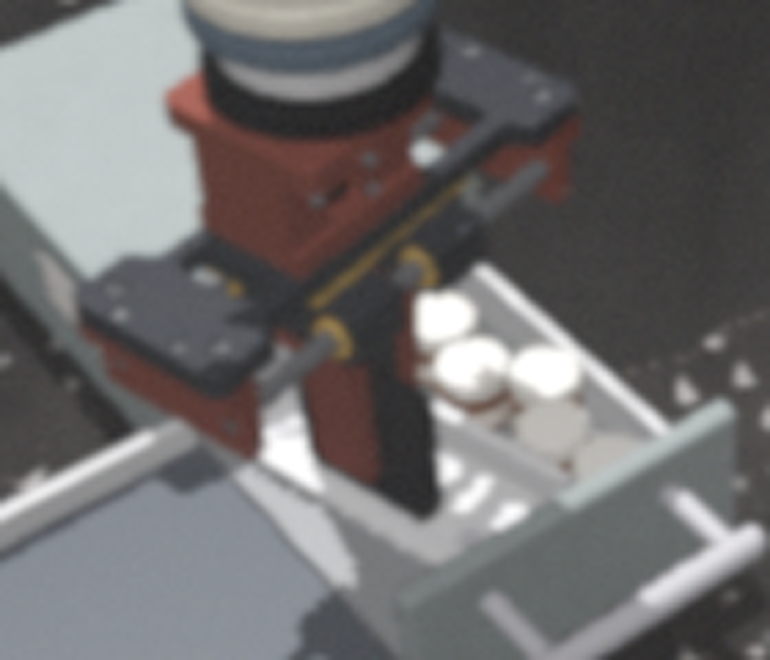

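Request:
{"fn": "move_arm", "kwargs": {
  "deltas": [
    [-1.3,4,0.3,0,0,0],
    [-1.3,4,0,0,0,0]
  ]
}}

```text
t: 52.23
ee_pos: [548.7, 105.3, 1.6]
orientation: [-3.107, -0.455, -0.003]
ft_force: [2.6, 6.8, -3.5]
width: 13.9
```

Request:
{"fn": "move_arm", "kwargs": {
  "deltas": [
    [-1.3,4,0,0,0,0],
    [-1,4,0,0,0,0]
  ]
}}

```text
t: 52.4
ee_pos: [551.7, 100.2, 2.6]
orientation: [-3.102, -0.445, -0.013]
ft_force: [2.9, 18.1, -1.6]
width: 14.3
```

Request:
{"fn": "move_arm", "kwargs": {
  "deltas": [
    [-1,4,0,0,0,0],
    [-1,4,0,0,0,0]
  ]
}}

```text
t: 52.57
ee_pos: [556.3, 97.2, 4.0]
orientation: [-3.096, -0.433, -0.029]
ft_force: [-1.3, 20.7, -3.4]
width: 15.2
```

Force is 20 N at a much deeper position (TCP store y ≈ 9). Backing off to look.

Request:
{"fn": "move_arm", "kwargs": {
  "deltas": [
    [-1,-4,0,-0.01,-0.005,0],
    [-2,-8,0.5,-0.01,-0.005,0.05],
    [-2,-10,0.5,0,0,0.07],
    [-2,-12,0,0,0,0.07],
    [-2,-12,0,0,0,0.05]
  ]
}}

```text
t: 52.98
ee_pos: [540.6, 140.2, 3.1]
orientation: [3.137, 0.039, 0.023]
ft_force: [-0.6, -0.3, -1.7]
width: 14.0
```

```bash
python3 - <<'E'
from look import *
print(tostore(ctrl.get_obs()["ee_pos"]))
plan(*toworld((-79,60)),39.5,1.9,step=7,turn=.06,n=2)
im=img('scene'); crop(im,'s42.png',160,170,300,290,5.5)
im=img('top'); crop(im,'t42.png',200,170,300,260,6)
E
```

```text
[-83.42529139  53.04306372]
t 53.0 pos [540.6 140.2  41.1] yaw 1.44 tilt 0.015 w 14.0 F [-0.6 -0.3 -1.7]
world delta [ 4.2  7.1 -1.6]
[[3.6, -5.8, 1.4, 0.004, -0.014, -0.008], [0.7, -1.2, 0.3, -0.0, -0.0, 0.0]]
```

View pics/s42.png

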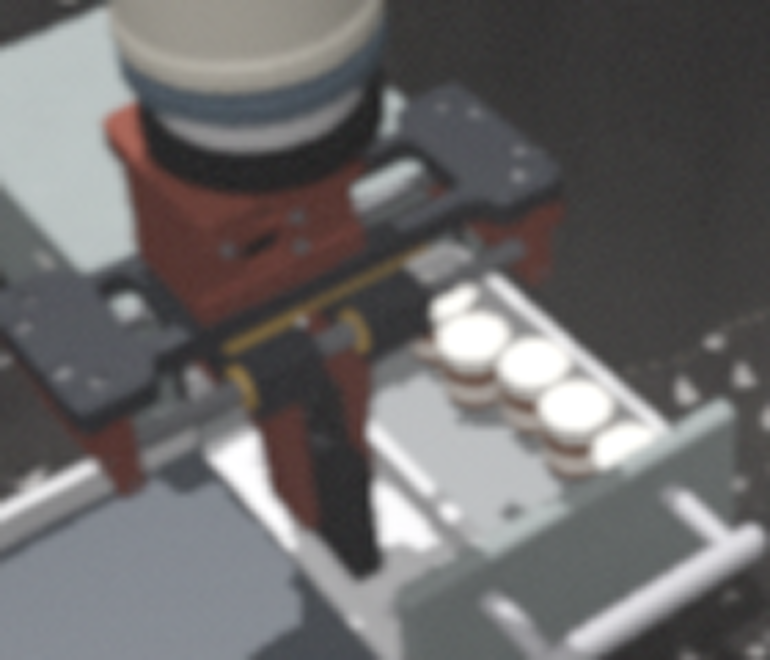

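View pics/t42.png

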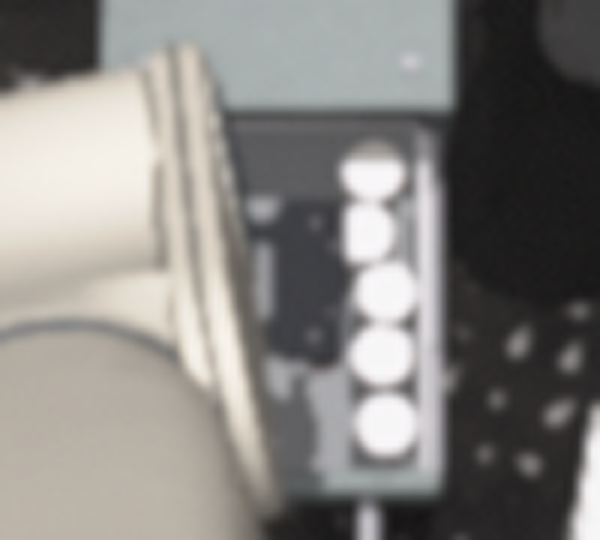

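Now it's almost a single row along the rail; two jars are about 5 mm short of it. One square push will finish.

Request:
{"fn": "move_arm", "kwargs": {
  "deltas": [
    [3,3,0.7,0.004,-0.014,-0.008],
    [1,6,0.5,0,0,0],
    [0,8,0,0,0,0],
    [0,8,0,0,0,0],
    [0,6,0,0,0,0]
  ]
}}

```text
t: 53.5
ee_pos: [546.3, 106.5, 1.8]
orientation: [3.139, 0.075, 0.002]
ft_force: [-0.1, 0.1, -1.8]
width: 14.0
```

```bash
python3 - <<'E'
from look import *
print(tostore(ctrl.get_obs()["ee_pos"]))
plan(*toworld((-79,5)),39,1.9,step=7,turn=.06,n=2)
E
```

```text
[-78.81005761  19.14111495]
t 53.5 pos [546.3 106.5  39.8] yaw 2.75 tilt 0.002 w 14.0 F [-0.1  0.1 -1.8]
world delta [  0.3 -14.1  -0.8]
[[-0.2, 7.0, 0.4, 0.002, -0.001, 0.015], [-0.1, 7.0, 0.4, 0.0, -0.0, 0.0]]
```

Request:
{"fn": "move_arm", "kwargs": {
  "deltas": [
    [0,4,0,0,0,0.03],
    [0,4,0,0,0,0]
  ]
}}

```text
t: 53.67
ee_pos: [546.5, 95.9, 1.9]
orientation: [3.14, 0.021, 0.002]
ft_force: [0.2, -0.1, -3.2]
width: 13.8
```

Request:
{"fn": "move_arm", "kwargs": {
  "deltas": [
    [0.5,4,0,0,0,0],
    [0.5,3,0,0,0,0]
  ]
}}

```text
t: 53.83
ee_pos: [547.8, 89.6, 2.2]
orientation: [-3.14, -0.017, -0.003]
ft_force: [-2.6, 31.6, 3.2]
width: 14.1
```

Request:
{"fn": "move_arm", "kwargs": {
  "deltas": [
    [0.5,4,0,0,0,0],
    [0.5,3,0,0,0,0]
  ]
}}

```text
t: 54.0
ee_pos: [550.0, 90.0, 3.2]
orientation: [-3.129, -0.011, -0.008]
ft_force: [-1.2, 19.9, -4.6]
width: 14.1
```

The face stopped at store y ≈ −32.5, exactly a single row at the rail. Backing off and lifting out.

Request:
{"fn": "move_arm", "kwargs": {
  "deltas": [
    [-1,-3,0,-0.01,-0.003,0],
    [-1,-6,0,-0.005,0,0],
    [-1,-10,0,0,0,0],
    [-1,-12,0,0,0,0],
    [-1,-12,0,0,0,0]
  ]
}}

```text
t: 54.42
ee_pos: [544.5, 135.4, 3.4]
orientation: [3.14, 0.009, 0.004]
ft_force: [0.2, -0.5, -2.6]
width: 13.7
```

Request:
{"fn": "move_arm", "kwargs": {
  "deltas": [
    [0,-2,-8,0,0,0],
    [0,0,-25,0,0,0],
    [0,0,-35,0,0,0],
    [0,0,-35,0,0,0],
    [-5,0,-15,0,0,0]
  ]
}}

```text
t: 54.83
ee_pos: [535.2, 141.5, 122.5]
orientation: [3.137, 0.017, -0.012]
ft_force: [1.1, -0.1, -2.1]
width: 13.6
```

```bash
python3 - <<'E'
from look import *
plan(420,-20,150,-4,step=38,turn=.03,n=12)
im=img('top'); crop(im,'t43.png',200,150,340,260,5)
im=img('scene'); crop(im,'s43.png',160,150,300,290,5)
E
```

```text
t 54.8 pos [535.2 141.5 160.5] yaw 0.62 tilt 0.009 w 13.6 F [ 1.1 -0.1 -2.1]
world delta [-115.2 -161.5  -10.5]
[[-22.4, 30.6, 2.3, 0.002, 0.003, 0.03], [-21.4, 31.3, 2.2, 0.002, 0.003, 0.03], [-20.5, 31.9, 2.1, 0.001, 0.002, 0.021], [-19.8, 32.4, 2.0, -0.0, 0.0, 0.0], [-19.8, 32.4, 2.0, -0.0, -0.0, 0.0]]
[[-4.5, 7.4, 0.5, 0.0, -0.0, 0.0]]
```

View pics/t43.png

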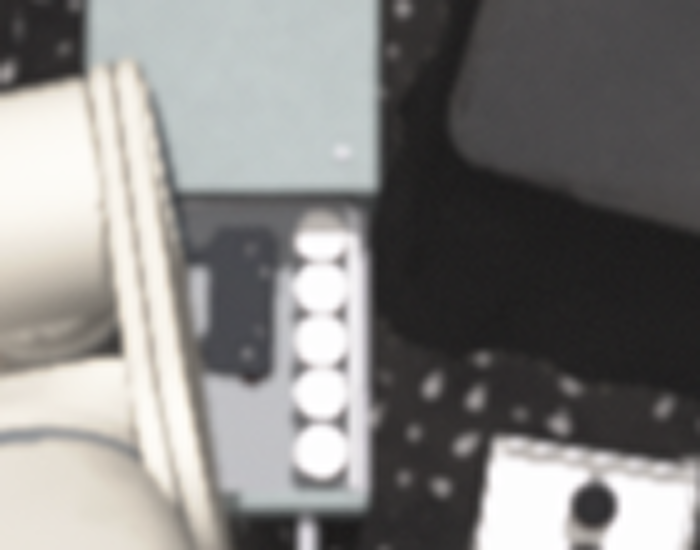

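View pics/s43.png

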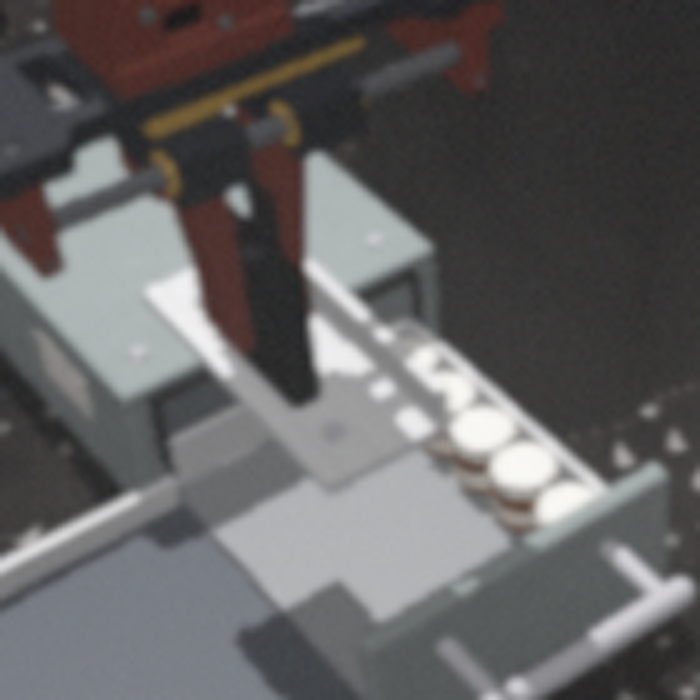

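All five jars stand in one row against the far rail. Returning the straightedge to the mat.

Request:
{"fn": "move_arm", "kwargs": {
  "deltas": [
    [-22,30,0,0,0.004,0.03],
    [-21,32,0,0,0.004,0.03],
    [-20,33,0,0,0,0.02],
    [-20,33,0,0,0,0],
    [-14,36,0,0,0,0]
  ]
}}

```text
t: 55.35
ee_pos: [429.5, -17.7, 118.9]
orientation: [3.137, -0.098, 0.005]
ft_force: [0.1, -1.4, -2.4]
width: 13.9
```

Request:
{"fn": "move_arm", "kwargs": {
  "deltas": [
    [2,38,0,0,0.008,0],
    [3,38,0,0,0.005,0],
    [3,38,0,0,0,0],
    [3,38,0,0,0,0],
    [3,34,0,0,0,0]
  ]
}}

```text
t: 55.77
ee_pos: [420.5, -209.8, 113.5]
orientation: [3.14, -0.093, 0.006]
ft_force: [1.0, 0.6, -0.8]
width: 13.9
```

```bash
python3 - <<'E'
from look import *
plan(418,-273,90,-4,step=30,turn=.03,n=12)
E
```

```text
t 55.8 pos [ 420.5 -209.8  151.5] yaw -3.41 tilt 0.004 w 13.9 F [ 1.   0.6 -0.8]
world delta [ -2.5 -63.2 -61.5]
[[0.4, 21.5, 20.9, -0.0, -0.004, 0.01], [0.7, 21.5, 20.9, -0.0, 0.0, 0.0], [0.6, 20.2, 19.7, -0.0, 0.0, 0.0]]
```

Request:
{"fn": "move_arm", "kwargs": {
  "deltas": [
    [0,18,18,0,-0.004,0.01],
    [0,18,22,0,0,0],
    [0,12,18,0,0,0],
    [0,4,6,0,0,0],
    [0,0,0,0,0,0]
  ]
}}

```text
t: 56.18
ee_pos: [414.9, -270.8, 43.0]
orientation: [-3.139, 0.123, 0.002]
ft_force: [-0.5, 0.6, -1.2]
width: 14.2
```

```bash
python3 - <<'E'
from look import *
plan(418,-273,45,-4,step=30,turn=.03,n=12)
im=img('scene'); crop(im,'s44.png',320,120,480,280,4)
E
```

```text
t 56.2 pos [ 414.9 -270.8   81. ] yaw -4.48 tilt 0.001 w 14.2 F [-0.5  0.6 -1.2]
world delta [  3.1  -2.2 -36. ]
[[2.7, 1.6, 29.8, -0.0, 0.001, -0.008], [0.6, 0.3, 6.2, 0.0, 0.0, 0.0]]
```

View pics/s44.png

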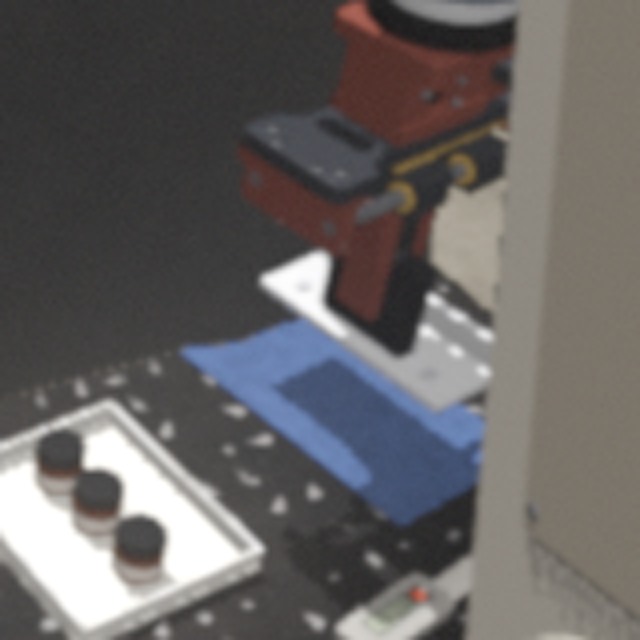

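Request:
{"fn": "move_arm", "kwargs": {
  "deltas": [
    [2,1,10,0,0,-0.008],
    [1,1,14,0,0,0],
    [0,0,12,0,0,0],
    [0,0,8,0,0,0],
    [0,0,3,0,0,0]
  ]
}}

```text
t: 56.65
ee_pos: [420.7, -269.8, -3.5]
orientation: [3.138, -0.099, 0.004]
ft_force: [0.8, -0.2, -1.5]
width: 13.6
```

Request:
{"fn": "move_arm", "kwargs": {
  "deltas": [
    [0,0,3,0,0,0],
    [0,0,0,0,0,0]
  ]
}}

```text
t: 56.82
ee_pos: [421.0, -268.7, -6.8]
orientation: [3.139, -0.096, 0.003]
ft_force: [-0.2, 0.2, -1.7]
width: 13.8
```

Request:
{"fn": "move_arm", "kwargs": {
  "deltas": [
    [0,1,2.5,0,0,0],
    [0,0,1,0,0,0]
  ]
}}

```text
t: 56.98
ee_pos: [421.8, -269.6, -9.7]
orientation: [3.138, -0.094, 0.005]
ft_force: [0.3, 0.7, -2.1]
width: 13.8
```

Request:
{"fn": "move_arm", "kwargs": {
  "deltas": [
    [0,0,1,0,0,0],
    [0,0,0,0,0,0]
  ]
}}

```text
t: 57.15
ee_pos: [422.2, -269.9, -10.2]
orientation: [3.137, -0.094, 0.007]
ft_force: [-0.2, 0.7, -2.8]
width: 13.8
```

Request:
{"fn": "move_arm", "kwargs": {
  "deltas": [
    [0,0,1,0,0,0],
    [0,0,0,0,0,0]
  ]
}}

```text
t: 57.32
ee_pos: [422.6, -270.3, -10.2]
orientation: [3.137, -0.095, 0.008]
ft_force: [1.3, 0.1, -3.1]
width: 13.9
```

Request:
{"fn": "move_arm", "kwargs": {
  "deltas": [
    [0,0,0,0,0,0],
    [0,0,0,0,0,0],
    [0,0,0,0,0,0],
    [0,0,0,0,0,0]
  ],
  "hand": 0.18
}}

```text
t: 57.65
ee_pos: [423.7, -271.3, -9.3]
orientation: [3.135, -0.095, 0.012]
ft_force: [0.2, -0.4, 0.2]
width: 35.1
```

Request:
{"fn": "move_arm", "kwargs": {
  "deltas": [
    [0,0,-10,0,0,0],
    [0,0,-25,0,0,0],
    [0,0,-35,0,0,0],
    [0,0,-35,0,0,0],
    [-10,-10,-10,0,0,0]
  ]
}}

```text
t: 58.07
ee_pos: [412.6, -259.9, 109.0]
orientation: [3.138, -0.096, 0.004]
ft_force: [1.4, -1.0, 0.3]
width: 35.7
```

```bash
python3 - <<'E'
from look import *
plan(395,0,140,91.9,step=28,turn=.12,n=15)
im=img('scene'); crop(im,'s45.png',290,140,450,280,4.5)
im=img('top'); crop(im,'t45.png',160,100,440,330,2.6)
E
```

```text
t 58.1 pos [ 412.6 -259.9  147. ] yaw -3.52 tilt 0.003 w 35.7 F [ 1.4 -1.   0.3]
world delta [-17.6 259.9  -7. ]
[[-3.6, -27.8, 0.7, 0.0, -0.0, -0.12], [-0.3, -28.0, 0.7, 0.0, -0.0, -0.12], [3.1, -27.8, 0.7, 0.0, -0.0, -0.12], [6.4, -27.2, 0.7, 0.0, -0.0, -0.12], [9.6, -26.3, 0.7, 0.0, -0.0, -0.12]]
[[12.7, -24.9, 0.7, 0.0, -0.0, -0.12], [15.6, -23.2, 0.7, 0.0, -0.0, -0.12], [18.3, -21.2, 0.7, 0.0, -0.0, -0.12], [20.7, -18.9, 0.7, 0.0, -0.0, -0.12], [7.0, -5.0, 0.2, 0.0, -0.0, -0.12]]
[[0.0, 0.0, 0.0, 0.0, -0.0, -0.12], [0.0, 0.0, 0.0, 0.0, -0.0, -0.12], [0.0, 0.0, 0.0, 0.0, -0.0, -0.12], [0.0, 0.0, 0.0, 0.0, -0.0, -0.105]]
```

View pics/s45.png

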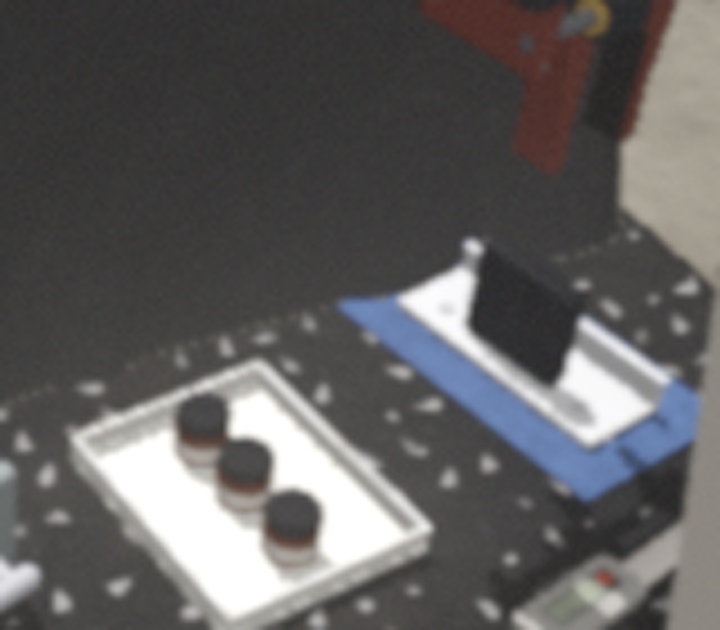

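View pics/t45.png

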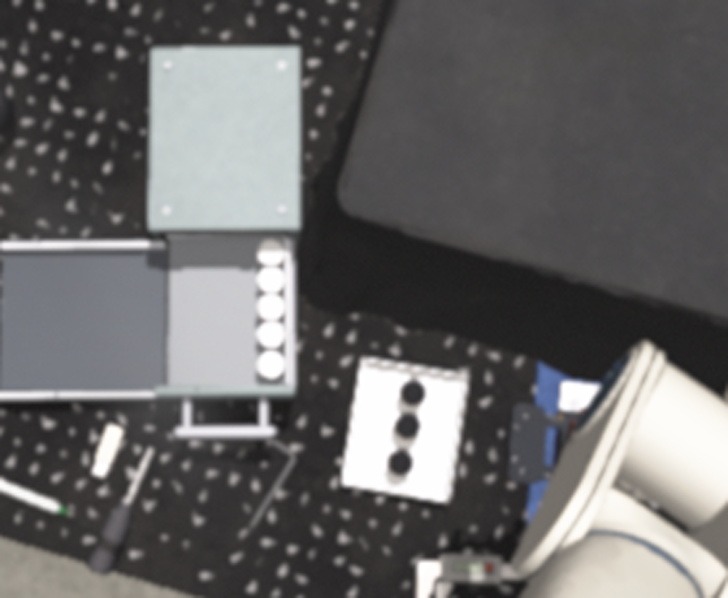

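The straightedge is on the mat, the dish jars are upright, and the white jars are in one row. Now to the handle.

Request:
{"fn": "move_arm", "kwargs": {
  "deltas": [
    [-4,-28,0,0,0,-0.12],
    [0,-28,0,0,0,-0.12],
    [3,-28,0,0,0,-0.12],
    [6,-27,0,0,0,-0.12],
    [10,-26,0,0,0,-0.12]
  ],
  "hand": 0.36
}}

```text
t: 58.58
ee_pos: [399.4, -117.9, 105.8]
orientation: [3.02, 0.86, 0.001]
ft_force: [-0.0, -0.2, -0.6]
width: 28.2
```

Request:
{"fn": "move_arm", "kwargs": {
  "deltas": [
    [13,-25,0,0,0,-0.12],
    [16,-23,0,0,0,-0.12],
    [18,-21,0,0,0,-0.12],
    [21,-19,0,0,0,-0.12],
    [22,-15,0,0,0,-0.12]
  ]
}}

```text
t: 59.0
ee_pos: [384.3, 26.4, 102.3]
orientation: [-2.609, -1.748, 0.008]
ft_force: [0.8, 0.7, -0.7]
width: 28.1
```

Request:
{"fn": "move_arm", "kwargs": {
  "deltas": [
    [20,-8,0,0,0,-0.12],
    [15,-3,0,0,0,-0.12],
    [8,0,0,0,0,-0.12],
    [0,0,0,0,0,-0.1]
  ]
}}

```text
t: 59.33
ee_pos: [384.0, 77.2, 99.5]
orientation: [-2.109, -2.32, 0.013]
ft_force: [0.1, -0.5, 0.1]
width: 28.1
```

```bash
python3 - <<'E'
from look import *
plan(424,83,110,91.9,step=28,turn=.12,n=15)
for n in ("scene","top"):
    im=img(n); W=cloud(im); Z=W[...,2]; f=im["frame"].astype(int)
    m=(Z>45)&(Z<57)&(W[...,0]>400)&(W[...,0]<450)&(W[...,1]>30)&(W[...,1]<140)
    P=W[m]; print(n,len(P))
    for x in range(404,450,4):
        q=P[(P[:,0]>=x)&(P[:,0]<x+4)]
        if len(q): print(x,len(q),np.round(q[:,1].min()),np.round(q[:,1].max()),np.round(np.median(q[:,2]),1))
E
```

```text
t 59.3 pos [384.   77.2 137.5] yaw 95.45 tilt 0.010 w 28.1 F [ 0.1 -0.5  0.1]
world delta [ 40.    5.8 -27.5]
[[1.1, 23.3, 15.5, -0.01, 0.001, 0.062], [1.9, 17.1, 11.7, 0.0, 0.0, 0.0]]
scene 375
416 15 91.0 128.0 50.5
420 151 35.0 131.0 51.7
424 98 36.0 131.0 54.2
428 41 36.0 127.0 53.5
432 13 42.0 122.0 52.0
436 19 39.0 124.0 51.7
440 15 43.0 123.0 52.2
444 15 42.0 124.0 52.2
448 8 42.0 124.0 51.9
top 0
```

Request:
{"fn": "move_arm", "kwargs": {
  "deltas": [
    [1,22,12,-0.01,0,0.062],
    [2,14,12,0,0,0],
    [0,4,6,0,0,0],
    [0,0,0,0,0,0]
  ]
}}

```text
t: 59.77
ee_pos: [423.5, 80.5, 66.7]
orientation: [-2.21, -2.232, 0.005]
ft_force: [-0.3, 0.5, 0.5]
width: 27.9
```

```bash
python3 - <<'E'
from look import *
plan(425.5,83,27,91.9,step=28,turn=.12,n=15)
E
```

```text
t 59.8 pos [423.5  80.5 104.7] yaw 90.58 tilt 0.003 w 27.9 F [-0.3  0.5  0.5]
world delta [  2.    2.5 -77.7]
[[0.9, 0.8, 28.0, -0.003, 0.002, -0.023], [0.9, 0.7, 28.0, -0.0, 0.0, -0.0], [0.7, 0.6, 21.7, -0.0, -0.0, 0.0]]
```

Request:
{"fn": "move_arm", "kwargs": {
  "deltas": [
    [1,1,15,0,0,-0.02],
    [1,1,18,0,0,0],
    [0,0,5,0,0,0],
    [0,0,0,0,0,0]
  ]
}}

```text
t: 60.1
ee_pos: [423.5, 80.8, 27.6]
orientation: [-2.195, -2.244, 0.009]
ft_force: [-0.2, -0.5, -0.1]
width: 28.6
```

```bash
python3 - <<'E'
from look import *
plan(425.5,83,27,91.9,step=28,turn=.12,n=15)
im=img('scene'); crop(im,'s46.png',200,200,320,310,6)
E
```

```text
t 60.1 pos [423.5  80.8  65.6] yaw 91.28 tilt 0.006 w 28.6 F [-0.2 -0.5 -0.1]
world delta [  2.    2.2 -38.6]
[[1.7, 1.7, 27.9, -0.006, 0.002, -0.011], [0.6, 0.6, 10.7, 0.0, 0.0, -0.0]]
```

View pics/s46.png

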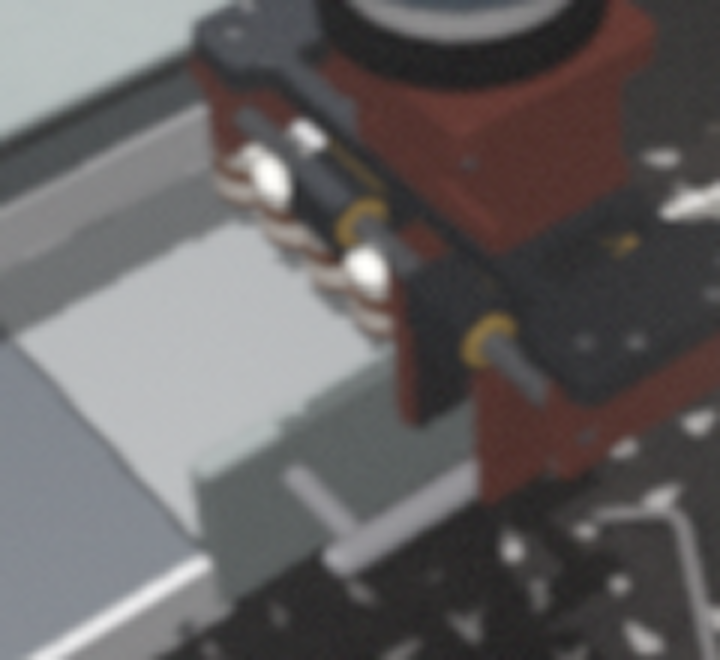

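Request:
{"fn": "move_arm", "kwargs": {
  "deltas": [
    [1,1,8,0,0,0],
    [0,0,10,0,0,0],
    [0,0,10,0,0,0],
    [0,0,7,0,0,0],
    [0,0,2,0,0,0]
  ]
}}

```text
t: 60.57
ee_pos: [426.1, 81.7, -9.0]
orientation: [2.198, 2.243, -0.002]
ft_force: [-0.4, -0.4, -0.1]
width: 28.3
```

Request:
{"fn": "move_arm", "kwargs": {
  "deltas": [
    [0,0,0,0,0,0],
    [0,0,0,0,0,0],
    [0,0,0,0,0,0],
    [0,0,0,0,0,0]
  ],
  "hand": 1
}}

```text
t: 60.9
ee_pos: [425.7, 81.7, -9.5]
orientation: [2.199, 2.244, -0.003]
ft_force: [0.9, 0.4, -7.9]
width: 9.5
```

Request:
{"fn": "move_arm", "kwargs": {
  "deltas": [
    [0,3,0,0,0,0],
    [0.1,5,0,0,0,0],
    [0.1,7,0,0,0,0],
    [0.1,8,0,0,0,0],
    [0.1,8,0,0,0,0]
  ]
}}

```text
t: 61.32
ee_pos: [454.9, 82.6, -9.5]
orientation: [-2.195, -2.242, 0.011]
ft_force: [-1.6, 1.3, -2.0]
width: 9.9
```

Request:
{"fn": "move_arm", "kwargs": {
  "deltas": [
    [0.1,8,0,0,0,0],
    [0.1,8,0,0,0,0],
    [0.1,8,0,0,0,0],
    [0.1,8,0,0,0,0],
    [0.1,8,0,0,0,0]
  ]
}}

```text
t: 61.73
ee_pos: [500.7, 84.2, -9.5]
orientation: [-2.196, -2.243, 0.009]
ft_force: [-2.5, 0.9, -0.6]
width: 10.3
```

```bash
python3 - <<'E'
from look import *
plan(*toworld((-45,-1)),28,91.9,step=8,turn=.12,n=2)
im=img('scene'); crop(im,'s47.png',160,130,300,270,5)
E
```

```text
t 61.7 pos [500.7  84.2  28.5] yaw 91.20 tilt 0.006 w 10.3 F [-2.5  0.9 -0.6]
world delta [80.   3.3 -0.5]
[[0.2, 8.0, -0.0, -0.006, 0.002, -0.012], [0.1, 8.0, 0.0, 0.0, -0.0, 0.0]]
```

View pics/s47.png

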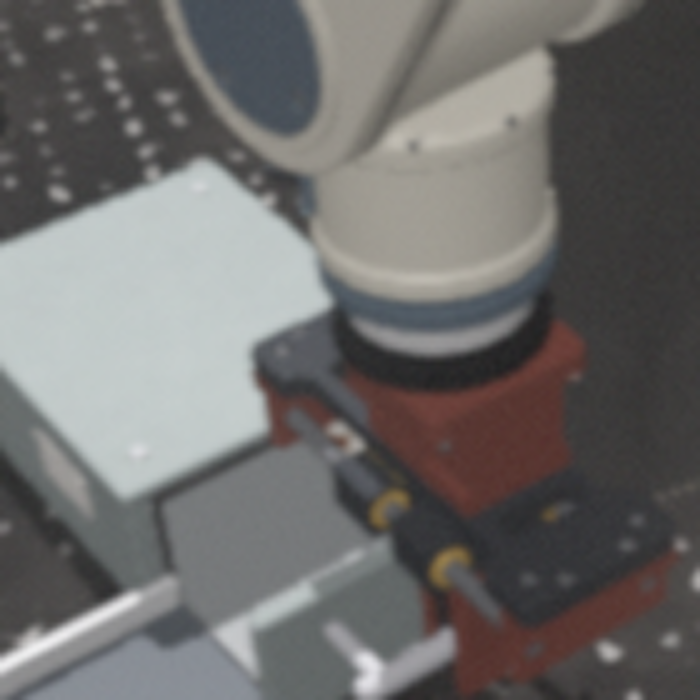

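The tray is sliding in smoothly at 2–3 N. Continuing.

Request:
{"fn": "move_arm", "kwargs": {
  "deltas": [
    [0.1,8,0,0,0,0],
    [0.1,8,0,0,0,0],
    [0.1,8,0,0,0,0],
    [0.1,8,0,0,0,0],
    [0.1,7,0,0,0,0]
  ]
}}

```text
t: 62.2
ee_pos: [544.6, 85.8, -9.5]
orientation: [-2.197, -2.243, 0.007]
ft_force: [-1.8, 0.2, 0.1]
width: 10.0
```

Request:
{"fn": "move_arm", "kwargs": {
  "deltas": [
    [0.1,7,0,0,0,0],
    [0.1,6,0,0,0,0],
    [0.1,6,0,0,0,0],
    [0.1,5,0,0,0,0]
  ]
}}

```text
t: 62.53
ee_pos: [572.0, 86.7, -9.5]
orientation: [-2.197, -2.244, 0.006]
ft_force: [-1.5, 0.5, 1.3]
width: 10.0
```

Request:
{"fn": "move_arm", "kwargs": {
  "deltas": [
    [0,4,0,0,0,0],
    [0,4,0,0,0,0]
  ]
}}

```text
t: 62.7
ee_pos: [579.9, 86.9, -9.6]
orientation: [-2.196, -2.242, 0.009]
ft_force: [-20.5, 2.1, 18.4]
width: 10.2
```

Request:
{"fn": "move_arm", "kwargs": {
  "deltas": [
    [0,3,0,0,0,0],
    [0,1.5,0,0,0,0]
  ]
}}

```text
t: 62.87
ee_pos: [579.1, 86.9, -9.5]
orientation: [-2.191, -2.236, 0.023]
ft_force: [-4.1, 0.6, 4.5]
width: 10.0
```

Request:
{"fn": "move_arm", "kwargs": {
  "deltas": [
    [0,0,0,0,0,0],
    [0,0,0,0,0,0],
    [0,0,0,0,0,0],
    [0,0,0,0,0,0]
  ],
  "hand": 0.36
}}

```text
t: 63.2
ee_pos: [581.2, 86.8, -9.1]
orientation: [-2.193, -2.237, 0.019]
ft_force: [0.7, -0.2, 0.1]
width: 28.0
```

```bash
python3 - <<'E'
from look import *
plan(578,87.5,28,91.9,step=8,turn=.12,n=2)
E
```

```text
t 63.2 pos [581.2  86.8  28.9] yaw 91.14 tilt 0.015 w 28.0 F [ 0.7 -0.2  0.1]
world delta [-3.2  0.7 -0.9]
[[0.7, -3.1, 1.0, -0.015, 0.002, -0.013]]
```

Request:
{"fn": "move_arm", "kwargs": {
  "deltas": [
    [0,-1,-6,-0.014,0,0],
    [0,0,-10,0,0,0],
    [0,0,-15,0,0,0],
    [0,0,-30,0,0,0],
    [0,-5,-40,0,0,0]
  ]
}}

```text
t: 63.62
ee_pos: [570.7, 86.0, 89.8]
orientation: [-2.196, -2.24, 0.016]
ft_force: [-0.1, 1.2, 0.3]
width: 27.9
```

Request:
{"fn": "move_arm", "kwargs": {
  "deltas": [
    [0,-35,-10,0,0,0],
    [0,-40,0,0,0,0],
    [-10,-40,0,0,0,0],
    [-30,-30,0,0,0,0],
    [-40,0,0,0,0,0]
  ]
}}

```text
t: 64.03
ee_pos: [430.5, 7.5, 112.8]
orientation: [2.186, 2.243, 0.016]
ft_force: [-0.1, -0.1, -0.2]
width: 28.3
```

```bash
python3 - <<'E'
from look import *
plan(400,-60,170,91.9,step=38,turn=.12,n=5)
im=img('scene'); crop(im,'s48.png',110,140,410,350,2.6)
W=cloud(im); Z=W[...,2]
m=(Z>48)&(Z<57)&(W[...,0]>540)&(W[...,0]<600)&(W[...,1]>35)&(W[...,1]<145)
P=W[m]
for x in range(560,600,4):
    q=P[(P[:,0]>=x)&(P[:,0]<x+4)]; print(x,len(q))
m=(Z>58)&(Z<72)&(W[...,0]>560)&(W[...,0]<650)&(W[...,1]>20)&(W[...,1]<165)
print("panel top x",np.percentile(W[m][:,0],[5,50,95]))
E
```

```text
t 64.0 pos [430.5   7.5 150.8] yaw 91.48 tilt 0.014 w 28.3 F [-0.1 -0.1 -0.2]
world delta [-30.5 -67.5  19.2]
[[-33.1, -15.9, -9.8, 0.014, -0.0, -0.007], [-33.0, -16.2, -9.5, -0.0, 0.0, 0.0], [-0.4, -0.2, -0.1, -0.0, 0.0, 0.0]]
560 0
564 0
568 0
572 69
576 102
580 47
584 13
588 10
592 10
596 11
panel top x [613.21447689 617.57409547 628.1201282 ]
```

View pics/s48.png

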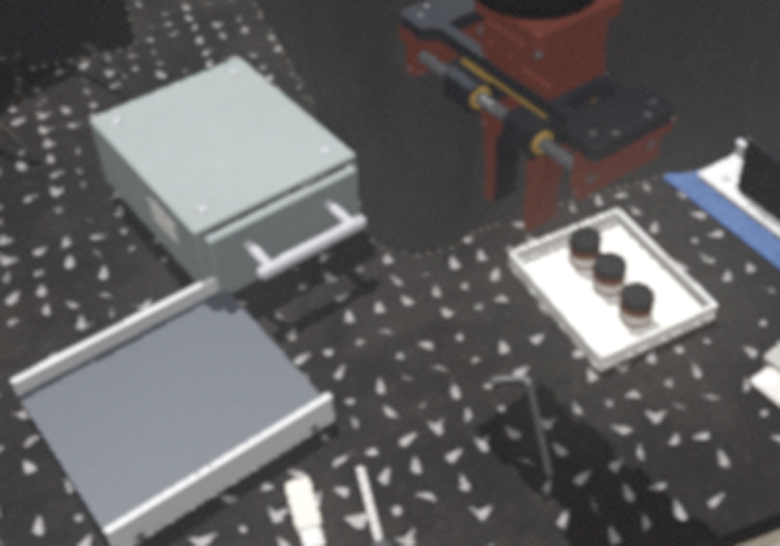

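The panel is flush with the housing, the deck is empty, the three black jars are upright in the dish, and the straightedge is on its mat. The memory stick and hex key haven't moved. Handing in.

```bash
python3 - <<'E'
from h import *
im=img('scene'); crop(im,'s49.png',290,140,450,280,4.5)
print(ctrl.get_obs()["t"]); print(ctrl.close_job())
E
```

```text
64.1333
the job is handed in; nothing more can be done
None
```

View pics/s49.png

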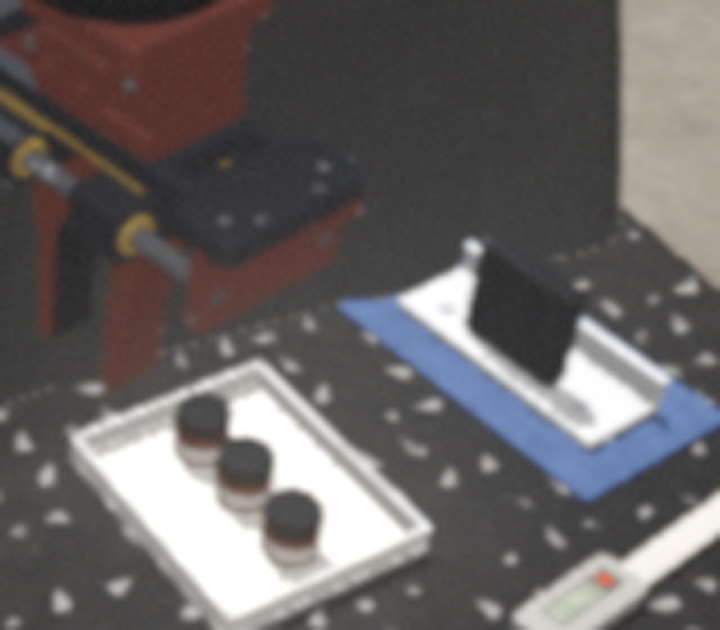

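The batch is changed and the job was handed in at 64 s. I pulled the tray to its stop and stood the three black-lidded jars in the dish. All five white-lidded jars went in with the straightedge, in one row against the far rail. Then I put the straightedge back on its mat and pushed the tray home.

**Last checks**
- **White jars:** all five were upright in the row in the last picture before the tray closed. Their state inside the closed store was not seen; the slide in was smooth, at 2–3 N.
- **Tray:** it met a firm stop at about 20 N. The panel looks flush, and travel was about 154–155 mm (about 1 mm measuring uncertainty).
- **Other items:** the black jars are upright in the dish and the straightedge is on the mat. In the last view of them the memory stick and hex key were where they started.

**What went wrong or disagreed**
- **Tool height:** the fingertips are about 38 mm higher than the reported TCP. My first pinch closed on nothing and the shut fingers touched the handle from above at about 15 N. I corrected for this in every later move.
- **First push:** the jars jammed in two rows at about 30 N. While I dragged the straightedge sideways to free them, the tray slid in about 10 mm. As I backed off, the straightedge caught the deck rim and twisted in the jaws. I straightened it, and a second push brought the tray back to its stop.
- **Knocked jar:** after I had put the straightedge back the first time, one white jar was found knocked about 4 cm out. I took the straightedge again, slid the jar back into the row and returned the straightedge a second time.

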